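# Weight the glue press and cure the lamp lens

## Robot

A 6-joint arm with a two-finger parallel gripper is mounted at the origin on a cart in front of the work surface, level with it; the furniture and walls round the work are solid. World frame = base frame: x ahead of the robot, y to its left, z up, the work surface at z = 0. Lengths are in mm, angles in rad, forces in N, time in s.
With the tool pointing down it reaches from about 325 to 1000 mm from the base axis. Payload 5.1 kg.
Tool frame: the origin (TCP) lies between the finger pads; the fingertips stand 11 mm ahead of it and the grasp point (between the pads) lies 8 mm behind it; z points along the fingers, y is the direction in which the jaws open and shut (so a half turn about z gives the same grasp; the last joint's range is limited). The gripper opens to 85 mm and grips with 20 to 120 N. Pads are 22 mm wide; open, the fingers measure 114 mm over their backs; the gripper's body (76 mm by 85 mm) begins 54 mm behind the grasp point. The pads swing forward as they close: fully open they stand 13 mm farther back than shut.
Start: joints at [-1.421, 0.124, 1.65, -0, 1.367, -0.083], TCP at [149.924, -632.461, 216.222] pointing down, gripper open.
Joint ranges: [-2.61, 2.61], [-1.02, 2.33], [0.03, 2.71], [-1.35, 4.49], [0.32, 2.68], [-2.91, 2.91]. Speed limits (rad/s): [2.57, 2.57, 3.14, 3.14, 3.14, 3.14].

## Interface

Orientations are given as a rotation vector (axis times angle).
In Python, from workcell import env gives the robot as it stands.
- The arm moves only by the tool servo_tool, never from a script. Its argument "steps" is text: rows parted by semicolons, each of 7 numbers parted by spaces: the finger opening in mm, from 0 to 85.4, then the shift along the tool's x, y, z in units of 60 mm (1.0 is 60 mm), then the turn, a rotation vector about the tool's x, y, z in units of 6 degrees (1.0 is 6 degrees). A call has 1 to 8 rows; each row shifts and turns the commanded pose from where the row before left it, along the tool's axes as they then stand; what a row does not reach is not made up. A row lasts 1/8 s, in which the tool goes at most 62.5 mm and 10.7 degrees, less where a joint would pass 70% of its speed; a pose out of reach is approached as far as the arm can. A call is refused whole if a number of a shift passes 1 or a number of a turn 1, either way. A call with a gripper value outside its range is refused whole. The fingers move at their own pace and stop on an object; "squeeze" is the grip in N (left out, the last holds). Time passes only in rows, so rows that do not move let the fingers close. It gives the time, the measured TCP pose, the force and the opening at its end, in the units of the state.
- env.state(): the state, without advancing time (a new reading comes with each control period).
- env.snapshot(name): name is "side" or "top"; returns (picture, depth): 400x640x3 uint8, red, green, blue; 400x640 float32, mm along the optical axis (not along the pixel's ray), 0 where there is no reading.
- env.get_calibration(name): a dict with "vfov" (degrees; the focal length in pixels is half the picture's height over the tangent of half this angle, whatever the lens; pixels are square), "cx", "cy" (the principal point, pixels), "R" (3x3) and "t" (3): a world point X has camera coordinates R X + t. Camera axes: x right, y down, z forward; pixel columns grow to the right and rows downward; lengths in mm; the calibration is good to about 2 mm. A picture is of the moment at which its call begins. get_calibration takes no time and is no camera call.
- env.close_job(): hands the job in, once; it reports no verdict.
The state is a dict: "time": time; "joint_pos": joint angles; "joint_velocities": joint speeds; "joint_torque": joint torques, N m; "ee_pos": TCP position; "ee_rot": TCP orientation; "contact_force": force on the tool from outside, world axes, zero at the start; "moment": the same for the moment, N m; "finger_gap": finger opening in mm.
Only numpy, scipy, OpenCV 4.12 (cv2) and the standard library are available. Lean on these libraries where they do the work, as an engineer would, in place of code of your own. Each camera call takes 0.05 s, during which the arm holds its last target.

## Task

Put the glued bicycle lamp under pressure and cure it: slide every slotted weight on the bench fully home onto the weight hanger, each slot turned well away from all the other slots so that no two lie one above the other, then hang the loaded hanger by its collar in the fork of the press's lever arm so that the arm sinks right down onto the lens. With the arm down, take the curing torch and hold it level in front of the lamp, lens a few centimetres off, beam square on the middle of the bond line between housing and lens, steady for five seconds and without touching the press; then lay the torch back flat in the middle of its rubber mat. Leave the hanger in the fork and the other tools where they are.

Things in the scene. Friction and masses are not known exactly. Their poses are not given: they have to be found in the camera images.
- hanger: Weight hanger, dark steel, 134 mm tall, about 200 g, standing on its base; all round about its z axis. Origin: centre of the underside. Base plate 68 mm across and 12 mm thick (the weights lie on it); stem 9 mm across from 12 to 90 mm up; collar 26 mm across from 90 to 96 mm; neck to take it by 18 mm across from 96 to 128 mm; cap 24 mm across to 134 mm.
- hanger_collar (a point): Underside of the hanger's collar, on its axis, 90 mm above its foot.
- weight_a: Slotted steel weight, one of 2 to 4 present (None if absent), all alike: disc 68 mm across, 12 mm thick, 160 g, with a flat finger lug opposite the slot. Origin: underside centre, where the stem stands once home. Slot 14 mm wide, open towards its +x, ending at the centre. Lug towards -x: parallel sides 28 mm apart, out to 68 mm from the centre. z up.
- weight_b: Slotted weight like weight_a (None if absent); same origin and axes.
- weight_c: Slotted weight like weight_a (None if absent); same origin and axes.
- weight_d: Slotted weight like weight_a (None if absent); same origin and axes.
- weight_a_slot (a point): Middle of the mouth of weight_a's slot at the rim, 34 mm from its centre along its +x.
- weight_b_slot (a point): Middle of the mouth of weight_b's slot at the rim, 34 mm from its centre along its +x.
- weight_c_slot (a point): Middle of the mouth of weight_c's slot at the rim, 34 mm from its centre along its +x.
- weight_d_slot (a point): Middle of the mouth of weight_d's slot at the rim, 34 mm from its centre along its +x.
- press: Grey dead-weight glue press, fixed. Origin: on the bench under the lamp's centre; base 80 mm (x), y -95 to +45 mm, 14 mm high. The round bicycle lamp on it is 56 mm across: black housing to 48 mm over the bench, clear lens to 60 mm. Arm pivot between two cheeks at y = -75 mm, 120 mm up; the arm runs over the lamp to +y and ends in a fork open to +y. Front: -x.
- bond (a point): Middle of the bond line between lamp housing and lens on the lamp's front: 28 mm in front (-x) of the lamp's axis, 48 mm over the bench. Axes as the press.
- fork_seat (a point): On the arm, where the hanger's collar is to sit: on top of the two prongs, midway between them, 215 mm from the pivot. Gap 13 mm wide, open from the prong tips (21 mm beyond the seat, to the press's +y) to 25 mm behind the seat; prongs 10 mm wide, 12 mm deep. Lips 4 mm high on the tips, 16 to 21 mm beyond the seat, keep the collar in. Its y axis runs along the arm, away from the pivot.
- press_arm (a joint): Lever arm, rad: 0 raised (sloping up to the fork, seat 152 mm over the bench), 0.12 fully down, foot on the lens, arm level (seat 126 mm over the bench). A spring holds it up; the hanger with one weight does not bring it right down, with two or more it sinks by itself, damped, in about a second.
- uv_torch: Hand-held ultraviolet curing torch, 165 mm long, about 150 g: square grey body 26 mm wide, square aluminium head and tail 30 mm wide. Origin: underside at mid-length; the body to hold runs from 78 mm behind to 36 mm in front of it, its middle height 15 mm above. The beam leaves along its +x.
- torch_lens (a point): Centre of the torch's front lens, 82 mm ahead of its origin along +x and 15 mm up. Axes as the torch: +x is the beam.
- bench_mat: Black rubber mat 190 mm (x) by 90 mm (y), 3 mm thick, fixed; the torch's place. Origin: centre of the underside.
- screwdriver_cross: Bystander: screwdriver with a blue handle, 210 mm. To be left alone.
- pencil: Bystander: flat red carpenter's pencil, 162 mm. To be left alone.
- electrical_tape: Bystander: small black roll of tape, 60 mm across and 18 mm high. To be left alone.

How it is judged (in metres and radians):
On the way, in this order (a step that is already met when the one before it is completed fails the run):
1. all weights on the hanger with staggered slots, the hanger hung in the fork, the arm fully down (x of weight_a in the frame of hanger between -0.009 and 0.009 m and y of weight_a in the frame of hanger between -0.009 and 0.009 m and z of weight_a in the frame of hanger between 0.008 and 0.065 m and angle between the z axis of each of weight_a, weight_b, weight_c, weight_d and the z axis of hanger, either way round below 0.15 rad and x of weight_b in the frame of hanger between -0.009 and 0.009 m and y of weight_b in the frame of hanger between -0.009 and 0.009 m and z of weight_b in the frame of hanger between 0.008 and 0.065 m and x of weight_c in the frame of hanger between -0.009 and 0.009 m and y of weight_c in the frame of hanger between -0.009 and 0.009 m and z of weight_c in the frame of hanger between 0.008 and 0.065 m and x of weight_d in the frame of hanger between -0.009 and 0.009 m and y of weight_d in the frame of hanger between -0.009 and 0.009 m and z of weight_d in the frame of hanger between 0.008 and 0.065 m and distance between weight_a_slot and weight_b_slot above 0.03 m and distance between each of weight_a_slot, weight_b_slot and weight_c_slot above 0.03 m and distance between each of weight_a_slot, weight_b_slot, weight_c_slot and weight_d_slot above 0.03 m and distance between hanger_collar and fork_seat below 0.01 m and angle between hanger's own z axis and vertical below 0.2 rad and value of joint press_arm above 0.11 rad), for 0.3 s.
2. the torch, from the front and 10 to 80 mm off, aimed within 10 mm of the middle of the bond line and held steady for 4 s while the arm is down (all of step 1 and x of bond in the frame of torch_lens between 0.01 and 0.08 m and y of bond in the frame of torch_lens between -0.01 and 0.01 m and z of bond in the frame of torch_lens between -0.01 and 0.01 m and x of torch_lens in the frame of press below -0.035 m and linear speed of uv_torch below 0.03 m/s), for 4 s.
At the end, for the whole second after the job is handed in: Each weight present flat on the hanger, within 9 mm of the stem, slot mouths of any two 30 mm or more apart; collar within 10 mm of the fork seat, hanger upright within 0.2 rad, arm above 0.11 rad; torch flat on the mat, its middle within 60 mm along, 45 mm across of its centre; at rest (all of step 1 and x of uv_torch in the frame of bench_mat between -0.06 and 0.06 m and y of uv_torch in the frame of bench_mat between -0.045 and 0.045 m and z of torch_lens in the frame of bench_mat between 0.01 and 0.027 m and linear speed of each of uv_torch, hanger below 0.02 m/s); the robot touches nothing.
It fails at once if the torch knocks against the press or the lamp (contact force between uv_torch and press above 4 N).
It fails at once if a bystander is moved by more than 30 mm (distance of any of screwdriver_cross, pencil, electrical_tape from where it was at the start of the episode above 0.03 m).
Of weight_a, weight_b, weight_c, weight_d only 2 to 4 are there at a start; the rules pass over those that are not, and their reading is None.
At some moment in a run one of uv_torch may be knocked a few centimetres aside while the robot is not near it.
It also fails if it takes over 210 s, if anything falls off the work surface, if the arm or the gripper's body presses on something with over 40 N, if the wrist force passes 120 N, or if a joint passes its speed limit or range.

## Working session

There is one attempt and no reset: what is moved stays moved. The work goes in short steps, Python scripts to look and compute and a tool call to move; the robot and the scene stay as the last step left them, time stands still between calls to the robot, and variables do not carry over. Pictures are saved under pics/ and viewed, and the job is handed in when it is done.

Besides the shell and the picture viewer there is one more tool, called after ">>>" in YAML: its name, and indented under it one key for each argument. servo_tool: Moves the arm, as the interface text tells. Its arguments: {"type":"object","properties":{"steps":{"type":"string"},"squeeze":{"type":"number"}},"required":["steps"]}

```bash
ls -la; mkdir -p pics; cat > h.py <<'E'
import numpy as np, cv2
from workcell import env
def snap(n,fn):
    p,d=env.snapshot(n); cv2.imwrite('pics/'+fn+'.png',p[:,:,::-1]); np.save('pics/'+fn+'.npy',d); return p,d
def K(n):
    c=env.get_calibration(n); f=200/np.tan(np.radians(c['vfov'])/2); return f,c['cx'],c['cy'],np.array(c['R']),np.array(c['t'])
def pt(n,u,v,d):
    f,cx,cy,R,t=K(n); X=np.array([(u-cx)/f*d,(v-cy)/f*d,d]); return R.T@(X-t)
def ray(n,u,v,z):
    f,cx,cy,R,t=K(n); D=R.T@np.array([(u-cx)/f,(v-cy)/f,1]); C=-R.T@t; s=(z-C[2])/D[2]; return C+s*D
def cloud(n,d):
    f,cx,cy,R,t=K(n); v,u=np.mgrid[0:400,0:640]
    P=np.stack([(u-cx)/f*d,(v-cy)/f*d,d],-1)-t; W=P@R; W[d==0]=np.nan; return W
def proj(n,X):
    f,cx,cy,R,t=K(n); c=R@np.array(X)+t; return f*c[0]/c[2]+cx, f*c[1]/c[2]+cy
E
python3 - <<'E'
from h import *
for n in ('side','top'):
    print(n,env.get_calibration(n)); snap(n,n+'0')
print(env.state())
E
```

```text
total 12
drwxr-xr-x  3 agent agent 4096 Dec  7 04:51 .
drwxr-xr-x 23 root  root  4096 Dec  7 04:51 ..
drwxr-xr-x  2 agent agent 4096 Dec  7 04:51 pics
side {'vfov': 53.46724779934037, 'cx': 318.2455423685676, 'cy': 199.62442511236586, 'R': array([[ 0.98212461, -0.18765684, -0.01470234],
       [-0.11906161, -0.55882432, -0.82069465],
       [ 0.14579294,  0.8077749 , -0.57117784]]), 't': array([-574.77951946,   38.45313522, 1275.31109096])}
top {'vfov': 54.07775486408259, 'cx': 325.8117178100217, 'cy': 195.9583078899832, 'R': array([[ 0.00516177, -0.99980492,  0.01906514],
       [-0.99483883, -0.00706631, -0.10122141],
       [ 0.10133638, -0.01844426, -0.99468123]]), 't': array([-260.62036441,  516.5424905 , 1122.22094104])}
{'time': 0.1, 'joint_pos': array([-1.42061189e+00,  1.24446441e-01,  1.65155691e+00,  4.36482396e-05,
        1.36750939e+00, -8.26215245e-02]), 'joint_velocities': array([ 5.31628765e-05, -2.12341017e-03, -3.71639195e-03, -9.36065528e-04,
       -1.38074599e-03, -3.17954842e-06]), 'joint_torque': array([-1.24852882e-04, -4.24930036e+01, -3.66655648e+01, -6.90442698e-05,
        4.00102683e-03, -7.80928644e-06]), 'ee_pos': array([ 149.84226819, -631.88634011,  215.06022493]), 'ee_rot': array([-3.11842710e+00, -3.64628629e-01,  3.47473859e-05]), 'contact_force': array([-1.0122303 ,  0.42682594,  0.12225943]), 'moment': array([ 0.03548564, -0.02345987, -0.01680685]), 'finger_gap': 85.29485990109748}
```

The top view shows four weights at about (300,195), (347,203), (303,238) and (347,240). The hanger is at (253,212), the press at (290,150) and the torch on its mat at (370,175). I'll crop in closer.

```bash
python3 - <<'E'
import cv2
a=cv2.imread('pics/top0.png')[120:280,190:430]; cv2.imwrite('pics/top0c.png',cv2.resize(a,None,fx=3.3,fy=3.3,interpolation=cv2.INTER_CUBIC))
a=cv2.imread('pics/side0.png')[130:300,220:420]; cv2.imwrite('pics/side0c.png',cv2.resize(a,None,fx=3.5,fy=3.5,interpolation=cv2.INTER_CUBIC))
E
python3 - <<'E'
from h import *
for n in('top','side'):
    d=np.load(f'pics/{n}0.npy'); W=cloud(n,d); 
    img=cv2.imread(f'pics/{n}0.png')
    print(n,(d>0).mean())
    # bench height samples
    z=W[...,2]; m=(np.abs(z)<8); print('bench z median',np.nanmedian(z[m]),np.nanstd(z[m]))
    zz=np.clip((np.nan_to_num(z,nan=-50)+20)*3,0,255).astype(np.uint8)
    c=zz[120:280,190:430] if n=='top' else zz[130:300,220:420]
    cv2.imwrite(f'pics/{n}0z.png',cv2.resize(c,None,fx=3.3,fy=3.3,interpolation=cv2.INTER_NEAREST))
E
```

```text
top 0.9961953125
bench z median -0.013800924974752504 2.528176933315457
side 0.98098046875
bench z median -0.24667949505527836 2.067583820758935
```

```bash
cat > seg.py <<'E'
from h import *
# centroid offset of the weight outline from its centre, along +x
g=np.mgrid[-70:40:.25,-40:40:.25]; X,Y=g
S=(((X**2+Y**2<34**2)|((X<0)&(X>-68)&(abs(Y)<14)))&~((X>0)&(abs(Y)<7)))
OFF=X[S].mean()   # negative: toward lug
def weights(n,d,zlo=6,zhi=18):
    W=cloud(n,d); z=cv2.medianBlur(np.nan_to_num(W[...,2],nan=-100).astype(np.float32),3)
    m=((z>zlo)&(z<zhi)&(W[...,0]>250)&(W[...,0]<750)&(W[...,1]>-250)&(W[...,1]<300)).astype(np.uint8)
    k,l,s,c=cv2.connectedComponentsWithStats(m)
    out=[]
    for i in range(1,k):
        if s[i,4]<150: continue
        sel=(l==i); P=W[sel]; P=P[~np.isnan(P[:,0])]
        # project pixels on plane of median z by rays
        zt=np.median(P[:,2]); v,u=np.nonzero(sel)
        Q=np.array([ray(n,a,b,zt)[:2] for a,b in zip(u,v)])
        c0=Q.mean(0); C=np.cov((Q-c0).T); w,V=np.linalg.eigh(C); ax=V[:,1]
        t=(Q-c0)@ax
        if (t**3).mean()>0: ax=-ax  # lug = long tail ; +x toward slot
        out.append((c0-OFF*ax,np.degrees(np.arctan2(ax[1],ax[0])),zt,s[i,4],np.sqrt(w),c0,t.min(),t.max()))
    return out
if __name__=='__main__':
    print('OFF',OFF)
    for n in('top','side'):
        for o in weights(n,np.load(f'pics/{n}0.npy')): print(n,*[np.round(x,1) for x in o])
E
python3 seg.py
python3 - <<'E'
from h import *
for n in('top','side'):
    d=np.load(f'pics/{n}0.npy'); W=cloud(n,d); z=W[...,2]
    m=(z>120)&(z<140)&(W[...,1]>200)&(W[...,0]<560)&(W[...,0]>300)
    # hanger cap
    print(n)
    R=W[m]; print('hangertop?',R.shape, np.median(R,0) if len(R) else '', R.min(0),R.max(0))
E
```

```text
OFF -13.691558343409916
top [ 636.4 -157.3] -81.0 13.6 463 [16.  40.1] [ 634.3 -143.7] -74.4 67.9
top [ 523.2 -165.1] 82.9 12.0 461 [16.4 25.1] [ 521.5 -178.7] -53.8 44.6
top [455.2 -40.7] 162.6 11.7 324 [15.5 18.9] [468.3 -44.8] -33.4 32.8
top [ 393.6 -177. ] 74.4 11.8 471 [16.5 25. ] [ 389.9 -190.2] -54.2 44.9
side [472.7 -59.9] -81.9 11.3 201 [17.3 18.6] [470.8 -46.4] -35.9 40.1
side [ 643.9 -181. ] -65.1 13.6 262 [16.7 46.3] [ 638.1 -168.6] -70.3 85.7
side [ 523.8 -170.2] 83.9 11.6 298 [16.3 26.2] [ 522.3 -183.8] -54.1 47.7
side [ 394.3 -182.9] 75.0 11.3 326 [16.4 26.5] [ 390.7 -196.1] -53.9 47.3
topTraceback (most recent call last):
  File "<stdin>", line 7, in <module>
    return umr_minimum(a, axis, None, out, keepdims, initial, where)
ValueError: zero-size array to reduction operation minimum which has no identity
```

```bash
sed -i 's/>250)&(W\[...,0\]<750)&(W\[...,1\]>-250)&(W\[...,1\]<300)/>250)\&(W[...,0]<720)\&(W[...,1]>-420)\&(W[...,1]<100)/' seg.py; python3 seg.py
python3 - <<'E'
from h import *
for n in('top','side'):
    d=np.load(f'pics/{n}0.npy'); W=cloud(n,d); z=W[...,2]
    print(n)
    def rep(s,m):
        R=W[m]; 
        if len(R): print(s,len(R),np.round(np.median(R,0),1),np.round(R.mean(0),1),R.min(0).round(1),R.max(0).round(1))
    near=(np.hypot(W[...,0]-470,W[...,1]+45)<45)
    rep('hang cap',near&(z>125)&(z<145)); rep('hang base',near&(z>7)&(z<17)); rep('hang stem',near&(z>25)&(z<85)); rep('collar+neck',near&(z>88)&(z<125))
    for h in (20,40,60,80,100,120,140):
        rep(f'z{h}',near&(abs(z-h)<8))
E
```

```text
OFF -13.691558343409916
top
hang cap 66 [468.8 -40.4 133.6] [469.5 -40.4 133.7] [457.9 -51.9 129.2] [479.2 -28.  139.5]
hang base 312 [464.8 -46.3  11.7] [468.4 -45.1  11.7] [438.1 -72.2   7.2] [503.5  -7.9  16.8]
hang stem 3 [468.9 -43.8  36.5] [469.2 -43.6  34.9] [466.7 -44.5  28. ] [472.  -42.5  40.1]
collar+neck 28 [465.7 -48.3  95.6] [467.2 -46.5  97.5] [457.2 -51.2  92.5] [482.1 -38.2 111.5]
z20 143 [464.8 -46.3  13.7] [468.6 -44.   14.1] [438.1 -72.2  12. ] [500.3  -7.9  28. ]
z40 2 [470.5 -44.1  38.3] [470.5 -44.1  38.3] [468.9 -44.5  36.5] [472.  -43.8  40.1]
z100 27 [465.6 -48.2  95.6] [467.2 -46.5  97. ] [457.2 -51.2  92.5] [482.1 -38.2 106.4]
z140 54 [469.8 -40.6 134.2] [469.8 -40.7 134.2] [457.9 -51.9 132. ] [479.2 -28.5 139.5]
side
hang cap 35 [470.2 -47.3 133.3] [470.8 -45.7 132.3] [460.9 -55.2 125.4] [480.8 -31.8 136. ]
hang base 194 [469.6 -46.3  11.4] [470.7 -46.2  11.3] [438.8 -76.4   7.1] [502.6  -7.9  15.4]
hang stem 42 [470.7 -45.1  54.9] [470.9 -44.9  55. ] [466.7 -48.2  26.5] [475.  -36.6  84.3]
collar+neck 66 [470.4 -49.4 104.1] [470.3 -48.7 105.5] [458.6 -55
[... 637 characters left out ...]
. ]Traceback (most recent call last):
  File "seg.py", line 25, in <module>
    for o in weights(n,np.load(f'pics/{n}0.npy')): print(n,*[np.round(x,1) for x in o])
             ~~~~~~~^^^^^^^^^^^^^^^^^^^^^^^^^^^^^
  File "seg.py", line 16, in weights
    Q=np.array([ray(n,a,b,zt)[:2] for a,b in zip(u,v)])
                ~~~^^^^^^^^^^
  File "h.py", line 10, in ray
    f,cx,cy,R,t=K(n); D=R.T@np.array([(u-cx)/f,(v-cy)/f,1]); C=-R.T@t; s=(z-C[2])/D[2]; return C+s*D
                ~^^^
  File "h.py", line 6, in K
    c=env.get_calibration(n); f=200/np.tan(np.radians(c['vfov'])/2); return f,c['cx'],c['cy'],np.array(c['R']),np.array(c['t'])
ValueError: time passes only in moves, steps and waits
```

```bash
python3 - <<'E'
s=open('h.py').read()
s=s.replace("def K(n):\n","_C={}\ndef K(n):\n    if n not in _C: _C[n]=_K(n)\n    return _C[n]\ndef _K(n):\n")
open('h.py','w').write(s)
E
python3 seg.py
```

```text
OFF -13.691558343409916
top [ 636.4 -157.3] -81.0 13.6 463 [16.  40.1] [ 634.3 -143.7] -74.4 67.9
top [ 570.4 -237.5] 165.6 17.0 174 [17.2 18.5] [ 583.7 -240.9] -30.5 29.5
top [ 523.2 -165.1] 82.9 12.0 461 [16.4 25.1] [ 521.5 -178.7] -53.8 44.6
top [ 498. -304.] 76.1 11.6 453 [16.3 25. ] [ 494.7 -317.3] -53.7 45.2
top [455.2 -40.7] 162.6 11.7 324 [15.5 18.9] [468.3 -44.8] -33.4 32.8
top [ 393.6 -177. ] 74.4 11.8 471 [16.5 25. ] [ 389.9 -190.2] -54.2 44.9
top [ 389.6 -304.9] 81.3 11.9 463 [16.4 24.8] [ 387.5 -318.4] -53.5 44.3
side [472.7 -59.9] -81.9 11.3 201 [17.3 18.6] [470.8 -46.4] -35.9 40.1
side [ 643.9 -181. ] -65.1 13.6 262 [16.7 46.3] [ 638.1 -168.6] -70.3 85.7
side [ 523.8 -170.2] 83.9 11.6 298 [16.3 26.2] [ 522.3 -183.8] -54.1 47.7
side [ 394.3 -182.9] 75.0 11.3 326 [16.4 26.5] [ 390.7 -196.1] -53.9 47.3
side [ 580.9 -262.7] -103.3 16.5 216 [16.5 19.8] [ 584.1 -249.3] -34.1 34.4
side [ 277.6 -306.2] -118.9 16.7 283 [ 8.5 42.9] [ 284.2 -294.2] -71.8 89.7
side [ 498.6 -310.2] 77.3 11.6 398 [16.4 25.9] [ 495.6 -323.5] -53.2 49.5
side [ 390.4 -310.1] 82.5 11.5 424 [16.5 26.1] [ 388.6 -323.7] -53.4 47.6
```

```bash
sed -i 's/zlo=6/zlo=9/' seg.py; python3 seg.py | grep -v "1[67]\.\|13.6"
python3 - <<'E'
from h import *
def comp(n,lo,hi,xr,yr,mn=20):
    W=cloud(n,np.load(f'pics/{n}0.npy')); z=np.nan_to_num(W[...,2],nan=-100)
    m=((z>lo)&(z<hi)&(W[...,0]>xr[0])&(W[...,0]<xr[1])&(W[...,1]>yr[0])&(W[...,1]<yr[1])).astype(np.uint8)
    k,l,s,c=cv2.connectedComponentsWithStats(m)
    for i in range(1,k):
        if s[i,4]<mn: continue
        P=W[l==i]; r=cv2.minAreaRect(P[:,:2].astype(np.float32)); c0=P[:,:2].mean(0);w,V=np.linalg.eigh(np.cov((P[:,:2]-c0).T))
        print(n,lo,hi,s[i,4],'cent',P.mean(0).round(1),'rect',np.round(r[0],1),np.round(r[1],1),round(r[2],1),'ax',np.degrees(np.arctan2(V[1,1],V[0,1])).round(1), 'zmed',np.median(P[:,2]).round(1))
for n in('top','side'):
    print('-- press base'); comp(n,9,18,(560,760),(-250,100))
    print('-- arm'); comp(n,112,175,(500,800),(-300,150))
    print('-- lamp'); comp(n,52,66,(540,760),(-300,100))
    print('-- torch'); comp(n,24,40,(480,720),(-480,-250))
    print('-- mat'); comp(n,1.5,6,(480,720),(-520,-250),200)
    # hanger base circle
    W=cloud(n,np.load(f'pics/{n}0.npy')); z=np.nan_to_num(W[...,2],nan=-100)
    m=(np.hypot(W[...,0]-470,W[...,1]+45)<50)&(z>9)&(z<15)
    print('hanger circle',n,np.round(cv2.minEnclosingCircle(W[m][:,:2].astype(np.float32)),1) if 0 else cv2.minEnclosingCircle(W[m][:,:2].astype(np.float32)))
E
```

```text
top [ 637.1 -157. ] -80.7 13.8 443 [15.8 39.9] [ 634.9 -143.5] -74.5 67.5
top [ 522.9 -165.2] 83.1 12.1 435 [15.9 25. ] [ 521.3 -178.8] -53.7 44.7
top [454.9 -41.1] 165.2 11.8 309 [15.4 18.5] [468.1 -44.6] -33.5 31.8
-- press base
top 9 18 430 cent [ 635.  -143.9   13.7] rect [ 643.4 -146.1] [ 57.9 139.9] 11.3 ax 99.7 zmed 13.6
top 9 18 41 cent [ 602.  -231.2   16.2] rect [ 600.9 -230.1] [17.5 40.6] 34.5 ax 126.6 zmed 16.4
top 9 18 28 cent [ 568.1 -227.9   15.9] rect [ 567.  -229.4] [40.  12.7] 59.2 ax 62.8 zmed 16.1
-- arm
top 112 175 385 cent [ 770.2 -137.3  152.5] rect [ 776.6 -135.2] [46.2 63.5] 0.7 ax 96.5 zmed 157.9
top 112 175 916 cent [643.1 -96.1 138.3] rect [639.7 -88.4] [ 45.9 252. ] 14.1 ax 102.5 zmed 138.0
-- lamp
top 52 66 20 cent [ 687.8 -277.    59.5] rect [ 689.9 -273.4] [48.  15.7] 52.1 ax 45.3 zmed 59.6
top 52 66 128 cent [ 638.3 -124.6   58.4] rect [ 638.7 -121.5] [33.3 54.2] 11.9 ax 113.3 zmed 58.6
-- torch
top 24 40 25 cent [ 705.3 -338.    29.4] rect [ 705.  -337.9] [ 3.  55.8] 29.0 ax 119.9 zmed 27.7
top 24 40 21 cent [ 697.6 -448.1   31.8] rect [ 697.5 -447.6
[... 1545 characters left out ...]
59.5
-- torch
side 24 40 119 cent [ 697.8 -323.1   31.8] rect [ 698.1 -324. ] [ 6.6 94. ] 30.7 ax 120.1 zmed 31.8
side 24 40 513 cent [ 578.6 -394.    30.5] rect [ 581.9 -388.2] [163.3  31. ] 41.0 ax -139.4 zmed 30.7
side 24 40 38 cent [ 690.5 -468.4   31.8] rect [ 690.3 -468.6] [ 4.5 24.6] 24.4 ax 116.8 zmed 31.2
side 24 40 35 cent [ 530.5 -472.6   26.4] rect [ 529.9 -471.7] [19.3 15.7] 8.0 ax 166.4 zmed 26.3
-- mat
side 1.5 6 228 cent [ 590.  -322.8    3.1] rect [ 570.1 -325. ] [137.   56.5] 41.3 ax 52.9 zmed 3.1
side 1.5 6 592 cent [ 599.5 -414.7    3.1] rect [ 603.5 -396.1] [199.3  55. ] 56.2 ax 50.2 zmed 3.1
hanger circle side ((470.6626892089844, -41.48305892944336), 35.21772003173828)
```

```bash
cat > plan.py <<'E'
from h import *
import sys
from scipy.spatial.transform import Rotation as Ro
def Rt(yaw,tilt):  # tool pointing down, tool x at yaw (deg), then tilted about tool y
    y=np.radians(yaw); ex=np.array([np.cos(y),np.sin(y),0]); ez=np.array([0,0,-1.]); ey=np.cross(ez,ex)
    return Ro.from_matrix(np.stack([ex,ey,ez],1))*Ro.from_rotvec([0,np.radians(tilt),0])
def cur():
    s=env.state(); R=Ro.from_rotvec(s['ee_rot']); M=R.as_matrix()
    ey=M[:,1]; yaw=np.degrees(np.arctan2(ey[0],-ey[1]))  # ey=(sin,-cos)
    ex0=np.array([np.cos(np.radians(yaw)),np.sin(np.radians(yaw)),0]); tilt=np.degrees(np.arctan2(M[:,2]@ex0,-M[2,2]))
    return np.array(s['ee_pos']),yaw,tilt,R,s
def show():
    p,y,t,R,s=cur(); print('t %.2f'%s['time'],'pos',p.round(1),'yaw %.1f tilt %.1f'%(y,t),'roll',(Ro.inv(Rt(y,t))*R).as_rotvec(degrees=True).round(1),'gap %.1f'%s['finger_gap'],'F',np.round(s['contact_force'],1),'q',np.round(s['joint_pos'],2))
def plan(wps,fine=None):
    """wps: list of (pos,yaw,tilt,gap[,maxmm]) ; yaw continuous"""
    p,y,t,R,s=cur(); q=R; rows=[]
    for w in wps:
        P,Y,T,G=np.array(w[0],float),w[1],w[2],w[3]; mx=w[4] if len(w)>4 else 55
        while Y-y>190: Y-=360
        while Y-y<-190: Y+=360
        n=max(1,int(np.ceil(max(np.linalg.norm(P-p)/mx,abs(Y-y)/5.8,abs(T-t)/5.8))))
        for i in range(1,n+1):
            a=i/n; pn=p0+(P-p0)*a if i>1 else p+(P-p)*a
            if i==1: p0,y0,t0=p.copy(),y,t; pn=p0+(P-p0)*a; prev=p0
            Rn=Rt(y0+(Y-y0)*a,t0+(T-t0)*a)
            d=q.inv().apply(pn-prev)/60; r=(q.inv()*Rn).as_rotvec(degrees=True)/6
            d=np.round(d,3); r=np.round(r,3); prev=prev+q.apply(d*60); q=q*Ro.from_rotvec(r*6,degrees=True)
            rows.append('%g '%G+' '.join('%g'%(x+0.) for x in (*d,*r)))
        p,y,t=P,Y,T
    for i in range(0,len(rows),8): print('; '.join(rows[i:i+8]))
E
python3 - <<'E'
from plan import *; show()
import numpy as np
c=np.array([523,-166.5]); a=np.radians(83); g=c-57*np.array([np.cos(a),np.sin(a)]); print(g)
plan([([*g,120],83,0,50),([*g,60],83,12,50)])
E
```

```text
t 0.10 pos [ 149.8 -631.9  215.1] yaw 13.3 tilt 0.0 roll [ 0.1 -0.   0. ] gap 85.3 F [-1.   0.4  0.1] q [-1.42  0.12  1.65  0.    1.37 -0.08]
[ 516.05344743 -223.07513064]
50 0.578 -0.401 0.123 -0.018 -0.001 -0.893; 50 0.612 -0.346 0.122 0 0 -0.893; 50 0.643 -0.288 0.122 0 0 -0.893; 50 0.666 -0.226 0.122 0 0 -0.893; 50 0.685 -0.162 0.122 0.001 -0.001 -0.893; 50 0.696 -0.099 0.122 0 0 -0.894; 50 0.703 -0.032 0.122 0 0 -0.893; 50 0.703 0.033 0.121 0 0 -0.893
50 0.697 0.099 0.122 0 0 -0.893; 50 0.684 0.163 0.122 0 0 -0.893; 50 0.666 0.227 0.122 0 -0.001 -0.893; 50 0.643 0.287 0.122 0 0 -0.893; 50 0.612 0.347 0.122 0 0 -0.893; 50 0 0 0.333 0 0.667 0; 50 -0.023 0 0.333 0 0.666 0; 50 -0.047 0 0.33 0 0.667 0
```

```bash
python3 seg.py | grep "\[3\|\[4\|\[ 3\|\[ 4"
```

```text
top [ 498.4 -304.4] 75.3 11.7 434 [16.  24.9] [ 494.9 -317.6] -53.5 45.6
top [454.9 -41.1] 165.2 11.8 309 [15.4 18.5] [468.1 -44.6] -33.5 31.8
top [ 393.9 -176.8] 73.9 11.9 450 [16.1 24.8] [ 390.1 -190. ] -53.7 44.8
top [ 389.3 -305. ] 81.8 11.9 456 [16.4 24.7] [ 387.3 -318.6] -52.9 44.3
side [482.7 -50.5] -26.5 11.5 186 [17.4 17.4] [470.5 -44.4] -32.6 33.7
side [ 394.3 -181.8] 74.5 11.4 301 [16.1 25.4] [ 390.6 -195. ] -51.0 45.9
side [ 498.4 -309.5] 77.5 11.6 385 [16.2 25.5] [ 495.4 -322.8] -53.7 48.8
side [ 390.5 -309.1] 81.2 11.6 399 [16.3 25.7] [ 388.4 -322.6] -53.9 46.2
```

```bash
sed -i 's/np.round(d,3); r=np.round(r,3)/np.round(d,2); r=np.round(r,2)/' plan.py; python3 - <<'E'
from plan import *
c=np.array([523,-166.5]); a=np.radians(83); g=c-57*np.array([np.cos(a),np.sin(a)]); print(g)
plan([([*g,120],83,0,50),([*g,60],83,12,50)])
E
```

```text
[ 516.05344743 -223.07513064]
50 0.58 -0.4 0.12 -0.02 0 -0.89; 50 0.61 -0.35 0.12 0 0 -0.9; 50 0.64 -0.28 0.13 0 0 -0.89; 50 0.67 -0.23 0.12 0 0 -0.89; 50 0.68 -0.16 0.12 0 0 -0.9; 50 0.7 -0.1 0.12 0 0 -0.89; 50 0.7 -0.03 0.12 0 0 -0.89; 50 0.71 0.03 0.13 0 0 -0.89
50 0.69 0.1 0.12 0 0 -0.9; 50 0.69 0.16 0.12 0 0 -0.89; 50 0.66 0.23 0.12 0 0 -0.89; 50 0.65 0.29 0.12 0 0 -0.9; 50 0.61 0.34 0.13 0 0 -0.89; 50 0 0 0.33 0 0.67 0; 50 -0.02 0 0.34 0 0.66 0; 50 -0.05 0 0.33 0 0.67 0
```

>>> servo_tool:
  steps: "50 0.58 -0.4 0 -0.02 0 -0.89; 50 0.61 -0.35 0 0 0 -0.9; 50 0.64 -0.28 0.13 0 0 -0.89; 50 0.67 -0.23 0.12 0 0 -0.89; 50 0.68 -0.16 0.12 0 0 -0.9; 50 0.7 -0.1 0.12 0 0 -0.89; 50 0.7 -0.03 0.12 0 0 -0.89; 50 0.71 0.03 0.13 0 0 -0.89"

```text
time: 1.1
ee_pos: [376.0, -379.5, 170.9]
ee_rot: [2.768, 1.483, -0.001]
contact_force: [1.4, -0.6, -1.0]
finger_gap: 50.1
```

>>> servo_tool:
  steps: "50 0.69 0.1 0.12 0 0 -0.9; 50 0.69 0.16 0.12 0 0 -0.89; 50 0.66 0.23 0.12 0 0 -0.89; 50 0.65 0.29 0.12 0 0 -0.9; 50 0.61 0.34 0.13 0 0 -0.89; 50 0 0 0.33 0 0.67 0; 50 -0.02 0 0.34 0 0.66 0; 50 -0.05 0 0.33 0 0.67 0"

```text
time: 2.1
ee_pos: [516.0, -223.3, 73.5]
ee_rot: [-2.241, -1.985, -0.237]
contact_force: [0.1, 1.0, -1.2]
finger_gap: 50.2
```

```bash
python3 - <<'E'
from plan import *; show(); snap('side','s1'); show()
c=np.array([523,-166.5]); a=np.radians(83); g=c-57*np.array([np.cos(a),np.sin(a)]); print(g)
plan([([*g,35],83,12,50),([*g,15.5],83,12,50,10)])
a=cv2.imread('pics/s1.png')[100:340,150:470]; cv2.imwrite('pics/s1c.png',cv2.resize(a,None,fx=2.4,fy=2.4,interpolation=cv2.INTER_CUBIC))
E
```

```text
t 2.10 pos [ 516.  -223.3   73.5] yaw 83.0 tilt 12.0 roll [-0. -0. -0.] gap 50.2 F [ 0.1  1.  -1.2] q [-0.6   0.12  1.92  0.2   1.21 -0.56]
t 2.15 pos [ 513.9 -223.6   70. ] yaw 82.9 tilt 12.2 roll [ 0.2 -0.   0.1] gap 50.1 F [-2.  -0.5 -1.6] q [-0.6   0.12  1.93  0.2   1.21 -0.56]
[ 516.05344743 -223.07513064]
50 -0.11 0.04 0.57 -0.04 -0.03 -0.02; 50 -0.03 0 0.16 0 0 0; 50 -0.04 0 0.16 0 0 0
```

>>> servo_tool:
  steps: "50 0 0 0 0 0 0; 50 0 0 0 0 0 0"

```text
time: 2.4
ee_pos: [516.6, -223.9, 75.4]
ee_rot: [-2.244, -1.987, -0.234]
contact_force: [-1.1, -0.1, 0.1]
finger_gap: 49.9
```

```bash
python3 - <<'E'
from plan import *; show(); 
c=np.array([523,-166.5]); a=np.radians(83); g=c-57*np.array([np.cos(a),np.sin(a)]); print(g)
plan([([*g,35],83,12,50),([*g,15.5],83,12,50,10)])
E
```

```text
t 2.40 pos [ 516.6 -223.9   75.4] yaw 83.0 tilt 11.8 roll [-0.1 -0.  -0. ] gap 49.9 F [-1.1 -0.1  0.1] q [-0.6   0.11  1.92  0.2   1.21 -0.56]
[ 516.05344743 -223.07513064]
50 -0.12 -0.01 0.66 0.02 0.03 0.01; 50 -0.03 0 0.16 0 0 0; 50 -0.04 0 0.16 0 0 0
```

>>> servo_tool:
  steps: "50 -0.06 0 0.33 0 0 0; 50 -0.06 0 0.33 0 0 0; 50 -0.03 0 0.16 0 0 0; 50 -0.02 0 0.1 0 0 0; 50 0 0 0 0 0 0; 50 0 0 0 0 0 0"

```text
time: 3.15
ee_pos: [516.7, -222.8, 18.8]
ee_rot: [-2.244, -1.986, -0.235]
contact_force: [0.6, 0.0, 0.1]
finger_gap: 50.1
```

```bash
python3 - <<'E'
from plan import *; show(); 
c=np.array([523,-166.5]); a=np.radians(83); g=c-57*np.array([np.cos(a),np.sin(a)]); print(g)
plan([([*g,15.5],83,12,50,10)])
snap('top','t1');snap('side','s2')
a=cv2.imread('pics/s2.png')[170:290,250:410]; cv2.imwrite('pics/s2c.png',cv2.resize(a,None,fx=4.5,fy=4.5,interpolation=cv2.INTER_CUBIC))
E
```

```text
t 3.15 pos [ 516.7 -222.8   18.8] yaw 83.0 tilt 11.9 roll [-0.1 -0.  -0. ] gap 50.1 F [0.6 0.  0.1] q [-0.6   0.19  1.95  0.21  1.11 -0.58]
[ 516.05344743 -223.07513064]
50 -0.02 -0.01 0.05 0.02 0.02 0
```

```bash
python3 - <<'E'
from plan import *
def q(X): u,v=proj('side',X); return (round((u-250)*4.5),round((v-170)*4.5))
c=np.array([523,-166.5]); a=np.radians(83); ax=np.array([np.cos(a),np.sin(a)]); n=np.array([-ax[1],ax[0]])
for r in (34,0,-55,-68): print(r,q([*(c+r*ax),12]))
p,y,t,R,s=cur(); print('tcp',q(p), 'tipL',q(p+R.apply([0,25,9])),'tipR',q(p+R.apply([0,-25,9])))
W=cloud('top',np.load('pics/t1.npy')); Z=np.nan_to_num(W[...,2]); 
a=cv2.imread('pics/t1.png')[150:260,240:400]; cv2.imwrite('pics/t1c.png',cv2.resize(a,None,fx=4.5,fy=4.5,interpolation=cv2.INTER_CUBIC))
E
```

```text
34 (260, 191)
0 (263, 221)
-55 (267, 272)
-68 (268, 285)
tcp (267, 266) tipL (306, 272) tipR (229, 276)
```

```bash
python3 - <<'E'
from plan import *
d=np.load('pics/s2.npy'); W=cloud('side',d)
p,y,t,R,s=cur()
L=(R.inv().apply((W-p).reshape(-1,3))).reshape(400,640,3)
m=(np.abs(L[...,0])<60)&(np.abs(L[...,1])<75)&(L[...,2]>-70)&(L[...,2]<16)&(W[...,2]>3)
v,u=np.nonzero(m)
img=cv2.imread('pics/s2.png')
for lo in range(-60,15,5):
    k=m&(L[...,2]>=lo)&(L[...,2]<lo+5)
    if k.sum():
        P=L[k]; print(lo,k.sum(),'y',np.sort(P[:,1]).round(0)[::max(1,k.sum()//10)],'x',P[:,0].min().round(),np.median(P[:,0]).round(),P[:,0].max().round())
a=img[195:245,280:340]; cv2.imwrite('pics/s2d.png',cv2.resize(a,None,fx=12,fy=12,interpolation=cv2.INTER_CUBIC))
E
```

```text
-60 8 y [-40. -26. -26.  28.  30.  30.  33.  39.] x -14.0 -9.0 -4.0
-55 10 y [-34. -29. -26. -23. -23. -23.  28.  30.  33.  39.] x -12.0 -9.0 -4.0
-50 9 y [-35. -32. -32. -26. -23.  28.  33.  36.  36.] x -10.0 -6.0 -2.0
-45 12 y [-35. -35. -32. -32. -29. -29. -26. -24.  30.  33.  39.  39.] x -12.0 -8.0 -5.0
-40 9 y [-29. -24.  28.  30.  30.  33.  36.  36.  39.] x -13.0 -7.0 -1.0
-35 15 y [-35. -35. -32. -32. -30. -29. -27. -27. -27. -24.  28.  28.  30.  33.
  36.] x -12.0 -8.0 -0.0
-30 7 y [-24.  28.  30.  33.  36.  39.  39.] x -10.0 -7.0 -1.0
-25 7 y [-33. -30. -27. -24.  28.  30.  33.] x -11.0 -9.0 -2.0
-20 1 y [28.] x -2.0 -2.0 -2.0
-10 28 y [-15.  46.  51.  54.  57.  58.  60.  60.  63.  65.  68.  71.  73.  74.] x -60.0 -36.0 -19.0
-5 46 y [-24. -15.   7.  42.  45.  47.  49.  51.  54.  58.  65.  69.] x -60.0 -30.0 4.0
0 58 y [-10.  41.  46.  49.  51.  54.  57.  58.  62.  65.  70.  73.] x -46.0 -1.0 15.0
5 75 y [-15.  -8.  -5.  -2.   1.   3.   5.  10.  13.  54.  68.] x -44.0 -2.0 22.0
10 81 y [-21. -12.  -9.  -6.  -1.   5.   8.  12.  16.  58.  73.] x -24.0 24.0 43.0
```

```bash
python3 - <<'E'
from plan import *
d=np.load('pics/s2.npy'); W=cloud('side',d)
p,y,t,R,s=cur(); print(p)
for u in (300,301,321):
    print(u)
    for v in range(204,236,2):
        print(v,W[v,u].round(0),R.inv().apply(W[v,u]-p).round(0))
E
```

```text
[ 516.74283305 -222.87991183   18.97508834]
300
204 [ 489. -254.  135.] [ -10.  -24. -120.]
206 [ 488. -257.  130.] [ -14.  -24. -117.]
208 [ 489. -248.  117.] [  -7.  -24. -102.]
210 [ 490. -239.  104.] [ -2. -24. -87.]
212 [ 488. -256.  110.] [-17. -25. -97.]
214 [ 488. -253.  101.] [-16. -25. -87.]
216 [ 488. -247.   89.] [-12. -25. -74.]
218 [ 488. -244.   80.] [-12. -26. -65.]
220 [ 488. -245.   74.] [-14. -26. -59.]
222 [ 488. -238.   61.] [ -9. -26. -45.]
224 [ 488. -234.   51.] [ -8. -27. -35.]
226 [ 488. -237.   46.] [-11. -27. -30.]
228 [ 493. -188.   -1.] [ 27. -28.  26.]
230 [ 492. -199.    1.] [ 16. -28.  22.]
232 [ 491. -207.   -1.] [  9. -28.  22.]
234 [ 489. -214.   -2.] [  1. -28.  21.]
301
204 [ 491. -257.  136.] [ -12.  -21. -122.]
206 [ 491. -254.  128.] [ -11.  -21. -113.]
208 [ 491. -252.  119.] [ -10.  -21. -105.]
210 [ 491. -255.  115.] [ -15.  -22. -101.]
212 [ 491. -254.  107.] [-15. -22. -94.]
214 [ 490. -253.  100.] [-16. -22. -86.]
216 [ 491. -245.   87.] [-10. -23. -72.]
218 [ 491. -246.   81.] [-12. -23. -66.]
220 [ 491. -240.   70.] [-10. -23. -54.]
22
[... 238 characters left out ...]
 21.]
234 [ 492. -217.   -0.] [ -1. -25.  19.]
321
204 [ 545. -260.  131.] [ -10.   33. -116.]
206 [ 545. -259.  123.] [ -10.   33. -109.]
208 [ 548. -241.  103.] [  3.  34. -85.]
210 [ 546. -254.  106.] [ -9.  33. -91.]
212 [ 545. -258.  102.] [-14.  33. -88.]
214 [ 546. -253.   92.] [-11.  33. -77.]
216 [ 546. -252.   84.] [-12.  33. -69.]
218 [ 546. -252.   76.] [-13.  33. -61.]
220 [ 547. -248.   67.] [-11.  33. -51.]
222 [ 547. -248.   59.] [-12.  33. -44.]
224 [ 547. -245.   50.] [-12.  33. -34.]
226 [ 547. -243.   41.] [-11.  33. -25.]
228 [ 556. -197.   -4.] [25. 36. 28.]
230 [ 554. -209.   -2.] [14. 35. 24.]
232 [ 552. -218.   -2.] [ 4. 34. 22.]
234 [ 550. -229.   -1.] [-6. 33. 19.]
```

>>> servo_tool:
  steps: "50 -0.01 0 0.05 0 0 0; 50 -0.01 0 0.05 0 0 0; 50 0 0 0 0 0 0; 50 0 0 0 0 0 0"

```text
time: 3.75
ee_pos: [516.3, -222.4, 12.1]
ee_rot: [-2.244, -1.985, -0.234]
contact_force: [-0.1, 0.0, -0.1]
finger_gap: 50.3
```

```bash
cat >> plan.py <<'E'
def tips(fn):
    d=np.load(f'pics/{fn}.npy'); W=cloud('side',d); p,y,t,R,s=cur(); h=s['finger_gap']/2
    L=R.inv().apply((W-p).reshape(-1,3)); W=W.reshape(-1,3)
    m=(abs(L[:,0])<16)&(abs(abs(L[:,1])-h-4)<6)&(L[:,2]>-60)&(L[:,2]<15)&(W[:,2]>4)
    for sg in (-1,1):
        k=m&(np.sign(L[:,1])==sg); print('tip side',sg,k.sum(),'lowest world z',np.sort(W[k][:,2])[:4].round(),'tool z',np.sort(L[k][:,2])[-4:].round(),'y inner',np.abs(L[k][:,1]).min().round(1) if k.any() else '')
E
python3 - <<'E'
from plan import *; show(); snap('side','s3'); tips('s3')
E
```

```text
t 3.75 pos [ 516.3 -222.4   12.1] yaw 83.0 tilt 11.9 roll [-0. -0. -0.] gap 50.3 F [-0.1  0.  -0.1] q [-0.6   0.2   1.95  0.21  1.1  -0.58]
tip side -1 34 lowest world z [31. 34. 37. 38.] tool z [-28. -27. -24. -21.] y inner 23.2
tip side 1 28 lowest world z [30. 30. 33. 34.] tool z [-24. -24. -20. -20.] y inner 27.7
```

>>> servo_tool:
  steps: "50 -0.01 0 0.05 0 0 0; 50 0 0 0.04 0 0 0; 50 0 0 0 0 0 0; 50 0 0 0 0 0 0"

```text
time: 4.3
ee_pos: [516.3, -221.9, 6.7]
ee_rot: [-2.243, -1.985, -0.234]
contact_force: [0.5, 1.2, -0.3]
finger_gap: 49.7
```

```bash
python3 - <<'E'
from plan import *; show(); snap('side','s4'); tips('s4')
E
```

```text
t 4.30 pos [ 516.3 -221.9    6.7] yaw 83.0 tilt 11.9 roll [-0. -0. -0.] gap 49.7 F [ 0.5  1.2 -0.3] q [-0.6   0.21  1.95  0.21  1.09 -0.58]
tip side -1 35 lowest world z [29. 29. 29. 30.] tool z [-26. -25. -25. -24.] y inner 23.1
tip side 1 26 lowest world z [25. 27. 27. 28.] tool z [-23. -23. -22. -20.] y inner 27.7
```

>>> servo_tool:
  steps: "50 0 0 0.04 0 0 0; 50 0 0 0.04 0 0 0; 50 0 0 0 0 0 0; 50 0 0 0 0 0 0"

```text
time: 4.85
ee_pos: [516.5, -220.9, 2.0]
ee_rot: [-2.244, -1.985, -0.234]
contact_force: [-0.0, -0.2, -0.4]
finger_gap: 50.0
```

```bash
python3 - <<'E'
from plan import *; show(); snap('side','s5'); tips('s5')
a=cv2.imread('pics/s5.png')[195:245,280:340]; cv2.imwrite('pics/s5d.png',cv2.resize(a,None,fx=10,fy=10,interpolation=cv2.INTER_CUBIC))
E
```

```text
t 4.85 pos [ 516.5 -220.9    2. ] yaw 83.0 tilt 11.9 roll [-0. -0. -0.] gap 50.0 F [-0.  -0.2 -0.4] q [-0.6   0.21  1.96  0.21  1.08 -0.58]
tip side -1 33 lowest world z [24. 25. 26. 26.] tool z [-27. -26. -25. -23.] y inner 23.2
tip side 1 26 lowest world z [21. 22. 25. 26.] tool z [-27. -26. -22. -21.] y inner 27.5
```

>>> servo_tool:
  steps: "50 -0.02 0 0.08 0 0 0; 50 -0.01 0 0.06 0 0 0; 50 0 0 0.02 0 0 0; 50 0 0 0 0 0 0; 50 0 0 0 0 0 0"

```text
time: 5.52
ee_pos: [516.6, -220.8, -7.6]
ee_rot: [-2.244, -1.985, -0.235]
contact_force: [0.6, -0.4, 1.1]
finger_gap: 50.2
```

```bash
python3 - <<'E'
from plan import *; show(); snap('side','s6'); tips('s6')
a=cv2.imread('pics/s6.png')[195:245,280:340]; cv2.imwrite('pics/s6d.png',cv2.resize(a,None,fx=10,fy=10,interpolation=cv2.INTER_CUBIC))
E
```

```text
t 5.53 pos [ 516.6 -220.8   -7.6] yaw 83.0 tilt 11.9 roll [-0.1 -0.  -0. ] gap 50.2 F [ 0.6 -0.4  1.1] q [-0.6   0.23  1.96  0.21  1.06 -0.59]
tip side -1 30 lowest world z [12. 15. 15. 16.] tool z [-25. -25. -25. -22.] y inner 23.7
tip side 1 26 lowest world z [11. 12. 12. 16.] tool z [-25. -23. -22. -19.] y inner 27.6
```

>>> servo_tool:
  steps: "50 -0.01 0 0.05 0 0 0; 50 -0.01 0 0.04 0 0 0; 50 0 0 0 0 0 0; 25 0 0 0 0 0 0; 20 0 0 0 0 0 0; 20 0 0 0 0 0 0; 20 0 0 0 0 0 0; 20 0 0 0 0 0 0"
  squeeze: 60

```text
time: 6.58
ee_pos: [516.8, -221.1, -12.9]
ee_rot: [-2.244, -1.986, -0.235]
contact_force: [0.1, -0.2, 3.5]
finger_gap: 26.2
```

```bash
python3 - <<'E'
from plan import *; show(); snap('side','s7'); tips('s7')
a=cv2.imread('pics/s7.png')[195:245,280:340]; cv2.imwrite('pics/s7d.png',cv2.resize(a,None,fx=10,fy=10,interpolation=cv2.INTER_CUBIC))
E
```

```text
t 6.58 pos [ 516.8 -221.1  -12.9] yaw 83.0 tilt 11.9 roll [-0.1 -0.  -0. ] gap 26.2 F [ 0.1 -0.2  3.5] q [-0.6   0.23  1.96  0.21  1.05 -0.59]
tip side -1 33 lowest world z [ 7.  7.  9. 10.] tool z [-25. -25. -23. -23.] y inner 12.8
tip side 1 35 lowest world z [5. 5. 5. 6.] tool z [-21. -20. -19. -19.] y inner 11.1
```

>>> servo_tool:
  steps: "20 0.01 0 -0.1 0 0 0; 20 0.05 0 -0.3 0 0 0; 20 0.1 0 -0.6 0 0 0; 20 0.1 0 -0.6 0 0 0; 20 0.08 0 -0.4 0 0 0; 20 0.02 0 -0.1 0 0 0; 20 0 0 0 0 0 0; 20 0 0 0 0 0 0"

```text
time: 7.62
ee_pos: [514.9, -225.0, 112.9]
ee_rot: [-2.242, -1.983, -0.233]
contact_force: [-0.3, -0.1, -1.3]
finger_gap: 26.2
```

```bash
python3 - <<'E'
from plan import *; show(); snap('side','s8'); snap('top','t8')
d=np.load('pics/s8.npy'); W=cloud('side',d); p,y,t,R,s=cur()
L=R.inv().apply((W-p).reshape(-1,3)); 
# in yaw frame
Y=Rt(y,0); L=Y.inv().apply((W-p).reshape(-1,3)).reshape(400,640,3)
m=(abs(L[...,1])<40)&(L[...,0]>-30)&(L[...,0]<110)&(L[...,2]>-40)&(L[...,2]<0)
for a in range(-30,110,10):
    k=m&(L[...,0]>=a)&(L[...,0]<a+10)
    if k.sum()>3: print(a,k.sum(),'z',np.median(L[...,2][k]).round(1),'y',np.percentile(L[...,1][k],[2,98]).round(1))
a=cv2.imread('pics/s8.png')[120:260,230:410]; cv2.imwrite('pics/s8d.png',cv2.resize(a,None,fx=4,fy=4,interpolation=cv2.INTER_CUBIC))
E
```

```text
t 7.62 pos [ 514.9 -225.   112.9] yaw 83.0 tilt 12.0 roll [ 0.1 -0.   0. ] gap 26.2 F [-0.3 -0.1 -1.3] q [-0.6   0.07  1.9   0.19  1.28 -0.55]
-20 85 z -24.4 y [-21.7  27.4]
-10 24 z -24.0 y [-8.3 19.9]
0 20 z -24.7 y [-9.2 13.6]
10 21 z -24.9 y [-9.9 15.3]
20 17 z -24.3 y [-8.6 15.9]
30 21 z -24.2 y [-19.5  16.4]
40 17 z -24.1 y [-8.9 16. ]
50 10 z -24.0 y [-5.1 17.3]
60 7 z -24.7 y [-27.8  14.7]
```

```bash
python3 - <<'E'
from plan import *
plan([([515,-200,175],90,12,20),([513,66,175],248,12,20),([513,66,140],248,12,20)])
E
```

```text
20 0.31 -0.03 -0.46 0.11 0 -0.57; 20 0.31 -0.01 -0.47 0.12 0.01 -0.57; 20 0.15 0 0.03 0.19 0 -0.92; 20 0.16 0.01 0.04 0.2 0 -0.92; 20 0.15 0.03 0.03 0.19 0 -0.92; 20 0.15 0.05 0.03 0.2 0 -0.92; 20 0.14 0.06 0.03 0.2 0 -0.92; 20 0.14 0.07 0.03 0.19 0 -0.92
20 0.13 0.09 0.03 0.2 0 -0.92; 20 0.12 0.1 0.02 0.19 0 -0.92; 20 0.11 0.11 0.03 0.2 0 -0.92; 20 0.1 0.12 0.02 0.2 0 -0.92; 20 0.09 0.13 0.02 0.19 0 -0.92; 20 0.07 0.14 0.01 0.2 0 -0.92; 20 0.06 0.15 0.01 0.19 0 -0.92; 20 0.04 0.15 0.01 0.2 0 -0.92
20 0.03 0.15 0.01 0.2 0 -0.92; 20 0.02 0.16 0 0.19 0 -0.92; 20 0 0.16 0 0.2 0 -0.92; 20 -0.01 0.16 0 0.19 0 -0.92; 20 -0.03 0.15 -0.01 0.2 0 -0.92; 20 -0.05 0.15 -0.01 0.2 0 -0.92; 20 -0.06 0.15 -0.01 0.19 0 -0.92; 20 -0.07 0.14 -0.01 0.2 0 -0.92
20 -0.09 0.13 -0.02 0.19 0 -0.92; 20 -0.1 0.12 -0.02 0.2 0 -0.92; 20 -0.11 0.12 -0.03 0.2 0 -0.92; 20 -0.12 0.1 -0.02 0.19 -0.01 -0.92; 20 -0.12 0.09 -0.03 0.2 0.01 -0.92; 20 -0.14 0.07 -0.03 0.19 -0.01 -0.92; 20 -0.12 0 0.57 0 0 0
```

>>> servo_tool:
  steps: "20 0.31 -0.03 -0.46 0.11 0 -0.57; 20 0.31 -0.01 -0.47 0.12 0.01 -0.57; 20 0.15 0 0.03 0.19 0 -0.92; 20 0.16 0.01 0.04 0.2 0 -0.92; 20 0.15 0.03 0.03 0.19 0 -0.92; 20 0.15 0.05 0.03 0.2 0 -0.92; 20 0.14 0.06 0.03 0.2 0 -0.92; 20 0.14 0.07 0.03 0.19 0 -0.92"

```text
time: 8.72
ee_pos: [514.8, -143.1, 175.6]
ee_rot: [-1.386, -2.608, -0.146]
contact_force: [0.2, 0.4, -1.4]
finger_gap: 25.6
```

>>> servo_tool:
  steps: "20 0.13 0.09 0.03 0.2 0 -0.92; 20 0.12 0.1 0.02 0.19 0 -0.92; 20 0.11 0.11 0.03 0.2 0 -0.92; 20 0.1 0.12 0.02 0.2 0 -0.92; 20 0.09 0.13 0.02 0.19 0 -0.92; 20 0.07 0.14 0.01 0.2 0 -0.92; 20 0.06 0.15 0.01 0.19 0 -0.92; 20 0.04 0.15 0.01 0.2 0 -0.92"

```text
time: 9.72
ee_pos: [514.6, -67.0, 175.7]
ee_rot: [-0.277, -2.92, -0.028]
contact_force: [-0.7, -0.2, -1.2]
finger_gap: 26.1
```

>>> servo_tool:
  steps: "20 0.03 0.15 0.01 0.2 0 -0.92; 20 0.02 0.16 0 0.19 0 -0.92; 20 0 0.16 0 0.2 0 -0.92; 20 -0.01 0.16 0 0.19 0 -0.92; 20 -0.03 0.15 -0.01 0.2 0 -0.92; 20 -0.05 0.15 -0.01 0.2 0 -0.92; 20 -0.06 0.15 -0.01 0.19 0 -0.92; 20 -0.07 0.14 -0.01 0.2 0 -0.92"

```text
time: 10.72
ee_pos: [513.6, 8.9, 175.2]
ee_rot: [0.867, -2.809, 0.093]
contact_force: [-0.0, -0.1, -1.9]
finger_gap: 25.8
```

>>> servo_tool:
  steps: "20 -0.09 0.13 -0.02 0.19 0 -0.92; 20 -0.1 0.12 -0.02 0.2 0 -0.92; 20 -0.11 0.12 -0.03 0.2 0 -0.92; 20 -0.12 0.1 -0.02 0.19 -0.01 -0.92; 20 -0.12 0.09 -0.03 0.2 0.01 -0.92; 20 -0.14 0.07 -0.03 0.19 -0.01 -0.92; 20 0 0 0 0 0 0; 20 0 0 0 0 0 0"

```text
time: 11.72
ee_pos: [513.5, 65.3, 176.0]
ee_rot: [1.655, -2.458, 0.176]
contact_force: [-0.0, -0.3, -1.4]
finger_gap: 26.1
```

```bash
python3 - <<'E'
from plan import *; show(); snap('side','s9')
a=cv2.imread('pics/s9.png')[60:260,210:450]; cv2.imwrite('pics/s9d.png',cv2.resize(a,None,fx=3,fy=3,interpolation=cv2.INTER_CUBIC))
E
```

```text
t 11.72 pos [513.5  65.3 176. ] yaw -112.1 tilt 12.0 roll [ 0.1 -0.   0. ] gap 26.1 F [-0.  -0.3 -1.4] q [ 0.13 -0.06  1.92 -0.19  1.39 -2.59]
```

```bash
python3 - <<'E'
from plan import *
plan([([513.3,65.8,60],248,12,20,50),([513.3,65.8,28],248,12,20,18)])
E
```

```text
20 -0.14 0 0.63 -0.02 0 -0.01; 20 -0.13 0.01 0.63 0 0 0; 20 -0.14 0 0.63 0.01 0 -0.01; 20 -0.06 0 0.26 0 0 0; 20 -0.05 0 0.26 0 0 0
```

>>> servo_tool:
  steps: "20 -0.14 0 0.63 -0.02 0 -0.01; 20 -0.13 0.01 0.63 0 0 0; 20 -0.14 0 0.63 0.01 0 -0.01; 20 -0.06 0 0.26 0 0 0; 20 -0.05 0 0.26 0 0 0; 20 0 0 0 0 0 0; 20 0 0 0 0 0 0; 20 0 0 0 0 0 0"

```text
time: 12.78
ee_pos: [514.5, 66.2, 29.9]
ee_rot: [1.66, -2.457, 0.177]
contact_force: [-0.2, 0.4, -2.5]
finger_gap: 26.2
```

```bash
python3 - <<'E'
from plan import *; show(); snap('side','s10'); snap('top','t10')
a=cv2.imread('pics/s10.png')[120:220,250:350]; cv2.imwrite('pics/s10d.png',cv2.resize(a,None,fx=6,fy=6,interpolation=cv2.INTER_CUBIC))
a=cv2.imread('pics/t10.png')[130:250,190:350]; cv2.imwrite('pics/t10d.png',cv2.resize(a,None,fx=4,fy=4,interpolation=cv2.INTER_CUBIC))
E
```

```text
t 12.78 pos [514.5  66.2  29.9] yaw -111.9 tilt 11.9 roll [ 0.2 -0.   0. ] gap 26.2 F [-0.2  0.4 -2.5] q [ 0.13  0.11  2.02 -0.2   1.12 -2.53]
```

```bash
cat >> seg.py <<'E'
def wmeas(fn,zlo,zhi,box,n='top'):
    W=cloud(n,np.load(f'pics/{fn}.npy')); z=cv2.medianBlur(np.nan_to_num(W[...,2],nan=-100).astype(np.float32),3)
    m=((z>zlo)&(z<zhi)&(W[...,0]>box[0])&(W[...,0]<box[1])&(W[...,1]>box[2])&(W[...,1]<box[3])).astype(np.uint8)
    k,l,s,c=cv2.connectedComponentsWithStats(m); i=1+np.argmax(s[1:,4]); v,u=np.nonzero(l==i); zt=np.median(W[l==i][:,2])
    Q=np.array([ray(n,a,b,zt)[:2] for a,b in zip(u,v)])
    return Q,zt,(l==i)
def rim(Q,c,ang,rmin=24):
    pass
def circ(Q,r,c0,it=200):
    # circle of known radius through hull points: robust fit
    from scipy.optimize import least_squares
    h=cv2.convexHull(Q.astype(np.float32))[:,0]
    f=lambda c: np.clip(np.hypot(h[:,0]-c[0],h[:,1]-c[1])-r,-6,6)
    return least_squares(f,c0,loss='soft_l1').x,h
E
python3 - <<'E'
from seg import *; from plan import *
Q,zt,m=wmeas('t10',38,62,(440,600,-80,60)); print('z',zt,len(Q),Q.min(0),Q.max(0))
# disc boundary: all mask boundary points; RANSAC circle r=34
ct=cv2.findContours(m.astype(np.uint8),cv2.RETR_EXTERNAL,cv2.CHAIN_APPROX_NONE)[0][0][:,0]
B=np.array([ray('top',a,b,zt)[:2] for a,b in ct])
def fitc(B,r):
    best=None
    for x in np.arange(B[:,0].min(),B[:,0].max(),1):
        for y in np.arange(B[:,1].min(),B[:,1].max(),1):
            n=(abs(np.hypot(B[:,0]-x,B[:,1]-y)-r)<1.5).sum()
            if best is None or n>best[0]: best=(n,x,y)
    c=np.array(best[1:]); 
    for _ in range(10):
        d=B-c; rr=np.hypot(*d.T); k=abs(rr-r)<2.5; e=d[k]/rr[k,None]; c=c+np.linalg.lstsq(e,rr[k]-r,rcond=None)[0]
    return c,k.sum()
print('weight centre top',fitc(B,33.5))
Q2,zt2,m2=wmeas('t10',6,18,(430,510,-90,-5)); ct=cv2.findContours(m2.astype(np.uint8),cv2.RETR_EXTERNAL,cv2.CHAIN_APPROX_NONE)[0][0][:,0]
B2=np.array([ray('top',a,b,zt2)[:2] for a,b in ct]); print('hanger base',zt2,fitc(B2,33.5))
p,y,t,R,s=cur(); print('tcp',p.round(1), 'ax',y)
E
```

```text
z 54.37670979252196 455 [461.99443082 -17.81883543] [541.91921434  60.48663191]
weight centre top (array([496.13113993,  15.37523079]), np.int64(55))
hanger base 11.372163333922302 (array([470.03101389, -40.05341982]), np.int64(56))
tcp [514.1  66.1  29.5] ax -111.90283225448727
```

```bash
cat >> seg.py <<'E'
def fitc(B,r):
    best=None
    for x in np.arange(B[:,0].min(),B[:,0].max(),1):
        for y in np.arange(B[:,1].min(),B[:,1].max(),1):
            n=(abs(np.hypot(B[:,0]-x,B[:,1]-y)-r)<1.5).sum()
            if best is None or n>best[0]: best=(n,x,y)
    c=np.array(best[1:]); 
    for _ in range(10):
        d=B-c; rr=np.hypot(*d.T); k=abs(rr-r)<2.5; e=d[k]/rr[k,None]; c=c+np.linalg.lstsq(e,rr[k]-r,rcond=None)[0]
    return c,k.sum()
def disc(fn,zlo,zhi,box,n='top'):
    Q,zt,m=wmeas(fn,zlo,zhi,box,n); ct=cv2.findContours(m.astype(np.uint8),cv2.RETR_EXTERNAL,cv2.CHAIN_APPROX_NONE)[0]; ct=max(ct,key=len)[:,0]
    B=np.array([ray(n,a,b,zt)[:2] for a,b in ct]); c,k=fitc(B,33.5); return c,k,zt
E
python3 - <<'E'
from plan import *
ax=np.array([np.cos(np.radians(248)),np.sin(np.radians(248))])
A=np.array([510.9,67.4])
plan([([*A,3.5],248,12,20,14),([*(A+22*ax),3.5],248,12,20,12)])
E
```

```text
20 -0.04 0.03 0.21 -0.02 0 0; 20 -0.05 0.03 0.21 -0.01 0.01 0.01; 20 0.18 0 0.04 0 0 0; 20 0.18 0 0.04 0 0 0
```

>>> servo_tool:
  steps: "20 -0.04 0.03 0.21 -0.02 0 0; 20 -0.05 0.03 0.21 -0.01 0.01 0.01; 20 0.18 0 0.04 0 0 0; 20 0.18 0 0.04 0 0 0; 20 0 0 0 0 0 0; 20 0 0 0 0 0 0; 20 0 0 0 0 0 0"

```text
time: 13.75
ee_pos: [502.2, 47.0, 3.0]
ee_rot: [1.657, -2.455, 0.173]
contact_force: [-0.2, 0.6, -1.1]
finger_gap: 25.9
```

```bash
cat > look.py <<'E'
import sys
from seg import *; from plan import *
def look(tag,zlo,zhi,hz=(6,18),wbox=None,hang=None,sc=(130,230,240,350),tc=(150,230,200,310)):
    show(); snap('side','s'+tag); snap('top','t'+tag)
    for n,c in (('s',sc),('t',tc)):
        a=cv2.imread(f'pics/{n}{tag}.png')[c[0]:c[1],c[2]:c[3]]; cv2.imwrite(f'pics/{n}{tag}d.png',cv2.resize(a,None,fx=5,fy=5,interpolation=cv2.INTER_CUBIC))
E
python3 - <<'E'
from look import *
look('11',0,0)
print(disc('t11',22,40,(440,600,-80,60)))
E
```

```text
t 13.75 pos [502.2  47.    3. ] yaw -112.0 tilt 12.0 roll [-0.1 -0.  -0. ] gap 25.9 F [-0.2  0.6 -1.1] q [ 0.09  0.12  2.06 -0.21  1.07 -2.55]
(array([484.19458481,  -3.66968383]), np.int64(46), np.float64(27.418554899503356))
```

```bash
python3 - <<'E'
from plan import *
p,y,t,R,s=cur(); ax=np.array([np.cos(np.radians(248)),np.sin(np.radians(248))])
plan([([*(p[:2]+36*ax),3.5],248,12,20,9),([*(p[:2]+36*ax),0.5],248,12,20,9)])
E
```

```text
20 0.12 0 0.02 0.01 0 0; 20 0.12 0 0.03 0 0 0; 20 0.11 0 0.02 0 0 0; 20 0.12 0 0.02 0 -0.01 0.01; 20 0.12 0 0.02 0 0 0; 20 -0.01 0 0.05 0 0 0
```

>>> servo_tool:
  steps: "20 0.12 0 0.02 0 0 0; 20 0.12 0 0.03 0 0 0; 20 0.11 0 0.02 0 0 0; 20 0.12 0 0.02 0 0 0; 20 0.12 0 0.02 0 0 0; 20 0 0 0 0 0 0; 20 0 0 0 0 0 0"

```text
time: 14.72
ee_pos: [488.4, 13.5, 3.6]
ee_rot: [1.656, -2.455, 0.173]
contact_force: [-0.4, -0.5, -1.6]
finger_gap: 25.9
```

```bash
python3 - <<'E'
from look import *
look('12',0,0)
print(disc('t12',20,36,(440,600,-80,60)))
E
```

```text
t 14.72 pos [488.4  13.5   3.6] yaw -112.0 tilt 12.0 roll [-0.1 -0.  -0. ] gap 25.9 F [-0.4 -0.5 -1.6] q [ 0.03  0.08  2.1  -0.22  1.06 -2.61]
(array([469.94838412, -37.08652351]), np.int64(51), np.float64(28.119903746292774))
```

>>> servo_tool:
  steps: "20 0.02 0 0.03 0 0 0; 20 0 0 0.03 0 0 0; 20 0 0 0 0 0 0; 28 0 0 0 0 0 0; 36 0 0 0 0 0 0; 44 0 0 0 0 0 0; 44 0 0 0 0 0 0"

```text
time: 15.7
ee_pos: [487.8, 11.8, 0.5]
ee_rot: [1.656, -2.455, 0.173]
contact_force: [0.3, 0.5, -0.0]
finger_gap: 44.3
```

```bash
python3 - <<'E'
from look import *
look('13',0,0)
print(disc('t13',18,36,(440,600,-80,60)))
E
```

```text
t 15.70 pos [487.8  11.8   0.5] yaw -112.0 tilt 12.1 roll [-0.1 -0.  -0. ] gap 44.3 F [ 0.3  0.5 -0. ] q [ 0.03  0.08  2.11 -0.22  1.05 -2.61]
(array([469.44576899, -38.27965973]), np.int64(42), np.float64(23.77851543727742))
```

```bash
python3 - <<'E'
from plan import *
p,y,t,R,s=cur(); b=p+R.apply([0,0,-110]); c=np.array([392,-177.6]); a=np.radians(74); g=c-55.5*np.array([np.cos(a),np.sin(a)]); print(g)
plan([(b,248,12,44),([455,30,170],230,12,50),([*g,150],74,12,50),([*g,30],74,12,50,40)])
E
```

```text
[ 376.70212675 -230.95002412]
44 0 0 -0.61 0.02 0 0; 44 0 0 -0.61 0 -0.01 0; 44 0 0 -0.61 0 0 0; 50 0.13 0.16 -0.24 -0.16 0 0.74; 50 0.14 0.14 -0.23 -0.16 0 0.73; 50 0.15 0.15 -0.23 -0.15 0 0.74; 50 0.16 0.13 -0.23 -0.16 0 0.73; 50 0.15 -0.07 0.04 -0.2 0 0.94
50 0.14 -0.08 0.05 -0.2 0 0.94; 50 0.13 -0.09 0.04 -0.2 0 0.94; 50 0.12 -0.11 0.04 -0.2 0 0.95; 50 0.12 -0.13 0.03 -0.2 0 0.94; 50 0.09 -0.13 0.04 -0.2 0 0.94; 50 0.09 -0.14 0.03 -0.2 0 0.94; 50 0.07 -0.15 0.02 -0.2 0 0.94; 50 0.05 -0.16 0.03 -0.2 0 0.95
50 0.04 -0.16 0.02 -0.2 0 0.94; 50 0.03 -0.17 0.02 -0.2 0 0.94; 50 0 -0.17 0.01 -0.2 0 0.94; 50 -0.01 -0.16 0.01 -0.2 0 0.94; 50 -0.02 -0.17 0.01 -0.2 0 0.95; 50 -0.05 -0.16 0 -0.2 0 0.94; 50 -0.06 -0.16 0 -0.2 0 0.94; 50 -0.07 -0.15 0 -0.2 0 0.94
50 -0.09 -0.15 -0.01 -0.2 0 0.94; 50 -0.1 -0.13 -0.01 -0.2 0 0.95; 50 -0.12 -0.12 -0.01 -0.2 0 0.94; 50 -0.12 -0.11 -0.01 -0.2 0 0.94; 50 -0.14 -0.1 -0.02 -0.2 0 0.94; 50 -0.15 -0.08 -0.02 -0.2 0 0.94; 50 -0.15 -0.07 -0.02 -0.2 0 0.95; 50 -0.16 -0.05 -0.02 -0.2 0 0.94
50 -0.16 -0.04 -0.02 -0.2 0 0.94; 50 -0.17 -0.02 -0.02 -0.2 0 0.94; 50 -0.14 0 0.65 0 0 0; 50 -0.14 0 0.65 0 0 0; 50 -0.14 0 0.66 0 0 0
```

>>> servo_tool:
  steps: "44 0 0 -0.61 0.02 0 0; 44 0 0 -0.61 0 -0.01 0; 44 0 0 -0.61 0 0 0; 50 0.13 0.16 -0.24 -0.16 0 0.74; 50 0.14 0.14 -0.23 -0.16 0 0.73; 50 0.15 0.15 -0.23 -0.15 0 0.74; 50 0.16 0.13 -0.23 -0.16 0 0.73; 50 0.15 -0.07 0.04 -0.2 0 0.94"

```text
time: 16.8
ee_pos: [452.5, 20.4, 170.6]
ee_rot: [1.106, -2.732, 0.118]
contact_force: [-0.2, -0.5, -0.7]
finger_gap: 50.0
```

>>> servo_tool:
  steps: "50 0.14 -0.08 0.05 -0.2 0 0.94; 50 0.13 -0.09 0.04 -0.2 0 0.94; 50 0.12 -0.11 0.04 -0.2 0 0.95; 50 0.12 -0.13 0.03 -0.2 0 0.94; 50 0.09 -0.13 0.04 -0.2 0 0.94; 50 0.09 -0.14 0.03 -0.2 0 0.94; 50 0.07 -0.15 0.02 -0.2 0 0.94; 50 0.05 -0.16 0.03 -0.2 0 0.95"

```text
time: 17.8
ee_pos: [428.7, -57.3, 162.7]
ee_rot: [-0.057, -2.931, -0.006]
contact_force: [0.4, -0.1, -0.1]
finger_gap: 50.1
```

>>> servo_tool:
  steps: "50 0.04 -0.16 0.02 -0.2 0 0.94; 50 0.03 -0.17 0.02 -0.2 0 0.94; 50 0 -0.17 0.01 -0.2 0 0.94; 50 -0.01 -0.16 0.01 -0.2 0 0.94; 50 -0.02 -0.17 0.01 -0.2 0 0.95; 50 -0.05 -0.16 0 -0.2 0 0.94; 50 -0.06 -0.16 0 -0.2 0 0.94; 50 -0.07 -0.15 0 -0.2 0 0.94"

```text
time: 18.8
ee_pos: [405.4, -134.4, 156.8]
ee_rot: [-1.209, -2.689, -0.126]
contact_force: [0.6, 0.2, 0.1]
finger_gap: 49.9
```

>>> servo_tool:
  steps: "50 -0.09 -0.15 -0.01 -0.2 0 0.94; 50 -0.1 -0.13 -0.01 -0.2 0 0.95; 50 -0.12 -0.12 -0.01 -0.2 0 0.94; 50 -0.12 -0.11 -0.01 -0.2 0 0.94; 50 -0.14 -0.1 -0.02 -0.2 0 0.94; 50 -0.15 -0.08 -0.02 -0.2 0 0.94; 50 -0.15 -0.07 -0.02 -0.2 0 0.95; 50 -0.16 -0.05 -0.02 -0.2 0 0.94"

```text
time: 19.8
ee_pos: [382.3, -212.0, 151.0]
ee_rot: [-2.199, -2.027, -0.23]
contact_force: [-0.0, -1.3, 0.2]
finger_gap: 50.1
```

>>> servo_tool:
  steps: "50 -0.16 -0.04 -0.02 -0.2 0 0.94; 50 -0.17 -0.02 -0.02 -0.2 0 0.94; 50 -0.14 0 0.65 0 0 0; 50 -0.14 0 0.65 0 0 0; 50 -0.14 0 0.66 0 0 0; 50 0 0 0 0 0 0; 50 0 0 0 0 0 0"

```text
time: 20.68
ee_pos: [377.0, -231.8, 30.4]
ee_rot: [-2.401, -1.81, -0.252]
contact_force: [0.4, 0.2, 0.3]
finger_gap: 49.8
```

```bash
python3 - <<'E'
from look import *
look('20',0,0,sc=(140,240,240,350),tc=(150,260,200,340))
c=np.array([392,-177.6]); a=np.radians(74); g=c-55.5*np.array([np.cos(a),np.sin(a)]); print(g)
plan([([*g,-12.5],74,12,50,10)])
for n in ('top','side'):
    for zl,zh in((18,30),):
        try: print(n,disc(('t' if n=='top' else 's')+'20',zl,zh,(430,510,-80,0),n))
        except Exception as e: print(e)
E
```

```text
t 20.68 pos [ 377.  -231.8   30.4] yaw 74.0 tilt 11.9 roll [-0.1 -0.  -0. ] gap 49.8 F [0.4 0.2 0.3] q [-0.79 -0.09  2.21  0.2   1.13 -0.61]
[ 376.70212675 -230.95002412]
50 -0.03 0 0.14 0.03 0 0.01; 50 -0.02 -0.01 0.15 0 0.01 0; 50 -0.03 0 0.14 0 0 0; 50 -0.02 -0.01 0.14 0 0.01 0; 50 -0.03 0 0.15 0 0 0
top (array([469.75131585, -38.21482732]), np.int64(58), np.float64(23.704134537332116))
side (array([470.39548812, -43.55706025]), np.int64(28), np.float64(23.31333976313344))
```

>>> servo_tool:
  steps: "50 -0.03 0 0.18 0 0 0; 50 -0.04 0 0.2 0 0 0; 50 -0.04 0 0.2 0 0 0; 50 -0.02 0 0.12 0 0 0; 50 0 0 0 0 0 0; 30 0 0 0 0 0 0; 20 0 0 0 0 0 0; 20 0 0 0 0 0 0"

```text
time: 21.78
ee_pos: [377.0, -230.6, -13.1]
ee_rot: [-2.401, -1.81, -0.252]
contact_force: [0.1, -0.7, 2.0]
finger_gap: 26.4
```

>>> servo_tool:
  steps: "20 0 0 0 0 0 0; 20 0 0 0 0 0 0"

```text
time: 22.02
ee_pos: [377.0, -230.6, -13.1]
ee_rot: [-2.401, -1.809, -0.252]
contact_force: [-0.0, -1.1, 4.4]
finger_gap: 26.1
```

```bash
python3 - <<'E'
from look import *
look('21',0,0,sc=(180,260,240,350),tc=(150,260,200,340))
E
```

```text
t 22.02 pos [ 377.  -230.6  -13.1] yaw 74.0 tilt 11.9 roll [-0. -0. -0.] gap 26.1 F [-0.  -1.1  4.4] q [-0.79 -0.01  2.23  0.21  1.03 -0.63]
```

```bash
python3 - <<'E'
from plan import *
p,y,t,R,s=cur()
plan([([377,-231,10],74,12,20,20),([377,-200,130],74,12,20),([372,35,150],-40,12,20),([378,34.6,45],-40,12,20,40)])
E
```

```text
20 0.04 0 -0.19 0.01 0 0; 20 0.03 0 -0.19 0 0.01 0; 20 0.3 -0.05 -0.62 0 0 0; 20 0.3 -0.05 -0.62 0 0 0; 20 0.3 -0.04 -0.61 0 0 0; 20 0.19 -0.06 0.02 -0.2 0 0.93; 20 0.18 -0.07 0.02 -0.2 0 0.93; 20 0.17 -0.1 0.02 -0.2 0 0.93
20 0.16 -0.11 0.02 -0.19 0 0.93; 20 0.15 -0.12 0.02 -0.2 0 0.93; 20 0.14 -0.14 0.01 -0.2 0 0.93; 20 0.12 -0.16 0.01 -0.2 0 0.93; 20 0.11 -0.16 0 -0.19 0 0.93; 20 0.09 -0.18 0 -0.2 0 0.92; 20 0.07 -0.18 0 -0.2 0 0.93; 20 0.06 -0.19 0 -0.2 0 0.93
20 0.04 -0.19 -0.01 -0.19 0 0.93; 20 0.01 -0.19 -0.01 -0.2 0 0.93; 20 0 -0.2 -0.02 -0.2 0 0.93; 20 -0.02 -0.19 -0.02 -0.2 0 0.93; 20 -0.04 -0.2 -0.03 -0.19 0 0.93; 20 -0.05 -0.18 -0.03 -0.2 0 0.93; 20 -0.08 -0.18 -0.03 -0.2 0 0.93; 20 -0.09 -0.17 -0.04 -0.2 0 0.93
20 -0.11 -0.16 -0.04 -0.19 0 0.93; 20 -0.09 -0.02 0.58 0 0 0; 20 -0.1 -0.02 0.57 0 0 0; 20 -0.09 -0.02 0.58 0 0 0
```

>>> servo_tool:
  steps: "20 0.04 0 -0.19 0 0 0; 20 0.03 0 -0.19 0 0.01 0; 20 0.3 -0.05 -0.64 0 0 0; 20 0.3 -0.05 -0.65 0 0 0; 20 0.3 -0.04 -0.65 0 0 0; 20 0.19 -0.06 0.02 -0.2 0 0.93; 20 0.18 -0.07 0.02 -0.2 0 0.93; 20 0.17 -0.1 0.02 -0.2 0 0.93"

```text
time: 23.12
ee_pos: [375.0, -165.0, 138.1]
ee_rot: [-2.666, -1.438, -0.281]
contact_force: [-0.1, 0.3, -1.8]
finger_gap: 26.2
```

>>> servo_tool:
  steps: "20 0.16 -0.11 0.02 -0.19 0 0.93; 20 0.15 -0.12 0.02 -0.2 0 0.93; 20 0.14 -0.14 0.01 -0.2 0 0.93; 20 0.12 -0.16 0.01 -0.2 0 0.93; 20 0.11 -0.16 0 -0.19 0 0.93; 20 0.09 -0.18 0 -0.2 0 0.92; 20 0.07 -0.18 0 -0.2 0 0.93; 20 0.06 -0.19 0 -0.2 0 0.93"

```text
time: 24.12
ee_pos: [372.8, -70.9, 145.5]
ee_rot: [-3.089, -0.3, -0.324]
contact_force: [-0.5, 0.8, -1.9]
finger_gap: 26.3
```

>>> servo_tool:
  steps: "20 0.04 -0.19 -0.01 -0.19 0 0.93; 20 0.01 -0.19 -0.01 -0.2 0 0.93; 20 0 -0.2 -0.02 -0.2 0 0.93; 20 -0.02 -0.19 -0.02 -0.2 0 0.93; 20 -0.04 -0.2 -0.03 -0.19 0 0.93; 20 -0.05 -0.18 -0.03 -0.2 0 0.93; 20 -0.08 -0.18 -0.03 -0.2 0 0.93; 20 -0.09 -0.17 -0.04 -0.2 0 0.93"

```text
time: 25.12
ee_pos: [370.6, 22.8, 153.8]
ee_rot: [2.927, -0.91, 0.306]
contact_force: [0.4, -0.1, -1.1]
finger_gap: 26.0
```

>>> servo_tool:
  steps: "20 -0.11 -0.16 -0.04 -0.19 0 0.93; 20 0 0 0 0 0 0; 20 -0.09 -0.02 0.58 0 0 0; 20 -0.1 -0.02 0.57 0 0 0; 20 -0.08 -0.02 0.5 0 0 0; 20 0 0 0 0 0 0; 20 0 0 0 0 0 0; 20 0 0 0 0 0 0"

```text
time: 26.12
ee_pos: [378.4, 33.8, 56.7]
ee_rot: [2.872, -1.046, 0.307]
contact_force: [-0.3, 0.3, -1.8]
finger_gap: 26.2
```

```bash
python3 - <<'E'
from look import *
look('22',0,0,sc=(120,230,230,340),tc=(150,250,200,310))
p,y,t,R,s=cur(); zt=p[2]+24.5
print(disc('t22',zt-8,zt+8,(340,470,-60,80)))
print(disc('t22',18,30,(430,510,-80,0)))
E
```

```text
t 26.12 pos [378.4  33.8  56.7] yaw -40.0 tilt 12.1 roll [ 0.2 -0.   0. ] gap 26.2 F [-0.3  0.3 -1.8] q [ 0.06 -0.49  2.46 -0.17  1.01  2.4 ]
(array([ 4.21294979e+02, -2.92265003e-01]), np.int64(57), np.float64(81.22227431611898))
(array([469.61106059, -38.1458407 ]), np.int64(59), np.float64(23.775756815408247))
```

```bash
python3 - <<'E'
from plan import *
p,y,t,R,s=cur(); ax=np.array([np.cos(np.radians(-40)),np.sin(np.radians(-40))]); A=p[:2]+[.4,.5]
plan([([*A,17],-40,12,20,22),([*(A+40*ax),17],-40,12,20,10)])
E
```

```text
20 -0.07 0 0.32 -0.03 -0.01 -0.01; 20 -0.07 -0.01 0.32 0 -0.01 0; 20 0.16 0 0.03 0 0 0; 20 0.17 0 0.04 0 0 0; 20 0.16 0 0.03 0 0 0; 20 0.16 0 0.04 0 0 0
```

>>> servo_tool:
  steps: "20 -0.07 0 0.32 -0.03 -0.01 -0.01; 20 -0.07 -0.01 0.32 0 -0.01 0; 20 0.16 0 0.03 0 0 0; 20 0.17 0 0.04 0 0 0; 20 0.16 0 0.03 0 0 0; 20 0.16 0 0.04 0 0 0; 20 0 0 0 0 0 0; 20 0 0 0 0 0 0"

```text
time: 27.22
ee_pos: [407.6, 8.8, 15.1]
ee_rot: [2.87, -1.045, 0.296]
contact_force: [-0.1, -1.1, -1.4]
finger_gap: 26.4
```

```bash
python3 - <<'E'
from look import *
look('23',0,0,sc=(120,230,230,340),tc=(150,250,200,310))
p,y,t,R,s=cur(); zt=p[2]+24.5
print(disc('t23',zt-6,zt+8,(340,510,-90,80)))
E
```

```text
t 27.23 pos [407.6   8.8  15.1] yaw -40.0 tilt 11.8 roll [-0.1 -0.  -0. ] gap 26.4 F [-0.1 -1.1 -1.4] q [-0.02 -0.32  2.43 -0.17  0.87  2.35]
(array([450.61004551, -24.95147906]), np.int64(45), np.float64(39.64826324271685))
```

>>> servo_tool:
  steps: "20 0.12 0 0.02 0 0 0; 20 0.12 0 0.03 0 0 0; 20 0.11 0 0.02 0 0 0; 20 0 0 0 0 0 0; 20 0 0 0 0 0 0; 20 0 0 0 0 0 0"

```text
time: 28.08
ee_pos: [424.0, -4.8, 15.3]
ee_rot: [2.87, -1.044, 0.296]
contact_force: [0.0, -0.6, -1.7]
finger_gap: 26.1
```

```bash
python3 - <<'E'
from look import *
look('24',0,0,sc=(120,230,230,340),tc=(150,250,200,310))
p,y,t,R,s=cur(); zt=p[2]+24.5
print(disc('t24',zt-6,zt+8,(340,510,-90,80)))
E
```

```text
t 28.07 pos [424.   -4.8  15.3] yaw -40.0 tilt 11.8 roll [-0.1 -0.  -0. ] gap 26.1 F [ 0.  -0.6 -1.7] q [-0.05 -0.27  2.4  -0.17  0.86  2.32]
(array([467.50126896, -38.67517977]), np.int64(35), np.float64(39.82133545139505))
```

>>> servo_tool:
  steps: "20 0.02 0 0.03 0 0 0; 20 0 0 0.03 0 0 0; 20 0 0 0.01 0 0 0; 20 0 0 0 0 0 0; 30 0 0 0 0 0 0; 44 0 0 0 0 0 0; 44 0 0 0 0 0 0; 44 0 0 0 0 0 0"

```text
time: 29.18
ee_pos: [425.9, -6.2, 11.7]
ee_rot: [2.87, -1.044, 0.297]
contact_force: [0.2, 0.0, 0.3]
finger_gap: 44.6
```

```bash
python3 - <<'E'
from look import *
look('25',0,0,sc=(120,230,230,340),tc=(150,250,200,310))
p,y,t,R,s=cur(); print(disc('t25',30,44,(430,510,-90,0)))
b=p+R.apply([0,0,-120])
# W4 robot frame
c=np.array([389.5-1.5,-305.8]); a=np.radians(81.6); g=c-55.5*np.array([np.cos(a),np.sin(a)]); print(g)
plan([(b,-40,12,44),([*g,140],81.6,12,50),([*g,30],81.6,12,50,40)])
E
```

```text
t 29.18 pos [425.9  -6.2  11.7] yaw -40.0 tilt 11.9 roll [-0.1 -0.  -0. ] gap 44.6 F [0.2 0.  0.3] q [-0.06 -0.26  2.4  -0.17  0.85  2.31]
(array([469.94405697, -39.86415497]), np.int64(32), np.float64(35.507660825454096))
[ 379.89239191 -360.70461448]
44 0 0 -0.67 0.02 0.01 0; 44 0 0 -0.66 0 0 0; 44 0 0 -0.67 0 0.01 0; 50 0.17 0.24 0.03 0.2 0 -0.94; 50 0.15 0.25 0.02 0.2 0 -0.94; 50 0.12 0.27 0.02 0.2 0 -0.95; 50 0.09 0.28 0.01 0.2 0 -0.94; 50 0.06 0.29 0 0.2 0 -0.95
50 0.04 0.29 0 0.2 0 -0.94; 50 0.01 0.3 -0.01 0.2 0 -0.94; 50 -0.02 0.29 -0.01 0.2 0 -0.95; 50 -0.06 0.29 -0.02 0.2 0 -0.94; 50 -0.08 0.28 -0.03 0.2 0 -0.95; 50 -0.1 0.28 -0.03 0.2 0 -0.94; 50 -0.14 0.26 -0.03 0.2 0 -0.94; 50 -0.15 0.24 -0.05 0.2 0 -0.95
50 -0.19 0.23 -0.04 0.2 0.01 -0.94; 50 -0.2 0.21 -0.06 0.21 0 -0.95; 50 -0.22 0.19 -0.05 0.2 0 -0.94; 50 -0.24 0.16 -0.06 0.2 0 -0.94; 50 -0.25 0.13 -0.06 0.2 -0.01 -0.95; 50 -0.27 0.11 -0.07 0.2 0 -0.94; 50 -0.28 0.08 -0.07 0.2 0 -0.95; 50 -0.28 0.05 -0.07 0.2 0 -0.94
50 -0.13 0 0.6 0 0 0; 50 -0.12 0 0.6 0 0 0; 50 -0.13 0 0.59 0 0 0
```

```bash
python3 - <<'E'
from h import *
for u,v in ((378.5,232.5),(409,273),(396,208),(412,242),(401,232)): print(ray('top',u,v,8).round(0))
E
```

```text
[ 412. -415.    8.]
[ 294. -504.    8.]
[ 486. -468.    8.]
[ 385. -514.    8.]
[ 414. -482.    8.]
```

>>> servo_tool:
  steps: "44 0 0 -0.67 0.02 0.01 0; 44 0 0 -0.66 0 0 0; 44 0 0 -0.67 0 0.01 0; 50 0.17 0.24 0.03 0.2 0 -0.94; 50 0.15 0.25 0.02 0.2 0 -0.94; 50 0.12 0.27 0.02 0.2 0 -0.95; 50 0.09 0.28 0.01 0.2 0 -0.94; 50 0.06 0.29 0 0.2 0 -0.95"

```text
time: 30.28
ee_pos: [400.0, -78.9, 131.6]
ee_rot: [3.091, -0.293, 0.325]
contact_force: [1.6, 1.4, 0.3]
finger_gap: 50.0
```

>>> servo_tool:
  steps: "50 0.04 0.29 0 0.2 0 -0.94; 50 0.01 0.3 -0.01 0.2 0 -0.94; 50 -0.02 0.29 -0.01 0.2 0 -0.95; 50 -0.06 0.29 -0.02 0.2 0 -0.94; 50 -0.08 0.28 -0.03 0.2 0 -0.95; 50 -0.1 0.28 -0.03 0.2 0 -0.94; 50 -0.14 0.26 -0.03 0.2 0 -0.94; 50 -0.15 0.24 -0.05 0.2 0 -0.95"

```text
time: 31.28
ee_pos: [389.8, -219.9, 135.9]
ee_rot: [-2.918, -0.933, -0.306]
contact_force: [-0.3, -0.9, -0.7]
finger_gap: 50.0
```

>>> servo_tool:
  steps: "50 -0.19 0.23 -0.04 0.2 0.01 -0.94; 50 -0.2 0.21 -0.06 0.21 0 -0.95; 50 -0.22 0.19 -0.05 0.2 0 -0.94; 50 -0.24 0.16 -0.06 0.2 0 -0.94; 50 -0.25 0.13 -0.06 0.2 -0.01 -0.95; 50 -0.27 0.11 -0.07 0.2 0 -0.94; 50 -0.28 0.08 -0.07 0.2 0 -0.95; 50 -0.28 0.05 -0.07 0.2 0 -0.94"

```text
time: 32.28
ee_pos: [379.5, -361.5, 139.9]
ee_rot: [-2.264, -1.961, -0.237]
contact_force: [-0.1, -0.5, 0.1]
finger_gap: 49.6
```

```bash
python3 - <<'E'
from look import *
look('30',0,0,sc=(170,290,240,380),tc=(150,280,200,340))
c=np.array([389.5-1.5,-305.8]); a=np.radians(81.6); g=c-55.5*np.array([np.cos(a),np.sin(a)]); print(g)
plan([([*g,30],81.6,12,46,40),([*g,-12.5],81.6,12,46,12)])
for o in weights('top',np.load('pics/t30.npy')): print(*[np.round(x,1) for x in o])
E
```

```text
t 32.27 pos [ 379.5 -361.5  139.9] yaw 81.8 tilt 12.0 roll [ 0. -0.  0.] gap 49.6 F [-0.1 -0.5  0.1] q [-0.94 -0.    1.93  0.15  1.37 -0.84]
[ 379.89239191 -360.70461448]
46 -0.12 0 0.6 0 0 0; 46 -0.12 0 0.6 0 0.01 -0.01; 46 -0.12 0 0.6 0 0 0; 46 -0.04 0 0.17 0 0 0; 46 -0.03 0 0.18 0 0 0; 46 -0.04 0 0.17 0 0 0; 46 -0.04 0 0.17 0 0 0
[ 636.5 -157.1] -80.9 13.7 452 [15.6 40.6] [ 634.3 -143.6] -74.5 67.7
[ 497.8 -304. ] 77.5 12.0 436 [16. 25.] [ 494.9 -317.4] -52.9 44.9
[ 388.8 -304.5] 81.9 12.0 446 [16.  24.7] [ 386.9 -318.1] -53.7 43.9
```

>>> servo_tool:
  steps: "46 -0.12 0 0.6 0 0 0; 46 -0.12 0 0.6 0 0 0; 46 -0.12 0 0.6 0 0 0; 46 -0.04 0 0.17 0 0 0; 46 -0.03 0 0.18 0 0 0; 46 -0.04 0 0.17 0 0 0; 46 -0.03 0 0.14 0 0 0; 46 0 0 0 0 0 0"

```text
time: 33.38
ee_pos: [379.5, -359.3, -10.9]
ee_rot: [-2.267, -1.957, -0.238]
contact_force: [0.1, 0.3, -0.1]
finger_gap: 46.3
```

>>> servo_tool:
  steps: "46 0 0 0 0 0 0; 30 0 0 0 0 0 0; 20 0 0 0 0 0 0; 20 0 0 0 0 0 0; 20 0 0 0 0 0 0; 20 0 0 0 0 0 0"

```text
time: 34.12
ee_pos: [380.1, -360.2, -9.7]
ee_rot: [-2.269, -1.958, -0.238]
contact_force: [-0.8, -0.4, 5.6]
finger_gap: 25.8
```

```bash
python3 - <<'E'
from look import *
look('31',0,0,sc=(180,280,240,350),tc=(150,260,200,340))
H=np.array([468,-40.9]); s=32; ax=np.array([np.cos(np.radians(s)),np.sin(np.radians(s))]); A=H-(62+55.5)*ax; print(A)
p=cur()[0]
plan([([*p[:2],10],81.6,12,20,20),([*p[:2],90],81.6,12,20),([*A,90],s,12,20),([*A,55],s,12,20,40)])
E
```

```text
t 34.12 pos [ 380.1 -360.2   -9.7] yaw 81.6 tilt 11.9 roll [-0. -0. -0.] gap 25.8 F [-0.8 -0.4  5.6] q [-0.94  0.19  2.01  0.16  1.1  -0.88]
[ 368.3543487  -103.16551355]
20 0.07 0 -0.32 0.01 0.01 0; 20 0.14 0 -0.65 0 0 0; 20 0.14 0 -0.65 0 0 0; 20 0.46 -0.09 0.1 -0.19 0 0.9; 20 0.44 -0.14 0.09 -0.2 0 0.9; 20 0.44 -0.18 0.09 -0.19 0 0.9; 20 0.41 -0.22 0.09 -0.19 0 0.89; 20 0.39 -0.26 0.08 -0.19 0 0.9
20 0.37 -0.29 0.08 -0.19 0 0.9; 20 0.33 -0.33 0.07 -0.19 0 0.9; 20 0.3 -0.37 0.07 -0.19 0 0.9; 20 0.27 -0.39 0.05 -0.19 0 0.9; 20 -0.12 0 0.57 0 0 0
```

>>> servo_tool:
  steps: "20 0.07 0 -0.32 0 0.01 0; 20 0.14 0 -0.65 0 0 0; 20 0.14 0 -0.65 0 0 0; 20 0.46 -0.09 0.1 -0.19 0 0.9; 20 0.44 -0.14 0.09 -0.2 0 0.9; 20 0.44 -0.18 0.09 -0.19 0 0.9; 20 0.41 -0.22 0.09 -0.19 0 0.89; 20 0.39 -0.26 0.08 -0.19 0 0.9"

```text
time: 35.22
ee_pos: [372.6, -215.3, 89.5]
ee_rot: [-2.704, -1.374, -0.285]
contact_force: [0.3, -0.4, -1.4]
finger_gap: 25.8
```

>>> servo_tool:
  steps: "20 0.37 -0.29 0.08 -0.19 0 0.9; 20 0.33 -0.33 0.07 -0.19 0 0.9; 20 0.3 -0.37 0.07 -0.19 0 0.9; 20 0.27 -0.39 0.05 -0.19 0 0.9; 20 0 0 0 0 0 0; 20 -0.12 0 0.57 0 0 0; 20 0 0 0 0 0 0; 20 0 0 0 0 0 0"

```text
time: 36.22
ee_pos: [368.4, -102.7, 55.2]
ee_rot: [-2.949, -0.844, -0.311]
contact_force: [-0.2, -0.0, -1.5]
finger_gap: 25.9
```

```bash
python3 - <<'E'
from look import *
look('32',0,0,sc=(120,230,230,340),tc=(150,250,200,310))
p,y,t,R,s=cur(); zt=p[2]+21.7
print(disc('t32',zt-8,zt+8,(340,470,-150,0)), 'robot centre',p[:2]+55.5*np.array([np.cos(np.radians(y)),np.sin(np.radians(y))]))
print(disc('t32',30,44,(430,510,-80,0)))
E
```

```text
t 36.23 pos [ 368.4 -102.7   55.2] yaw 31.9 tilt 12.0 roll [ 0. -0.  0.] gap 25.9 F [-0.2 -0.  -1.5] q [-0.56 -0.46  2.45  0.22  1.07  0.36]
(array([415.96450376, -73.36185891]), np.int64(57), np.float64(76.84987966310396)) robot centre [416.05326389 -73.57681392]
(array([468.57435784, -39.59545952]), np.int64(28), np.float64(35.93328258399446))
```

```bash
python3 - <<'E'
from plan import *
p,y,t,R,s=cur(); ax=np.array([np.cos(np.radians(32)),np.sin(np.radians(32))]); A=p[:2]+[0,-.3]
plan([([*A,31],32,12,20,13),([*(A+42*ax),31],32,12,20,11)])
E
```

```text
20 -0.04 0 0.2 0.01 -0.01 0; 20 -0.05 0 0.2 0 0 -0.01; 20 0.17 0 0.04 0 0 0; 20 0.17 0 0.03 0 0 0; 20 0.17 0 0.04 0 0 0; 20 0.17 0 0.04 0 0 0
```

>>> servo_tool:
  steps: "20 -0.04 0 0.2 0 0 0; 20 -0.05 0 0.2 0 0 0; 20 0.17 0 0.04 0 0 0; 20 0.17 0 0.03 0 0 0; 20 0.17 0 0.04 0 0 0; 20 0.17 0 0.04 0 0 0; 20 0 0 0 0 0 0; 20 0 0 0 0 0 0"

```text
time: 37.33
ee_pos: [403.2, -80.0, 29.4]
ee_rot: [-2.949, -0.845, -0.31]
contact_force: [-0.3, 0.1, -2.1]
finger_gap: 26.0
```

```bash
python3 - <<'E'
from look import *
look('33',0,0,sc=(120,230,230,340),tc=(150,250,200,310))
p,y,t,R,s=cur(); zt=p[2]+21.7
print(disc('t33',zt-6,zt+8,(340,510,-150,0)), 'robot centre',p[:2]+55.5*np.array([np.cos(np.radians(y)),np.sin(np.radians(y))]))
E
```

```text
t 37.33 pos [403.2 -80.   29.4] yaw 32.0 tilt 12.0 roll [ 0. -0.  0.] gap 26.0 F [-0.3  0.1 -2.1] q [-0.45 -0.33  2.42  0.22  0.96  0.44]
(array([449.66303091, -50.5621036 ]), np.int64(47), np.float64(50.3870883919963)) robot centre [450.15843655 -50.7999583 ]
```

>>> servo_tool:
  steps: "20 0.11 0 0.02 0 0 0; 20 0.11 0 0.02 0 0 0; 20 0.11 0 0.02 0 0 0; 20 0 0 0 0 0 0; 20 0 0 0 0 0 0; 20 0 0 0 0 0 0"

```text
time: 38.17
ee_pos: [420.2, -69.5, 30.0]
ee_rot: [-2.949, -0.844, -0.31]
contact_force: [-0.4, -0.2, -2.0]
finger_gap: 26.0
```

```bash
python3 - <<'E'
from look import *
look('34',0,0,sc=(120,230,230,340),tc=(150,250,200,310))
p,y,t,R,s=cur(); zt=p[2]+21.7
print(disc('t34',zt-6,zt+8,(340,510,-150,0)), 'robot centre',p[:2]+55.5*np.array([np.cos(np.radians(y)),np.sin(np.radians(y))]))
E
```

```text
t 38.17 pos [420.2 -69.5  30. ] yaw 32.0 tilt 12.0 roll [ 0.1 -0.   0. ] gap 26.0 F [-0.4 -0.2 -2. ] q [-0.41 -0.3   2.39  0.21  0.94  0.49]
(array([466.72059082, -40.23156072]), np.int64(57), np.float64(51.14802461374012)) robot centre [467.35105764 -40.17831866]
```

>>> servo_tool:
  steps: "20 0.03 0 0.03 0 0 0; 20 0 0 0.03 0 0 0; 20 0 0 0 0 0 0; 20 0 0 0 0 0 0; 30 0 0 0 0 0 0; 44 0 0 0 0 0 0; 44 0 0 0 0 0 0; 44 0 0 0 0 0 0"

```text
time: 39.28
ee_pos: [422.7, -68.1, 27.1]
ee_rot: [-2.949, -0.845, -0.311]
contact_force: [-0.0, -0.0, -0.0]
finger_gap: 44.0
```

```bash
python3 - <<'E'
from look import *
look('35',0,0,sc=(120,230,230,340),tc=(150,250,200,310))
p,y,t,R,s=cur(); print(disc('t35',42,54,(430,510,-90,0)))
b=p+R.apply([0,0,-110])
c=np.array([496.5,-305.3]); a=np.radians(77); g=c-55.5*np.array([np.cos(a),np.sin(a)]); print(g)
plan([(b,32,12,44),([*g,140],77,12,46),([*g,30],77,12,46,40)])
E
```

```text
t 39.27 pos [422.7 -68.1  27.1] yaw 32.0 tilt 12.0 roll [ 0. -0.  0.] gap 44.0 F [-0. -0. -0.] q [-0.4  -0.28  2.38  0.22  0.93  0.49]
(array([469.0143401 , -38.83101223]), np.int64(54), np.float64(47.76091199442905))
[ 484.01521648 -359.3775386 ]
44 0 0 -0.61 -0.01 0 0; 44 0 0 -0.61 0.01 0 0; 44 0 0 -0.61 0 -0.01 -0.01; 46 -0.16 0.58 -0.05 0.19 0 -0.91; 46 -0.21 0.57 -0.05 0.19 0 -0.92; 46 -0.27 0.53 -0.07 0.2 0 -0.92; 46 -0.32 0.51 -0.08 0.19 0 -0.91; 46 -0.36 0.48 -0.09 0.2 0 -0.92
46 -0.41 0.43 -0.1 0.19 0 -0.92; 46 -0.45 0.4 -0.1 0.2 0 -0.92; 46 -0.48 0.34 -0.12 0.19 0 -0.91; 46 -0.13 0 0.6 0 0 0; 46 -0.12 0 0.6 0 0 0; 46 -0.13 0 0.59 0 0 0
```

>>> servo_tool:
  steps: "44 0 0 -0.2 0 0 0; 44 0 0 -0.61 0 0 0; 44 0 0 -0.61 0 0 0; 44 0 0 -0.41 0 0 0; 46 -0.16 0.58 -0.05 0.19 0 -0.91; 46 -0.21 0.57 -0.05 0.19 0 -0.92; 46 -0.27 0.53 -0.07 0.2 0 -0.92; 46 -0.32 0.51 -0.08 0.19 0 -0.91"

```text
time: 40.38
ee_pos: [443.5, -221.3, 138.1]
ee_rot: [-2.696, -1.391, -0.285]
contact_force: [-0.2, 0.3, 0.2]
finger_gap: 46.1
```

>>> servo_tool:
  steps: "46 -0.36 0.48 -0.09 0.2 0 -0.92; 46 -0.41 0.43 -0.1 0.19 0 -0.92; 46 -0.45 0.4 -0.1 0.2 0 -0.92; 46 -0.48 0.34 -0.12 0.19 0 -0.91; 46 0 0 0 0 0 0; 46 0 0 0 0 0 0"

```text
time: 41.12
ee_pos: [483.5, -358.8, 140.1]
ee_rot: [-2.351, -1.866, -0.248]
contact_force: [-0.1, 0.7, 0.1]
finger_gap: 46.3
```

```bash
cat >> seg.py <<'E'
def hangerpos(tag):
    for n,pre in (('top','t'),('side','s')):
        W=cloud(n,np.load(f'pics/{pre}{tag}.npy')); z=W[...,2]
        near=np.hypot(W[...,0]-470,W[...,1]+42)<30
        k=near&(z>130)&(z<140); print(n,'cap',W[k].mean(0).round(1),k.sum())
        k=near&(z>55)&(z<86); print(n,'stem',W[k].mean(0).round(1) if k.any() else '',k.sum())
E
python3 - <<'E'
from look import *
look('40',0,0,sc=(130,290,240,400),tc=(150,260,200,340))
hangerpos('40')
try: hangerpos('0')
except Exception as e: print(e)
W=[]
print(disc('t40',42,54,(430,510,-80,0)))
c=np.array([496.5,-305.3]); a=np.radians(77); g=c-55.5*np.array([np.cos(a),np.sin(a)]); print(g)
plan([([*g,30],77,12,46,40),([*g,-11],77,12,46,12)])
for o in weights('top',np.load('pics/t40.npy')): print(*[np.round(x,1) for x in o])
E
```

```text
t 41.12 pos [ 483.5 -358.8  140.1] yaw 76.9 tilt 12.0 roll [-0. -0. -0.] gap 46.3 F [-0.1  0.7  0.1] q [-0.81  0.14  1.77  0.18  1.35 -0.63]
top cap [470.7 -40.3 134. ] 60
top stem  0
side cap [463.6 -44.2 133.4] 8
side stem [467.4 -40.7  77.2] 2
[Errno 2] No such file or directory: 'pics/t0.npy'
(array([469.41139727, -38.81595247]), np.int64(55), np.float64(47.82250835587757))
[ 484.01521648 -359.3775386 ]
46 -0.13 0 0.6 0 0 0; 46 -0.14 0.01 0.59 0 0 -0.01; 46 -0.13 0 0.6 0.01 -0.01 0; 46 -0.04 0 0.17 0 0 0; 46 -0.03 0 0.16 0 0 0; 46 -0.04 0 0.17 0 0 0; 46 -0.03 0 0.17 0 0 0
[ 637.  -156.5] -80.8 13.9 445 [15.7 40.5] [ 634.8 -143. ] -75.0 67.1
[ 569.9 -246.3] -171.2 17.2 160 [17.5 18.1] [ 583.4 -244.2] -30.4 28.8
[ 498.  -298.1] 81.8 11.6 389 [17.2 20.1] [ 496.1 -311.6] -47.6 37.9
```

>>> servo_tool:
  steps: "46 -0.13 0 0.6 0 0 0; 46 -0.14 0 0.59 0 0 0; 46 -0.13 0 0.6 0 0 0; 46 -0.04 0 0.17 0 0 0; 46 -0.03 0 0.16 0 0 0; 46 -0.04 0 0.17 0 0 0; 46 -0.03 0 0.17 0 0 0; 46 0 0 0 0 0 0"

```text
time: 42.22
ee_pos: [483.2, -359.7, -12.0]
ee_rot: [-2.349, -1.866, -0.248]
contact_force: [0.0, 0.8, -0.1]
finger_gap: 46.4
```

>>> servo_tool:
  steps: "46 0 0 0 0 0 0; 30 0 0 0 0 0 0; 20 0 0 0 0 0 0; 20 0 0 0 0 0 0; 20 0 0 0 0 0 0; 20 0 0 0 0 0 0"

```text
time: 42.98
ee_pos: [484.0, -360.7, -10.4]
ee_rot: [-2.351, -1.868, -0.248]
contact_force: [-0.8, -1.3, 5.0]
finger_gap: 25.9
```

```bash
python3 - <<'E'
from look import *
look('41',0,0,sc=(180,280,240,350),tc=(150,260,200,340))
H=np.array([469.2,-40.8]); s=104; ax=np.array([np.cos(np.radians(s)),np.sin(np.radians(s))]); A=H-(65+55.5)*ax; print(A)
p=cur()[0]
plan([([*p[:2],10],77,12,20,20),([*p[:2],90],77,12,20),([*A,90],s,12,20),([*A,60],s,12,20,40)])
E
```

```text
t 42.98 pos [ 484.  -360.7  -10.4] yaw 76.9 tilt 12.0 roll [-0.1 -0.  -0. ] gap 25.9 F [-0.8 -1.3  5. ] q [-0.81  0.32  1.84  0.2   1.1  -0.69]
[ 498.35158842 -157.72063502]
20 0.04 0 -0.17 0.02 0 0; 20 0.03 0 -0.16 0 0 -0.01; 20 0.14 0 -0.65 0 0 0; 20 0.14 0 -0.65 0 0 0; 20 0.66 -0.11 0.14 0.18 0 -0.88; 20 0.66 -0.04 0.14 0.19 0 -0.88; 20 0.66 0.02 0.14 0.19 0 -0.88; 20 0.66 0.09 0.14 0.19 0 -0.88
20 0.65 0.15 0.14 0.18 0 -0.88; 20 -0.1 0 0.49 0 0 0
```

>>> servo_tool:
  steps: "20 0.04 0 -0.17 0 0 0; 20 0.03 0 -0.16 0 0 0; 20 0.14 0 -0.65 0 0 0; 20 0.14 0 -0.65 0 0 0; 20 0.66 -0.11 0.14 0.18 0 -0.88; 20 0.66 -0.04 0.14 0.19 0 -0.88; 20 0.66 0.02 0.14 0.19 0 -0.88; 20 0.66 0.09 0.14 0.19 0 -0.88"

```text
time: 44.08
ee_pos: [495.1, -196.1, 89.1]
ee_rot: [-1.939, -2.258, -0.204]
contact_force: [0.4, 0.8, -3.1]
finger_gap: 25.9
```

>>> servo_tool:
  steps: "20 0.65 0.15 0.14 0.18 0 -0.88; 20 0 0 0 0 0 0; 20 -0.1 0 0.49 0 0 0; 20 0 0 0 0 0 0; 20 0 0 0 0 0 0; 20 0 0 0 0 0 0"

```text
time: 44.82
ee_pos: [499.0, -157.3, 60.0]
ee_rot: [-1.833, -2.341, -0.194]
contact_force: [-0.3, -1.3, -1.3]
finger_gap: 25.6
```

```bash
python3 - <<'E'
from look import *
look('42',0,0,sc=(110,230,230,370),tc=(150,250,200,330))
p,y,t,R,s=cur(); zt=p[2]+22.4
print(disc('t42',zt-8,zt+8,(420,560,-170,-30)), 'robot centre',p[:2]+55.5*np.array([np.cos(np.radians(y)),np.sin(np.radians(y))]))
print(disc('t42',42,54,(430,510,-80,0))); hangerpos('42')
E
```

```text
t 44.83 pos [ 499.  -157.3   60. ] yaw 103.9 tilt 11.9 roll [-0.1 -0.  -0. ] gap 25.6 F [-0.3 -1.3 -1.3] q [-0.49  0.08  1.99  0.17  1.22 -0.81]
(array([ 479.19510766, -117.26593301]), np.int64(17), np.float64(82.04072304813539)) robot centre [ 485.59353023 -103.1587494 ]
(array([469.34855758, -39.3731758 ]), np.int64(43), np.float64(47.518028704285825))
top cap [470.5 -40.2 134.1] 65
top stem [468.1 -49.8  55. ] 1
side cap [471.5 -44.3 133.1] 31
side stem  0
```

```bash
python3 - <<'E'
from plan import *
p,y,t,R,s=cur(); ax=np.array([np.cos(np.radians(104)),np.sin(np.radians(104))]); A=p[:2]+[0,0]
plan([([*A,41.5],104,12,20,10),([*(A+45*ax),41.5],104,12,20,8)])
E
```

```text
20 -0.03 0 0.15 0.02 0.01 -0.01; 20 -0.03 0 0.15 0.01 0 -0.01; 20 0.12 0 0.03 0 0 0; 20 0.12 0 0.02 0 0 0; 20 0.13 0 0.03 0 0 0; 20 0.12 0 0.02 0 0 0; 20 0.12 0 0.03 0 0 0; 20 0.12 0 0.03 0 0 0
```

>>> servo_tool:
  steps: "20 -0.03 0 0.15 0 0 0; 20 -0.03 0 0.15 0 0 0; 20 0.12 0 0.03 0 0 0; 20 0.12 0 0.02 0 0 0; 20 0.13 0 0.03 0 0 0; 20 0 0 0 0 0 0; 20 0 0 0 0 0 0"

```text
time: 45.8
ee_pos: [493.0, -134.2, 40.6]
ee_rot: [-1.831, -2.341, -0.194]
contact_force: [0.4, 0.1, -1.8]
finger_gap: 25.5
```

```bash
python3 - <<'E'
from look import *
look('43',0,0,sc=(110,230,230,370),tc=(150,250,200,330)); hangerpos('43')
E
```

```text
t 45.80 pos [ 493.  -134.2   40.6] yaw 103.9 tilt 12.0 roll [-0.1 -0.  -0. ] gap 25.5 F [ 0.4  0.1 -1.8] q [-0.46  0.08  2.03  0.17  1.18 -0.78]
top cap [470.5 -39.7 133.4] 63
top stem [489.7 -50.1  61.5] 17
side cap [468.  -43.4 133.1] 20
side stem [473.3 -50.   60.3] 10
```

```bash
python3 - <<'E'
from look import *
W=cloud('top',np.load('pics/t43.npy')); z=W[...,2]
m=(z>56)&(z<70)&(W[...,0]>430)&(W[...,0]<530)&(W[...,1]>-120)&(W[...,1]<-20)
p,y,t,R,s=cur(); Y=Rt(y,0); 
L=Y.inv().apply(W[m]-p); k,l=cv2.connectedComponents(m.astype(np.uint8))
print(len(L))
o=np.argsort(L[:,0])
for a in range(40,100,4):
    q=L[(L[:,0]>=a)&(L[:,0]<a+4)]
    if len(q): print(a,len(q),'y',q[:,1].min().round(1),q[:,1].max().round(1))
E
```

```text
130
40 8 y 2.2 16.5
44 4 y 5.6 12.4
48 1 y 9.8 9.8
60 1 y 32.9 32.9
64 6 y 25.4 34.5
68 3 y 26.9 32.8
72 5 y 22.0 30.3
76 6 y 17.3 28.1
80 6 y 12.0 25.9
84 5 y 10.1 21.2
88 2 y 10.9 13.5
```

>>> servo_tool:
  steps: "20 0.1 0 0.02 0 0 0; 20 0.1 0 0.02 0 0 0; 20 0.1 0 0.02 0 0 0; 20 0.1 0 0.02 0 0 0; 20 0 0 0 0 0 0; 20 0 0 0 0 0 0"

```text
time: 46.65
ee_pos: [487.0, -110.5, 40.7]
ee_rot: [-1.831, -2.34, -0.194]
contact_force: [0.9, 0.6, -1.5]
finger_gap: 26.0
```

```bash
python3 - <<'E'
from look import *
look('44',0,0,sc=(110,230,230,370),tc=(150,250,200,330)); hangerpos('44')
E
```

```text
t 46.65 pos [ 487.  -110.5   40.7] yaw 103.9 tilt 12.0 roll [-0.1 -0.  -0. ] gap 26.0 F [ 0.9  0.6 -1.5] q [-0.43  0.05  2.06  0.18  1.17 -0.75]
top cap [474.9 -34.1 134.4] 18
top stem [482.1 -58.2  61.8] 35
side cap [463.2 -43.  133.4] 7
side stem [463.8 -46.1  68.1] 16
```

>>> servo_tool:
  steps: "20 0.07 0 0.01 0 0 0; 20 0.07 0 0.02 0 0 0; 20 0.06 0 0.01 0 0 0; 20 0 0 0 0 0 0; 20 0 0 0 0 0 0"

```text
time: 47.38
ee_pos: [484.1, -98.5, 40.8]
ee_rot: [-1.831, -2.34, -0.194]
contact_force: [-1.0, -1.3, -1.8]
finger_gap: 25.7
```

```bash
python3 - <<'E'
from look import *
look('45',0,0,sc=(110,230,230,370),tc=(150,250,200,330)); hangerpos('45')
E
```

```text
t 47.38 pos [484.1 -98.5  40.8] yaw 103.9 tilt 12.0 roll [-0.1 -0.  -0. ] gap 25.7 F [-1.  -1.3 -1.8] q [-0.41  0.03  2.08  0.18  1.17 -0.73]
top cap [nan nan nan] 0
top stem [477.  -58.6  62.4] 91
side cap [461.2 -44.4 133.4] 3
side stem [474.2 -46.6  63.3] 25seg.py:57: RuntimeWarning: Mean of empty slice.
  k=near&(z>130)&(z<140); print(n,'cap',W[k].mean(0).round(1),k.sum())
  ret = um.true_divide(
```

>>> servo_tool:
  steps: "20 0.02 0 0.02 0 0 0; 20 0 0 0.03 0 0 0; 20 0 0 0 0 0 0; 20 0 0 0 0 0 0; 30 0 0 0 0 0 0; 44 0 0 0 0 0 0; 44 0 0 0 0 0 0; 44 0 0 0 0 0 0"

```text
time: 48.48
ee_pos: [483.6, -96.9, 38.2]
ee_rot: [-1.831, -2.34, -0.194]
contact_force: [0.1, 0.4, 0.1]
finger_gap: 44.4
```

```bash
python3 - <<'E'
from look import *
show()
p,y,t,R,s=cur()
b=p+R.apply([0,0,-130])
plan([(b,104,12,44),([*(b[:2]+[20,-120]),170],104,0,60)])
E
```

```text
t 48.48 pos [483.6 -96.9  38.2] yaw 103.9 tilt 12.0 roll [-0.1 -0.  -0. ] gap 44.4 F [0.1 0.4 0.1] q [-0.41  0.03  2.08  0.18  1.16 -0.73]
44 0 0 -0.72 0.01 0 0; 44 0 0 -0.72 0 0 -0.01; 44 0 0 -0.73 0.01 0 0; 60 -0.65 -0.05 -0.17 -0.01 -0.67 0; 60 -0.67 -0.06 -0.11 0 -0.66 0; 60 -0.67 -0.05 -0.08 0 -0.67 0
```

>>> servo_tool:
  steps: "44 0 0 -0.3 0 0 0; 44 0 0 -0.72 0 0 0; 44 0 0 -0.73 0 0 0; 44 0 0 -0.4 0 0 0; 60 -0.65 -0.05 -0.17 0 -0.67 0; 60 -0.67 -0.06 -0.11 0 -0.66 0; 60 -0.67 -0.05 -0.08 0 -0.67 0; 60 0 0 0 0 0 0"

```text
time: 49.48
ee_pos: [510.2, -244.5, 170.9]
ee_rot: [1.937, 2.47, 0.002]
contact_force: [-0.6, 0.9, 0.4]
finger_gap: 59.6
```

```bash
python3 - <<'E'
from look import *
look('50',0,0,sc=(110,230,230,370),tc=(130,250,180,330)); hangerpos('50')
print(disc('t50',53,66,(430,510,-90,0)))
E
```

```text
t 49.48 pos [ 510.2 -244.5  170.9] yaw 103.8 tilt -0.1 roll [-0.2  0.   0. ] gap 59.6 F [-0.6  0.9  0.4] q [-0.54 -0.03  1.89  0.    1.28 -0.78]
top cap [470.6 -40.2 133.3] 64
top stem [470.8 -43.9  59.8] 197
side cap [461.9 -45.5 133. ] 4
side stem [469.2 -46.8  61.2] 133
(array([471.49880129, -42.66604704]), np.int64(45), np.float64(59.59451628590311))
```

```bash
python3 - <<'E'
from h import *
for n in('top','side'):
    W=cloud(n,np.load(f'pics/{n}0.npy')); z=W[...,2]
    m=(z>110)&(z<170)&(W[...,0]>560)&(W[...,0]<690)&(W[...,1]>-200)&(W[...,1]<60)
    P=W[m]; 
    print(n,len(P))
    # slope: z vs along
    u=np.array([np.cos(np.radians(102.3)),np.sin(np.radians(102.3))]); v=np.array([-u[1],u[0]])
    q=P[:,:2]@u; l=P[:,:2]@v
    for a in np.arange(-330,-90,10):
        k=(q>=a)&(q<a+10)
        if k.sum()>2: print(a,k.sum(),'l',np.percentile(l[k],[3,50,97]).round(1),'z',np.percentile(P[k,2],[10,50,90]).round(1))
E
```

```text
top 848
-330 61 l [-626.9 -607.  -588.2] z [124.1 130.4 135. ]
-320 57 l [-625.8 -607.5 -590.7] z [122.8 129.7 135.2]
-310 30 l [-618.3 -607.6 -599.4] z [126.  128.4 130.9]
-300 29 l [-619.  -607.3 -599.5] z [127.6 129.7 133.1]
-290 30 l [-618.6 -608.7 -599.6] z [127.1 130.  132.4]
-280 30 l [-617.1 -607.5 -599.5] z [129.1 132.5 134.1]
-270 29 l [-618.5 -606.9 -599.4] z [130.6 135.3 141.6]
-260 30 l [-615.9 -606.2 -599.5] z [130.9 140.4 142.9]
-250 30 l [-616.9 -608.4 -599.5] z [133.2 135.4 139.9]
-240 28 l [-617.2 -607.2 -599.4] z [134.7 137.3 140.5]
-230 31 l [-618.2 -608.7 -599.6] z [133.9 137.5 140.2]
-220 30 l [-616.  -607.7 -599.4] z [136.2 139.8 141.6]
-210 30 l [-618.2 -608.  -599.3] z [138.1 140.5 143.2]
-200 31 l [-617.8 -607.  -598.5] z [140.1 142.4 144.5]
-190 29 l [-617.5 -608.4 -599.1] z [140.1 142.5 146.2]
-180 31 l [-617.6 -608.6 -598.9] z [141.7 144.  146.3]
-170 32 l [-617.2 -606.9 -598.7] z [143.2 145.7 147.8]
-160 44 l [-622.2 -607.4 -592.3] z [144.  146.6 149.3]
-150 41 l [-623.2 -607.2 -592.3] z [145.8 148.1 150.1]
-140 34 l [-623.2 -600.3 -591.8] z [144.  148.2
[... 855 characters left out ...]
18.3 -602.7 -599.8] z [132.9 139.  140.6]
-210 18 l [-614.8 -604.1 -598.2] z [136.2 140.  143.5]
-200 13 l [-618.2 -609.6 -601.3] z [141.2 142.7 144.4]
-190 15 l [-617.4 -605.5 -598.9] z [137.1 142.  144.6]
-180 18 l [-616.6 -607.2 -598.7] z [140.7 144.6 147.5]
-170 11 l [-619.1 -604.6 -599.2] z [141.6 145.7 146.6]
-160 28 l [-623.  -602.3 -593. ] z [139.2 146.4 148.3]
-150 12 l [-622.  -604.5 -593.2] z [146.  148.3 149.4]
-140 20 l [-624.3 -608.7 -592.4] z [141.2 148.1 151.3]
-130 15 l [-623.6 -600.5 -591.7] z [144.1 149.9 152. ]
-120 21 l [-622.1 -614.2 -592.8] z [143.5 151.  153.5]
-110 17 l [-624.3 -602.2 -593.2] z [147.2 153.9 157.2]
-100 5 l [-624.  -616.2 -595.1] z [149.5 156.1 156.5]
```

```bash
python3 - <<'E'
from h import *
u=np.array([np.cos(np.radians(102.3)),np.sin(np.radians(102.3))]); v=np.array([-u[1],u[0]])
def rep(n,fn):
    W=cloud(n,np.load(f'pics/{fn}.npy')); z=np.nan_to_num(W[...,2])
    m=(z>128)&(z<175)&(W[...,0]>560)&(W[...,0]<690)&(W[...,1]>-60)&(W[...,1]<60)
    P=W[m]; q=P[:,:2]@u; l=P[:,:2]@v
    k=(q>-160); 
    for nm,c in (('left',l<-614),('mid',abs(l+608.2)<4),('right',l>-602)):
        s=np.sort(q[k&c]); print(fn,nm,k.sum(),'qmax',s[-5:].round(1))
    s=q[k&(abs(l+608.2)<3)]; print('  mid q max (gap start)',np.sort(s)[-6:].round(1))
    kk=k&(q<-100); print('  l med of edges',np.percentile(l[kk],[1,3,97,99]).round(1), 'top z near seat',np.median(P[k&(abs(q+118)<8),2]).round(1), 'lip z', np.percentile(P[k&(q>-103),2],[50,90]).round(1))
rep('top','top0');rep('side','side0');rep('top','t50');rep('top','t40');rep('top','t30');rep('side','s23')
E
```

```text
top0 left 238 qmax [-100.4  -99.6  -98.9  -98.4  -97.5]
top0 mid 238 qmax [-149.6 -149.4 -147.8 -147.  -146.2]
top0 right 238 qmax [-99.  -98.8 -98.5 -97.8 -96.7]
  mid q max (gap start) [-151.6 -151.4 -149.6 -149.4 -147.  -146.2]
  l med of edges [-624.8 -623.8 -592.1 -591.7] top z near seat 150.4 lip z [156.9 159.5]
side0 left 118 qmax [-101.4 -100.5  -99.8  -98.1  -96.3]
side0 mid 118 qmax [-155.8 -152.8 -150.9 -149.9 -148.6]
side0 right 118 qmax [-102.2 -102.  -101.7  -99.2  -97.4]
  mid q max (gap start) [-159.7 -159.4 -152.8 -150.9 -149.9 -148.6]
  l med of edges [-626.7 -623.7 -592.4 -591.4] top z near seat 151.1 lip z [152.3 156.6]
t50 left 236 qmax [-100.9  -99.3  -98.3  -98.   -97.4]
t50 mid 236 qmax [-149.8 -149.  -147.6 -147.3 -147.1]
t50 right 236 qmax [-99.6 -98.7 -98.6 -98.6 -97.7]
  mid q max (gap start) [-152.4 -151.7 -149.8 -149.  -147.3 -147.1]
  l med of edges [-624.8 -623.9 -592.2 -592. ] top z near seat 151.2 lip z [155.1 158.3]
t40 left 238 qmax [-100.2  -99.7  -98.2  -97.7  -97.4]
t40 mid 238 qmax [-149.  -147.6 -147.4 -146.9 -145.4]
t40 right 238 qmax [-99.4 -98.9 -98.8 -98.  -96.6]
  mid q max (gap start) [-151.9 -151.6 -149.5 -149.  -147.4 -146.9]
  l med of edges [-624.8 -624.2 -592.1 -592. ] top z near seat 150.7 lip z [156.2 160. ]
t30 left 237 qmax [-100.   -98.6  -98.2  -98.1  -97.5]
t30 mid 237 qmax [-149.4 -148.9 -147.7 -147.  -146.4]
t30 right 237 qmax [-99.4 -99.  -98.2 -97.6 -97.2]
  mid q max (gap start) [-152.7 -152.4 -149.4 -148.9 -147.  -146.4]
  l med of edges [-625.2 -623.6 -592.2 -591.9] top z near seat 151.2 lip z [155.6 158.8]
s23 left 118 qmax [-101.6 -101.5 -101.5  -98.7  -98.6]
s23 mid 118 qmax [-156.1 -152.3 -151.  -148.2]
s23 right 118 qmax [-102.6 -102.3 -101.   -99.9  -99. ]
  mid q max (gap start) [-152.3 -151.  -148.2]
  l med of edges [-626.  -624.5 -591.9 -591.5] top z near seat 150.6 lip z [153.7 157.6]
```

```bash
python3 - <<'E'
from plan import *
plan([([469.3,-40.2,172],102.3,0,60),([469.3,-40.2,110],102.3,0,60,40)])
E
```

```text
60 0.86 0.04 -0.01 0.02 0 0.07; 60 0.86 0.03 -0.01 0 0 0.06; 60 0.86 0.03 -0.01 0 0 0.07; 60 0.86 0.02 0 0 -0.01 0.06; 60 0 0 0.52 0 0 0; 60 0 0 0.51 0 0 0
```

>>> servo_tool:
  steps: "60 0.5 0.04 -0.01 0.02 0 0.07; 60 0.86 0.03 -0.01 0 0 0.06; 60 0.86 0.03 -0.01 0 0 0.07; 60 0.86 0.02 0 0 0 0.06; 60 0.36 0 0 0 0 0; 60 0 0 0 0 0 0; 60 0 0 0 0 0 0; 60 0 0 0 0 0 0"

```text
time: 50.58
ee_pos: [470.0, -41.1, 170.9]
ee_rot: [-1.971, -2.446, 0.001]
contact_force: [0.2, 1.1, -0.4]
finger_gap: 59.9
```

```bash
python3 - <<'E'
from look import *
look('51',0,0,sc=(90,230,230,370),tc=(130,250,180,330)); tips('s51')
plan([([469.3,-40.2,120],102.3,0,60,40),([469.3,-40.2,87],102.3,0,60,15)])
E
```

```text
t 50.58 pos [470.  -41.1 170.9] yaw 102.3 tilt -0.0 roll [ 0.1  0.  -0. ] gap 59.9 F [ 0.2  1.1 -0.4] q [-0.2  -0.25  2.08 -0.    1.31 -0.42]
tip side -1 48 lowest world z [191. 195. 197. 197.] tool z [-27. -26. -24. -20.] y inner 28.2
tip side 1 52 lowest world z [191. 193. 193. 194.] tool z [-23. -22. -22. -20.] y inner 31.3
60 0.01 0 0.42 -0.01 0 0; 60 0.01 -0.01 0.43 0 0 0; 60 0 0 0.18 0 0 0; 60 0 0 0.19 0 0 0; 60 0 0 0.18 0 0 0
```

>>> servo_tool:
  steps: "60 0.01 0.01 0.42 0 0 0; 60 0.01 0.01 0.42 0 0 0; 60 0 0 0.2 0 0 0; 60 0 0 0.19 0 0 0; 60 0 0 0.15 0 0 0; 60 0 0 0 0 0 0; 60 0 0 0 0 0 0; 60 0 0 0 0 0 0"

```text
time: 51.68
ee_pos: [471.2, -39.0, 88.7]
ee_rot: [1.969, 2.447, -0.0]
contact_force: [-0.2, 0.2, 0.5]
finger_gap: 59.7
```

```bash
python3 - <<'E'
from look import *
look('52',0,0,sc=(110,230,230,370),tc=(130,250,180,330)); tips('s52')
E
```

```text
t 51.67 pos [471.2 -39.   88.7] yaw 102.3 tilt -0.0 roll [-0.  0.  0.] gap 59.7 F [-0.2  0.2  0.5] q [-0.2  -0.16  2.15 -0.    1.15 -0.41]
tip side -1 38 lowest world z [108. 113. 113. 115.] tool z [-26. -25. -24. -19.] y inner 28.1
tip side 1 49 lowest world z [109. 109. 111. 112.] tool z [-23. -22. -20. -20.] y inner 31.2
```

>>> servo_tool:
  steps: "40 0 0 0 0 0 0; 28 0 0 0 0 0 0; 20 0 0 0 0 0 0; 10 0 0 0 0 0 0; 10 0 0 0 0 0 0; 10 0 0 0 0 0 0; 10 0 0 0 0 0 0; 10 0 0 0 0 0 0"
  squeeze: 90

```text
time: 52.78
ee_pos: [470.7, -39.1, 88.4]
ee_rot: [-1.969, -2.447, 0.002]
contact_force: [-4.7, -0.5, 5.8]
finger_gap: 20.3
```

```bash
python3 - <<'E'
from look import *
look('53',0,0,sc=(110,230,230,370),tc=(130,250,180,330)); tips('s53')
E
```

```text
t 52.77 pos [470.7 -39.1  88.4] yaw 102.3 tilt -0.0 roll [ 0.1  0.  -0. ] gap 20.3 F [-4.7 -0.5  5.8] q [-0.2  -0.16  2.15 -0.    1.15 -0.41]
tip side -1 49 lowest world z [ 93.  95.  95. 101.] tool z [-12.  -7.  -7.  -4.] y inner 8.7
tip side 1 56 lowest world z [ 91.  96.  96. 101.] tool z [-12.  -8.  -7.  -2.] y inner 8.2
```

>>> servo_tool:
  steps: "10 0 0 0 0 0 0; 10 0 0 0 0 0 0; 10 0 0 0 0 0 0; 10 0 0 0 0 0 0"

```text
time: 53.38
ee_pos: [470.7, -39.1, 88.4]
ee_rot: [-1.969, -2.447, 0.002]
contact_force: [-3.8, -1.5, 5.3]
finger_gap: 20.6
```

```bash
python3 - <<'E'
from look import *
look('54',0,0,sc=(130,190,260,320),tc=(130,250,180,330)); tips('s54')
a=cv2.imread('pics/s54.png')[145:200,265:305]; cv2.imwrite('pics/s54e.png',cv2.resize(a,None,fx=12,fy=12,interpolation=cv2.INTER_CUBIC))
E
```

```text
t 53.38 pos [470.7 -39.1  88.4] yaw 102.3 tilt -0.0 roll [ 0.1  0.  -0. ] gap 20.6 F [-3.8 -1.5  5.3] q [-0.2  -0.16  2.15 -0.    1.15 -0.41]
tip side -1 52 lowest world z [93. 94. 95. 96.] tool z [-8. -7. -6. -4.] y inner 8.4
tip side 1 58 lowest world z [92. 95. 96. 98.] tool z [-10.  -8.  -7.  -4.] y inner 8.4
```

>>> servo_tool:
  steps: "10 0 0 -0.05 0 0 0; 10 0 0 -0.1 0 0 0; 10 0 0 -0.1 0 0 0; 10 0 0 -0.05 0 0 0; 10 0 0 0 0 0 0; 10 0 0 0 0 0 0; 10 0 0 0 0 0 0"

```text
time: 54.35
ee_pos: [470.5, -39.0, 105.8]
ee_rot: [-1.969, -2.447, 0.001]
contact_force: [0.7, 0.0, -8.3]
finger_gap: 20.2
```

```bash
python3 - <<'E'
from look import *
look('55',0,0,sc=(110,230,230,370),tc=(130,250,180,330)); tips('s55')
E
```

```text
t 54.35 pos [470.5 -39.  105.8] yaw 102.3 tilt 0.0 roll [ 0.1 -0.   0. ] gap 20.2 F [ 0.7  0.  -8.3] q [-0.2  -0.18  2.14 -0.    1.18 -0.41]
tip side -1 51 lowest world z [109. 114. 115. 115.] tool z [-10.  -9.  -8.  -3.] y inner 8.2
tip side 1 53 lowest world z [109. 110. 112. 112.] tool z [-6. -6. -5. -3.] y inner 8.3
```

```bash
python3 - <<'E'
from plan import *
plan([([470.6,-39.1,168],102.3,0,10,30),([607.8,67.3,168],52,0,10,18)])
E
```

```text
10 0 0 -0.35 -0.01 0 0; 10 0 0 -0.34 0 0 0; 10 0 0 -0.35 0 0 0.01; 10 0.12 0.26 0 0 0 0.84; 10 0.15 0.25 0 0 0 0.83; 10 0.17 0.24 0 0 0 0.84; 10 0.19 0.22 0 0 0 0.84; 10 0.2 0.2 0 0 0 0.84
10 0.23 0.18 0 0 0 0.84; 10 0.24 0.16 0 0 0 0.84; 10 0.25 0.15 0 0 0 0.83; 10 0.26 0.11 0 0 0 0.84; 10 0.28 0.1 0 0 0 0.84
```

>>> servo_tool:
  steps: "10 0 0 -0.2 0 0 0; 10 0 0 -0.34 0 0 0; 10 0 0 -0.35 0 0 0; 10 0 0 -0.15 0 0 0; 10 0.12 0.26 0 0 0 0.84; 10 0.15 0.25 0 0 0 0.83; 10 0.17 0.24 0 0 0 0.84; 10 0.19 0.22 0 0 0 0.84"

```text
time: 55.45
ee_pos: [526.1, 4.1, 168.1]
ee_rot: [-2.369, -2.062, 0.002]
contact_force: [0.5, -0.4, -8.0]
finger_gap: 20.3
```

>>> servo_tool:
  steps: "10 0.2 0.2 0 0 0 0.84; 10 0.23 0.18 0 0 0 0.84; 10 0.24 0.16 0 0 0 0.84; 10 0.25 0.15 0 0 0 0.83; 10 0.26 0.11 0 0 0 0.84; 10 0.28 0.1 0 0 0 0.84; 10 0 0 0 0 0 0; 10 0 0 0 0 0 0"

```text
time: 56.45
ee_pos: [607.2, 67.4, 167.8]
ee_rot: [-2.822, -1.381, 0.005]
contact_force: [-1.0, -0.1, -8.6]
finger_gap: 19.9
```

```bash
python3 - <<'E'
from look import *
look('60',0,0,sc=(70,210,230,370),tc=(100,230,170,330))
E
```

```text
t 56.45 pos [607.2  67.4 167.8] yaw 52.1 tilt -0.1 roll [ 0.1  0.  -0. ] gap 19.9 F [-1.  -0.1 -8.6] q [ 0.02  0.08  1.79 -0.    1.28  0.68]
```

```bash
cat > fork.py <<'E'
from look import *
u=np.array([np.cos(np.radians(102.3)),np.sin(np.radians(102.3))]); v=np.array([-u[1],u[0]])
def stem(tag):
    W=cloud('side',np.load(f'pics/s{tag}.npy')); p=cur()[0]
    k=(np.hypot(W[...,0]-p[0],W[...,1]-p[1])<14)
    for lo,hi,nm in ((-24,-2,'stem'),(3,8,'collar'),(11,35,'neck'),(-28,12,'all')):
        m=k&(W[...,2]>p[2]+lo)&(W[...,2]<p[2]+hi); P=W[m]
        if len(P): print(nm,len(P),'l',np.percentile(P[:,:2]@v,[5,50,95]).round(1),'q',np.percentile(P[:,:2]@u,[5,50,95]).round(1),'z',P[:,2].min().round(1),P[:,2].max().round(1))
    print('tcp l,q',(p[:2]@v).round(1),(p[:2]@u).round(1))
E
python3 -c "
from fork import *
stem('60')"
```

```text
stem 10 l [-608.  -606.5 -604.3] q [-71.3 -69.2 -64.9] z 147.7 163.4
collar 13 l [-618.3 -605.4 -596.2] q [-75.9 -70.8 -63.7] z 172.5 175.5
neck 39 l [-611.  -602.2 -594.9] q [-75.6 -68.8 -59.7] z 179.4 202.4
all 38 l [-614.9 -605.2 -596.5] q [-75.7 -69.9 -58.2] z 139.9 179.4
tcp l,q -607.5 -63.7
```

```bash
python3 - <<'E'
from plan import *
plan([([608.2,67.6,161],52,0,10,7),([614,41,161],52,0,10,9)])
E
```

```text
10 0.02 0.01 0.11 -0.01 0.02 0.01; 10 -0.07 0.09 0 0 0 0; 10 -0.07 0.08 0 0 0 0; 10 -0.08 0.09 0 0 0 0; 10 -0.07 0.09 0 0 0 0
```

>>> servo_tool:
  steps: "10 0.02 0.01 0.11 0 0.02 0; 10 -0.07 0.09 0 0 0 0; 10 -0.07 0.08 0 0 0 0; 10 -0.08 0.09 0 0 0 0; 10 -0.07 0.09 0 0 0 0; 10 0 0 0 0 0 0; 10 0 0 0 0 0 0"

```text
time: 57.42
ee_pos: [615.0, 41.8, 161.6]
ee_rot: [-2.822, -1.378, -0.002]
contact_force: [-1.0, 0.8, -9.7]
finger_gap: 20.2
```

```bash
python3 - <<'E'
from fork import *
look('61',0,0,sc=(90,190,280,380),tc=(100,230,170,330)); stem('61')
plan([([619.5,15.8,161],52,0,10,7)])
E
```

```text
t 57.42 pos [615.   41.8 161.6] yaw 52.1 tilt 0.1 roll [ 0. -0.  0.] gap 20.2 F [-1.   0.8 -9.7] q [-0.02  0.09  1.78  0.    1.27  0.64]
stem 13 l [-616.9 -611.5 -607.6] q [-100.3  -96.   -91.9] z 143.0 158.4
collar 9 l [-613.8 -602.2 -599. ] q [-102.6  -99.2  -85.3] z 165.3 169.6
neck 43 l [-612.5 -604.3 -596.7] q [-102.2  -96.2  -86.2] z 172.8 196.5
all 33 l [-616.5 -609.3 -598.6] q [-102.5  -97.1  -90.9] z 134.5 172.8
tcp l,q -609.8 -90.0
10 -0.07 0.08 0 -0.01 0 0; 10 -0.08 0.08 0.01 0 -0.01 0.01; 10 -0.07 0.09 0 0 0 0; 10 -0.08 0.08 0 0 -0.01 0
```

>>> servo_tool:
  steps: "10 -0.07 0.08 0 0 0 0; 10 -0.08 0.08 0.01 0 0 0; 10 -0.07 0.09 0 0 0 0; 10 -0.08 0.08 0 0 0 0; 10 0 0 0 0 0 0; 10 0 0 0 0 0 0"

```text
time: 58.28
ee_pos: [619.5, 15.4, 161.0]
ee_rot: [-2.822, -1.378, -0.002]
contact_force: [-0.6, 0.6, -8.7]
finger_gap: 20.1
```

```bash
python3 - <<'E'
from fork import *
look('62',0,0,sc=(90,190,280,380),tc=(100,230,170,330)); stem('62')
E
```

```text
t 58.27 pos [619.5  15.4 161. ] yaw 52.1 tilt 0.1 roll [ 0. -0.  0.] gap 20.1 F [-0.6  0.6 -8.7] q [-0.06  0.1   1.77  0.    1.27  0.6 ]
stem 28 l [-619.  -609.2 -596.3] q [-125.4 -118.5 -109.4] z 138.0 157.3
collar 10 l [-614.5 -601.6 -597. ] q [-129.2 -121.3 -111.2] z 164.6 168.7
neck 41 l [-611.3 -602.5 -596.1] q [-128.9 -123.8 -113.1] z 172.4 195.4
all 50 l [-619. -607. -596.] q [-128.6 -119.9 -109.4] z 133.6 172.7
tcp l,q -608.7 -116.7
```

>>> servo_tool:
  steps: "10 0 0 0.07 0 0 0; 10 0 0 0.07 0 0 0; 10 0 0 0.07 0 0 0; 10 0 0 0.07 0 0 0; 10 0 0 0.06 0 0 0; 10 0 0 0.06 0 0 0; 10 0 0 0.06 0 0 0; 10 0 0 0 0 0 0"

```text
time: 59.38
ee_pos: [619.7, 15.4, 133.1]
ee_rot: [-2.822, -1.378, -0.002]
contact_force: [0.6, 1.6, -4.2]
finger_gap: 20.4
```

```bash
python3 - <<'E'
from fork import *
look('63',0,0,sc=(90,190,280,380),tc=(100,230,170,330))
E
```

```text
t 59.38 pos [619.7  15.4 133.1] yaw 52.1 tilt 0.1 roll [ 0. -0.  0.] gap 20.4 F [ 0.6  1.6 -4.2] q [-0.06  0.12  1.8   0.    1.22  0.6 ]
```

>>> servo_tool:
  steps: "10 0 0 0.05 0 0 0; 10 0 0 0.05 0 0 0; 10 0 0 0.04 0 0 0; 10 0 0 0 0 0 0; 10 0 0 0 0 0 0"

```text
time: 60.1
ee_pos: [619.7, 15.4, 125.1]
ee_rot: [-2.822, -1.378, -0.002]
contact_force: [0.6, 1.4, -4.2]
finger_gap: 20.2
```

```bash
python3 - <<'E'
from fork import *
look('64',0,0,sc=(90,190,280,380),tc=(100,230,170,330))
W=cloud('side',np.load('pics/s64.npy')); z=W[...,2]
q=W[...,:2]@u; l=W[...,:2]@v
for a in range(-330,-130,20):
    k=(q>a)&(q<a+20)&(abs(l+608.2)<8)&(z>95)&(z<170)
    if k.sum(): print(a,np.percentile(z[k],[50,90]).round(1))
E
```

```text
t 60.10 pos [619.7  15.4 125.1] yaw 52.1 tilt 0.1 roll [ 0. -0.  0.] gap 20.2 F [ 0.6  1.4 -4.2] q [-0.06  0.13  1.8   0.    1.21  0.6 ]
-330 [127.5 131.4]
-310 [126.2 127.9]
-290 [124.7 126.8]
-270 [126.8 133.1]
-250 [125.5 127.1]
-230 [126. 128.]
-210 [125.9 127.5]
-190 [126.  127.4]
-170 [126.5 127.8]
-150 [130.2 164.3]
```

>>> servo_tool:
  steps: "10 0 0 0.02 0 0 0; 10 0 0 0 0 0 0; 22 0 0 0 0 0 0; 26 0 0 0 0 0 0; 32 0 0 0 0 0 0; 38 0 0 0 0 0 0; 44 0 0 0 0 0 0; 44 0 0 0 0 0 0"

```text
time: 61.2
ee_pos: [619.6, 15.3, 123.9]
ee_rot: [-2.822, -1.378, -0.002]
contact_force: [-0.7, 0.1, -0.3]
finger_gap: 44.3
```

```bash
python3 - <<'E'
from fork import *
look('65',0,0,sc=(90,190,280,380),tc=(100,230,170,330))
W=cloud('side',np.load('pics/s65.npy')); z=W[...,2]
q=W[...,:2]@u; l=W[...,:2]@v
for a in range(-330,-130,40):
    k=(q>a)&(q<a+20)&(abs(l+608.2)<8)&(z>95)&(z<170)
    if k.sum(): print(a,np.percentile(z[k],[50,90]).round(1))
E
```

```text
t 61.20 pos [619.6  15.3 123.9] yaw 52.1 tilt 0.1 roll [ 0. -0.  0.] gap 44.3 F [-0.7  0.1 -0.3] q [-0.06  0.13  1.8   0.    1.21  0.6 ]
-330 [127.2 130.8]
-290 [126.1 127.2]
-250 [125.1 128.8]
-210 [126.2 127.3]
-170 [125.5 127.6]
```

>>> servo_tool:
  steps: "50 0 0 -0.1 0 0 0; 54 0 0 -0.3 0 0 0; 54 0 0 -0.7 0 0 0; 54 0 0 -0.8 0 0 0; 54 -0.5 0.6 0 0 0 0; 54 -0.6 0.7 0 0 0 0.5; 54 -0.6 0.7 0 0 0 0.5; 54 0 0 0 0 0 0"

```text
time: 62.3
ee_pos: [649.0, -143.1, 239.1]
ee_rot: [2.894, 1.222, 0.003]
contact_force: [0.2, 0.6, 0.0]
finger_gap: 53.9
```

```bash
python3 - <<'E'
from fork import *
look('66',0,0,sc=(90,230,230,390),tc=(100,250,170,330)); 
for n,pre in (('top','t'),('side','s')):
    W=cloud(n,np.load(f'pics/{pre}66.npy')); z=W[...,2]; k=(np.hypot(W[...,0]-618,W[...,1]-14)<25)
    for lo,hi,nm in ((164,176,'cap'),(108,120,'?'),(128,137,'collar')):
        m=k&(z>lo)&(z<hi); P=W[m]
        if len(P): print(n,nm,len(P),P.mean(0).round(1),'l',(P[:,:2]@v).mean().round(1),'q',(P[:,:2]@u).mean().round(1),'zmed',np.median(P[:,2]).round(1))
E
```

```text
t 62.30 pos [ 649.  -143.1  239.1] yaw 45.8 tilt 0.1 roll [-0.1 -0.  -0. ] gap 53.9 F [0.2 0.6 0. ] q [-0.3   0.14  1.59  0.    1.41  0.47]
side cap 28 [620.5  12.6 168.6] l -609.0 q -119.9 zmed 168.8
side ? 11 [614.7   9.1 116.5] l -602.5 q -122.1 zmed 116.4
side collar 28 [617.1  10.4 131.6] l -605.2 q -121.3 zmed 131.4
```

```bash
cat > torch.py <<'E'
from look import *
def torch(n,fn,box=(480,700,-480,-280)):
    W=cloud(n,np.load(f'pics/{fn}.npy')); z=cv2.medianBlur(np.nan_to_num(W[...,2],nan=-100).astype(np.float32),3)
    m=((z>24)&(z<40)&(W[...,0]>box[0])&(W[...,0]<box[1])&(W[...,1]>box[2])&(W[...,1]<box[3])).astype(np.uint8)
    k,l,s,c=cv2.connectedComponentsWithStats(m); i=1+np.argmax(s[1:,4]); sel=l==i; zt=np.median(W[sel][:,2]); vv,uu=np.nonzero(sel)
    Q=np.array([ray(n,a,b,zt)[:2] for a,b in zip(uu,vv)],np.float32); r=cv2.minAreaRect(Q); c0=Q.mean(0); w,V=np.linalg.eigh(np.cov((Q-c0).T)); ax=V[:,1]
    if ax[0]>0: ax=-ax
    # centre by lateral mid + end extents
    t=(Q-c0)@ax; nn=np.array([-ax[1],ax[0]]); 
    print(n,len(Q),'rect',np.round(r[0],1),np.round(r[1],1),'heading %.1f'%np.degrees(np.arctan2(ax[1],ax[0])),'zt %.1f'%zt,'cent',c0.round(1),'ends',(c0+t.min()*ax).round(1),(c0+t.max()*ax).round(1),'mid',(c0+(t.min()+t.max())/2*ax).round(1))
    return Q,sel
E
python3 - <<'E'
from torch import *
for n,fn in (('top','top0'),('side','side0'),('side','s66'),('top','t66')): torch(n,fn)
a=cv2.imread('pics/s66.png')[200:330,290:430]; cv2.imwrite('pics/s66t.png',cv2.resize(a,None,fx=5,fy=5,interpolation=cv2.INTER_CUBIC))
E
```

```text
top 511 rect [ 580.9 -383.8] [164.6  30.3] heading -139.6 zt 30.8 cent [ 580.  -385.2] ends [ 643.9 -330.7] [ 518.5 -437.7] mid [ 581.2 -384.2]
side 508 rect [ 582.  -389.6] [168.5  32.4] heading -139.4 zt 30.8 cent [ 578.5 -394.2] ends [ 646.7 -335.7] [ 518.9 -445.4] mid [ 582.8 -390.6]
side 506 rect [ 582.  -389.6] [168.5  32.4] heading -139.5 zt 30.8 cent [ 578.9 -393.9] ends [ 646.8 -335.9] [ 518.8 -445.3] mid [ 582.8 -390.6]
top 501 rect [ 581.1 -383.8] [164.3  30. ] heading -139.4 zt 30.9 cent [ 580.3 -385.4] ends [ 644.  -330.8] [ 519.  -437.8] mid [ 581.5 -384.3]
```

```bash
python3 - <<'E'
from torch import *
from fork import u,v
for n,fn in (('top','top0'),('side','side0'),('side','s66'),('top','t55')):
    W=cloud(n,np.load(f'pics/{fn}.npy')); z=np.nan_to_num(W[...,2])
    near=(np.hypot(W[...,0]-647,W[...,1]+121)<45)
    m=near&(z>52)&(z<66); q=W[m][:,:2]@u; l=W[m][:,:2]@v
    # visible rim points of lens: lower part; fit circle r28 to boundary
    P=W[m][:,:2]; ct=cv2.findContours(m.astype(np.uint8),cv2.RETR_EXTERNAL,cv2.CHAIN_APPROX_NONE)[0]; ct=max(ct,key=len)[:,0]
    B=np.array([ray(n,a,b,59.5)[:2] for a,b in ct])
    c,k=fitc(B,28); print(fn,'lamp circle',c.round(1),k,'of',len(B),'l',(c@v).round(1),'q',(c@u).round(1), 'l range',l.min().round(1),l.max().round(1),'q range',q.min().round(1),q.max().round(1))
    m=near&(z>18)&(z<50); P=W[m]; q=P[:,:2]@u; l=P[:,:2]@v; k2=(l>-600)
    if m.sum()>20: print('   housing',m.sum(),'l max (front)',np.sort(l)[-5:].round(1),'q at front',np.median(q[l>np.sort(l)[-8]]).round(1))
    m=(z>8)&(z<18)&(W[...,0]>560)&(W[...,0]<720)&(W[...,1]>-260)&(W[...,1]<-50); q=W[m][:,:2]@u; l=W[m][:,:2]@v; k=(abs(l+608)<60)&(q>-370)
    print('   base q',np.percentile(q[k],[.5,99.5]).round(1),'l',np.percentile(l[k],[.5,99.5]).round(1))
# mat
img=cv2.imread('pics/top0.png'); W=cloud('top',np.load('pics/top0.npy')); z=np.nan_to_num(W[...,2])
m=((img.max(2)<55)&(W[...,0]>470)&(W[...,0]<720)&(W[...,1]>-500)&(W[...,1]<-270)&(abs(z-3)<8)).astype(np.uint8)
m=cv2.morphologyEx(m,cv2.MORPH_OPEN,np.ones((3,3))); k,l,s,c=cv2.connectedComponentsWithStats(m); 
pts=[]
for i in range(1,k):
    if s[i,4]>60: pts.append(np.argwhere(l==i)[:,::-1]); print(s[i])
P=np.concatenate(pts); B=np.array([ray('top',a,b,3)[:2] for a,b in P],np.float32); r=cv2.minAreaRect(B); print('mat',r, cv2.boxPoints(r).round(0))
E
```

```text
top0 lamp circle [ 650.3 -118.4] 27 of 53 l -610.2 q -254.2 l range -615.0 -581.5 q range -282.0 -227.8
   housing 68 l max (front) [-581.4 -580.8 -577.6 -571.7 -569.4] q at front -250.7
   base q [-349.3 -210.4] l [-626.1 -569.2]
side0 lamp circle [ 650.8 -130.1] 13 of 34 l -608.2 q -265.8 l range -623.6 -583.0 q range -283.7 -237.8
   housing 111 l max (front) [-582.3 -582.3 -581.1 -580.4 -577.3] q at front -232.0
   base q [-357.7 -215.8] l [-645.4 -548.3]
s66 lamp circle [ 650.3 -130.8] 13 of 35 l -607.6 q -266.3 l range -613.3 -580.9 q range -284.5 -236.1
   housing 104 l max (front) [-581.7 -580.4 -580.  -577.2 -575.3] q at front -258.6
   base q [-354.  -217.4] l [-645.9 -568.8]
t55 lamp circle [ 650.4 -119.4] 29 of 54 l -610.0 q -255.2 l range -615.4 -581.4 q range -282.6 -227.5
   housing 67 l max (front) [-581.2 -579.1 -579.  -576.1 -574.2] q at front -233.5
   base q [-349.2 -210.5] l [-625.7 -569.4]
[336 148  51  56 646]
[358 153  42  38 457]
mat ((585.8929443359375, -382.9662780761719), (185.9810791015625, 86.89093017578125), 55.0750617980957) [[ 497. -434.]
 [ 568. -484.]
 [ 675. -332.]
 [ 604. -282.]]
```

```bash
python3 - <<'E'
from plan import *
show()
plan([([591.7,-374.9,150],40.5,0,50,52),([591.7,-374.9,40],40.5,0,50,40)])
E
```

```text
t 62.40 pos [ 648.8 -139.9  238.8] yaw 46.0 tilt 0.1 roll [ 0. -0.  0.] gap 53.7 F [ 0.3  1.1 -0.2] q [-0.29  0.14  1.59  0.    1.41  0.47]
50 -0.7 0.41 0.29 0 0 0.18; 50 -0.69 0.42 0.3 0 -0.01 0.19; 50 -0.68 0.43 0.29 0 0 0.18; 50 -0.67 0.45 0.3 0 -0.01 0.19; 50 -0.66 0.46 0.29 0 0 0.18; 50 0 0 0.61 0 0 0; 50 0 0 0.61 0 0 0; 50 0 0 0.61 0 0 0
```

```bash
python3 - <<'E'
from h import *
W=cloud('top',np.load('pics/top0.npy')); z=np.nan_to_num(W[...,2])
for lo in (45,):
    m=(z>45)&(W[...,0]>480)&(W[...,1]>-560)&(W[...,1]<-200)&(W[...,0]<760)
    P=W[m]; 
    for y in range(-560,-200,20):
        k=(P[:,1]>y)&(P[:,1]<y+20)
        if k.sum()>3: print(y,'minx',np.percentile(P[k,0],2).round(),'z',np.median(P[k][P[k,0]<np.percentile(P[k,0],2)+40,2]).round(), P[k,2].max().round())
E
```

```text
-520 minx 710.0 z 58.0 66.0
-500 minx 698.0 z 62.0 71.0
-480 minx 689.0 z 63.0 68.0
-460 minx 688.0 z 56.0 66.0
-440 minx 753.0 z 79.0 103.0
-420 minx 741.0 z 81.0 104.0
-400 minx 730.0 z 79.0 102.0
-380 minx 714.0 z 81.0 102.0
-360 minx 706.0 z 81.0 105.0
-340 minx 694.0 z 79.0 102.0
-320 minx 683.0 z 80.0 104.0
-300 minx 673.0 z 81.0 103.0
-280 minx 675.0 z 81.0 101.0
-260 minx 709.0 z 82.0 103.0
-240 minx 743.0 z 78.0 102.0
-220 minx 647.0 z 122.0 136.0
```

>>> servo_tool:
  steps: "50 -0.4 0.25 0 0 0 0.18; 50 -0.7 0.41 0.2 0 0 0.18; 50 -0.69 0.42 0.35 0 0 0.19; 50 -0.68 0.43 0.39 0 0 0.18; 50 -0.67 0.45 0.3 0 0 0.19; 50 -0.26 0.21 0.29 0 0 0; 50 0 0 0 0 0 0; 50 0 0 0 0 0 0"

```text
time: 63.4
ee_pos: [591.0, -372.7, 146.4]
ee_rot: [-2.945, -1.091, -0.003]
contact_force: [0.1, 0.2, 1.5]
finger_gap: 49.9
```

```bash
python3 - <<'E'
from torch import *
look('70',0,0,sc=(170,310,290,430),tc=(100,250,270,430)); torch('top','t70');torch('side','s70')
plan([([591.7,-374.9,60],40.5,0,50,40),([591.7,-374.9,25],40.5,0,50,20)])
E
```

```text
t 63.40 pos [ 591.  -372.7  146.4] yaw 40.7 tilt 0.1 roll [ 0. -0.  0.] gap 49.9 F [0.1 0.2 1.5] q [-0.64  0.28  1.59  0.    1.27  0.22]
top 52 rect [ 635.6 -347.1] [33.8 14.9] heading -134.6 zt 30.5 cent [ 637.4 -345.4] ends [ 647.5 -335.2] [ 623.8 -359.2] mid [ 635.6 -347.2]
side 506 rect [ 581.7 -389.8] [169.4  32.4] heading -139.1 zt 30.7 cent [ 578.1 -394.6] ends [ 646.5 -335.3] [ 518.6 -446.2] mid [ 582.5 -390.7]
50 -0.01 0.01 0.48 0.01 -0.01 0.01; 50 0 0.01 0.49 0 0 0.01; 50 -0.01 0.01 0.48 0 -0.01 0.01; 50 0 0 0.29 0 0 0; 50 0 0 0.29 0 0 0
```

>>> servo_tool:
  steps: "50 -0.01 0.01 0.45 0 0 0; 50 0 0.01 0.49 0 0 0; 50 -0.01 0.01 0.45 0 0 0; 50 0 0 0.25 0 0 0; 50 0 0 0.25 0 0 0; 50 0 0 0.15 0 0 0; 50 0 0 0 0 0 0; 50 0 0 0 0 0 0"

```text
time: 64.5
ee_pos: [590.8, -376.7, 24.0]
ee_rot: [2.947, 1.088, 0.003]
contact_force: [0.4, 0.2, -0.5]
finger_gap: 50.1
```

```bash
python3 - <<'E'
from torch import *
look('71',0,0,sc=(200,290,310,410),tc=(100,250,270,430)); tips('s71')
plan([([591.7,-374.9,-4],40.5,0,50,10)])
E
```

```text
t 64.50 pos [ 590.8 -376.7   24. ] yaw 40.5 tilt 0.1 roll [-0. -0. -0.] gap 50.1 F [ 0.4  0.2 -0.5] q [-0.64  0.4   1.66  0.    1.08  0.22]
tip side -1 84 lowest world z [43. 43. 44. 46.] tool z [-22. -20. -19. -19.] y inner 22.8
tip side 1 36 lowest world z [43. 45. 46. 49.] tool z [-25. -22. -21. -19.] y inner 25.2
50 0.01 0 0.16 0.01 -0.01 0; 50 0.01 -0.01 0.15 0 0 0; 50 0.01 0 0.16 0 -0.01 0.01
```

>>> servo_tool:
  steps: "50 0.01 -0.01 0.16 0 0 0; 50 0.01 -0.01 0.15 0 0 0; 50 0.01 0 0.12 0 0 0; 50 0 0 0 0 0 0; 36 0 0 0 0 0 0; 26 0 0 0 0 0 0; 18 0 0 0 0 0 0; 18 0 0 0 0 0 0"
  squeeze: 60

```text
time: 65.6
ee_pos: [591.4, -374.5, -1.9]
ee_rot: [-2.947, -1.089, -0.002]
contact_force: [0.3, -0.4, 2.2]
finger_gap: 24.9
```

>>> servo_tool:
  steps: "18 0 0 0 0 0 0; 18 0 0 0 0 0 0; 18 0 0 0 0 0 0"

```text
time: 65.97
ee_pos: [591.4, -374.5, -1.9]
ee_rot: [-2.947, -1.089, -0.002]
contact_force: [0.1, 0.8, 6.1]
finger_gap: 24.7
```

```bash
python3 - <<'E'
from torch import *
look('72',0,0,sc=(200,290,310,410),tc=(100,250,270,430)); tips('s72')
p=cur()[0]
plan([([*p[:2],30],40.5,0,18,15),([*p[:2],110],40.5,0,18,40)])
E
```

```text
t 65.97 pos [ 591.4 -374.5   -1.9] yaw 40.5 tilt 0.1 roll [-0. -0. -0.] gap 24.7 F [0.1 0.8 6.1] q [-0.64  0.43  1.67  0.    1.04  0.22]
tip side -1 56 lowest world z [19. 23. 25. 26.] tool z [-28. -27. -24. -21.] y inner 10.4
tip side 1 57 lowest world z [4. 4. 5. 5.] tool z [-7. -6. -6. -6.] y inner 10.7
18 0 0 -0.18 0.01 0 0; 18 0 0 -0.17 0 -0.01 0.01; 18 0 0 -0.18 0 0 0; 18 0 0 -0.67 0 0 0; 18 0 0 -0.66 0 0 0
```

>>> servo_tool:
  steps: "18 0 0 -0.1 0 0 0; 18 0 0 -0.25 0 0 0; 18 0 0 -0.4 0 0 0; 18 0 0 -0.6 0 0 0; 18 0 0 -0.4 0 0 0; 18 0 0 -0.1 0 0 0; 18 0 0 0 0 0 0; 18 0 0 0 0 0 0"

```text
time: 67.08
ee_pos: [589.9, -373.6, 106.2]
ee_rot: [-2.943, -1.087, 0.001]
contact_force: [0.4, -0.2, -1.6]
finger_gap: 24.7
```

```bash
python3 - <<'E'
from torch import *
look('73',0,0,sc=(170,290,310,430),tc=(100,250,270,430))
p=cur()[0]
plan([([470,-290,115],115,0,18,40),([440,-165,115],192.3,0,18,40)])
E
```

```text
t 67.08 pos [ 589.9 -373.6  106.2] yaw 40.5 tilt 0.0 roll [ 0.2 -0.   0. ] gap 24.7 F [ 0.4 -0.2 -1.6] q [-0.64  0.31  1.62  0.    1.21  0.22]
18 -0.05 -0.18 -0.01 -0.04 0 -0.95; 18 -0.03 -0.19 -0.01 0 0 -0.96; 18 -0.01 -0.18 -0.01 0.01 0 -0.95; 18 0.01 -0.19 -0.01 0 0 -0.96; 18 0.03 -0.19 -0.02 0 0 -0.95; 18 0.04 -0.18 -0.01 0 0 -0.96; 18 0.07 -0.17 -0.01 0 0 -0.95; 18 0.08 -0.17 -0.01 0 -0.01 -0.96
18 0.1 -0.16 -0.01 0 0 -0.95; 18 0.11 -0.15 -0.01 0 0 -0.96; 18 0.13 -0.14 -0.01 0 0 -0.95; 18 0.14 -0.13 -0.01 0 0 -0.95; 18 0.15 -0.11 -0.01 0 0 -0.96; 18 0.15 0.03 0 0 0 -0.92; 18 0.15 0.05 0 0 0 -0.92; 18 0.14 0.05 0 0 0 -0.92
18 0.13 0.08 0 0 0 -0.92; 18 0.13 0.08 0 0 0 -0.92; 18 0.12 0.1 0 0 0 -0.92; 18 0.11 0.1 0 0 0 -0.92; 18 0.1 0.12 0 0 0 -0.92; 18 0.08 0.13 0 0 0 -0.92; 18 0.08 0.13 0 0 0 -0.92; 18 0.06 0.14 0 0 0 -0.92
18 0.04 0.15 0 0 0 -0.92; 18 0.04 0.15 0 0 0 -0.92; 18 0.01 0.15 0 0 0 -0.92
```

>>> servo_tool:
  steps: "18 -0.05 -0.18 -0.01 -0.04 0 -0.95; 18 -0.03 -0.19 -0.01 0 0 -0.96; 18 -0.01 -0.18 -0.01 0.01 0 -0.95; 18 0.01 -0.19 -0.01 0 0 -0.96; 18 0.03 -0.19 -0.02 0 0 -0.95; 18 0.04 -0.18 -0.01 0 0 -0.96; 18 0.07 -0.17 -0.01 0 0 -0.95; 18 0.08 -0.17 -0.01 0 -0.01 -0.96"

```text
time: 68.18
ee_pos: [516.4, -322.2, 112.4]
ee_rot: [2.286, 2.153, -0.0]
contact_force: [-0.3, 1.2, -1.4]
finger_gap: 24.9
```

>>> servo_tool:
  steps: "18 0.1 -0.16 -0.01 0 0 -0.95; 18 0.11 -0.15 -0.01 0 0 -0.96; 18 0.13 -0.14 -0.01 0 0 -0.95; 18 0.14 -0.13 -0.01 0 0 -0.95; 18 0.15 -0.11 -0.01 0 0 -0.96; 18 0.15 0.03 0 0 0 -0.92; 18 0.15 0.05 0 0 0 -0.92; 18 0.14 0.05 0 0 0 -0.92"

```text
time: 69.18
ee_pos: [463.3, -263.3, 115.3]
ee_rot: [1.284, 2.866, -0.001]
contact_force: [-0.0, 0.5, -1.1]
finger_gap: 25.1
```

>>> servo_tool:
  steps: "18 0.13 0.08 0 0 0 -0.92; 18 0.13 0.08 0 0 0 -0.92; 18 0.12 0.1 0 0 0 -0.92; 18 0.11 0.1 0 0 0 -0.92; 18 0.1 0.12 0 0 0 -0.92; 18 0.08 0.13 0 0 0 -0.92; 18 0.08 0.13 0 0 0 -0.92; 18 0.06 0.14 0 0 0 -0.92"

```text
time: 70.18
ee_pos: [446.2, -192.0, 115.2]
ee_rot: [0.112, 3.139, -0.002]
contact_force: [-0.1, -0.3, -0.9]
finger_gap: 24.3
```

>>> servo_tool:
  steps: "18 0.04 0.15 0 0 0 -0.92; 18 0.04 0.15 0 0 0 -0.92; 18 0.01 0.15 0 0 0 -0.92; 18 0 0 0.3 0 0 0; 18 0 0 0.4 0 0 0; 18 0 0 0.4 0 0 0; 18 0 0 0 0 0 0; 18 0 0 0 0 0 0"

```text
time: 71.18
ee_pos: [441.0, -165.9, 49.9]
ee_rot: [-0.335, 3.122, -0.003]
contact_force: [-0.3, 0.2, -1.2]
finger_gap: 24.7
```

```bash
python3 - <<'E'
from torch import *
from fork import u,v
look('74',0,0,sc=(130,250,240,390),tc=(120,240,220,370))
a=np.radians(12.3); h=np.array([np.cos(a),np.sin(a)]); bond=np.array([620.7,-125.5]); g=bond-h*(40+82+15); print(g)
for n,pre in (('top','t'),('side','s')):
    W=cloud(n,np.load(f'pics/{pre}74.npy')); p=cur()[0]; z=np.nan_to_num(W[...,2])
    zc=p[2]+19.9; d=W[...,:2]-p[:2]; t=d@h; s=d@np.array([-h[1],h[0]])
    m=(t>20)&(t<115)&(abs(s)<30)&(abs(z-zc)<19); P=W[m]
    print(n,m.sum(),'t max',np.percentile(t[m],[98,99.5]).round(1),'z',np.percentile(P[:,2],[3,50,97]).round(1),'zc',zc)
    for lo in (25,45,65,75,85):
        k=m&(t>=lo)&(t<lo+10)
        if k.sum()>3: print('  ',lo,'s',np.percentile(s[k],[3,97]).round(1),'z top',np.percentile(z[k],[50,90]).round(1))
plan([([*g,90],192.3,0,18,20)])
E
```

```text
t 71.17 pos [ 441.  -165.9   49.9] yaw -167.8 tilt -0.1 roll [ 0.1  0.  -0. ] gap 24.7 F [-0.3  0.2 -1.2] q [-0.47 -0.11  2.18 -0.    1.07 -2.26]
[ 486.8447563  -154.68516292]
top 116 t max [99.6 99.8] z [79.3 84.2 88.7] zc 70.7770075318996
   65 s [-13.4   3.8] z top [84.3 87.1]
   75 s [-12.9  14.7] z top [85.5 87.9]
   85 s [-12.6  14.2] z top [84.1 86.7]
side 289 t max [98.4 98.9] z [59.  79.1 85.8] zc 70.7770075318996
   25 s [-15.2   7.9] z top [76.5 82.5]
   45 s [-14.6   9.7] z top [80.5 83.6]
   65 s [-16.4  10. ] z top [80.7 85.3]
   75 s [-15.8  10.4] z top [81.4 85.6]
   85 s [-16.8   8.5] z top [81.6 85.1]
18 -0.19 0.01 -0.16 -0.03 0.01 0; 18 -0.2 0 -0.17 0 0.01 0; 18 -0.19 0.01 -0.16 0 0 -0.01; 18 -0.2 0.01 -0.16 0 0.01 0
```

```bash
python3 - <<'E'
from plan import *
plan([([455,-162.5,28.1],192.3,0,18,20),([486.3,-155.3,28.1],192.3,0,18,9)])
E
```

```text
18 -0.11 0.01 0.19 -0.03 0.02 0; 18 -0.12 0 0.19 0 0.01 -0.01; 18 -0.13 0 0 0 0 0; 18 -0.14 0 0 0 0 0; 18 -0.13 0 0 0 0 0; 18 -0.14 0.01 0 0 0 0
```

>>> servo_tool:
  steps: "18 -0.11 0.01 0.19 0 0.02 0; 18 -0.12 0 0.19 0 0.01 0; 18 -0.13 0 0 0 0 0; 18 -0.14 0 0 0 0 0; 18 -0.13 0 0 0 0 0; 18 -0.14 0.01 0 0 0 0; 18 0 0 0 0 0 0; 18 0 0 0 0 0 0"

```text
time: 72.28
ee_pos: [485.7, -154.7, 27.0]
ee_rot: [0.336, -3.122, 0.004]
contact_force: [0.1, -0.2, -2.0]
finger_gap: 24.5
```

```bash
python3 - <<'E'
from torch import *
look('75',0,0,sc=(130,250,240,390),tc=(120,240,220,370))
a=np.radians(12.3); h=np.array([np.cos(a),np.sin(a)])
for n,pre in (('top','t'),('side','s')):
    W=cloud(n,np.load(f'pics/{pre}75.npy')); p=cur()[0]; z=np.nan_to_num(W[...,2])
    zc=p[2]+19.9; d=W[...,:2]-p[:2]; t=d@h; s=d@np.array([-h[1],h[0]])
    m=(t>20)&(t<115)&(abs(s)<30)&(abs(z-zc)<19); P=W[m]
    print(n,m.sum(),'t max',np.percentile(t[m],[98,99.5]).round(1),'z',np.percentile(P[:,2],[3,50,97]).round(1),'zc',zc)
    for lo in (25,45,65,75,85):
        k=m&(t>=lo)&(t<lo+10)
        if k.sum()>3: print('  ',lo,'s',np.percentile(s[k],[3,97]).round(1),'z top',np.percentile(z[k],[50,90]).round(1))
E
```

```text
t 72.28 pos [ 485.7 -154.7   27. ] yaw -167.7 tilt 0.1 roll [ 0.1 -0.   0. ] gap 24.5 F [ 0.1 -0.2 -2. ] q [-0.41  0.02  2.11 -0.    1.02 -2.2 ]
top 63 t max [100.2 100.7] z [55.9 61.1 64.6] zc 46.89295371290312
   75 s [-13.6  -0.9] z top [61.6 63.7]
   85 s [-12.5  13.6] z top [60.7 63.7]
side 278 t max [ 98.3 100.4] z [35.  56.  63.5] zc 46.89295371290312
   25 s [-16.8  -2.9] z top [52.4 60.8]
   45 s [-16.2   7.4] z top [56.2 59.8]
   65 s [-17.    9.1] z top [57.1 62.6]
   75 s [-17.1   6.2] z top [58.4 63.6]
   85 s [-18.3   6.1] z top [58.6 63. ]
```

>>> servo_tool:
  steps: "18 0 0 -0.02 0 0 0; 18 0 0 0 0 0 0; 18 0 0 0 0 0 0; 18 0 0 0 0 0 0; 18 0 0 0 0 0 0; 18 0 0 0 0 0 0; 18 0 0 0 0 0 0; 18 0 0 0 0 0 0"

```text
time: 73.38
ee_pos: [485.9, -154.8, 28.3]
ee_rot: [0.336, -3.122, 0.004]
contact_force: [-0.6, -0.3, -1.1]
finger_gap: 24.6
```

>>> servo_tool:
  steps: "18 0 0 0 0 0 0; 18 0 0 0 0 0 0; 18 0 0 0 0 0 0; 18 0 0 0 0 0 0; 18 0 0 0 0 0 0; 18 0 0 0 0 0 0; 18 0 0 0 0 0 0; 18 0 0 0 0 0 0"

```text
time: 74.38
ee_pos: [485.9, -154.8, 28.3]
ee_rot: [0.336, -3.122, 0.004]
contact_force: [-0.6, 0.2, -1.3]
finger_gap: 24.4
```

>>> servo_tool:
  steps: "18 0 0 0 0 0 0; 18 0 0 0 0 0 0; 18 0 0 0 0 0 0; 18 0 0 0 0 0 0; 18 0 0 0 0 0 0; 18 0 0 0 0 0 0; 18 0 0 0 0 0 0; 18 0 0 0 0 0 0"

```text
time: 75.38
ee_pos: [485.9, -154.8, 28.3]
ee_rot: [0.336, -3.122, 0.004]
contact_force: [0.4, 0.2, -1.5]
finger_gap: 24.8
```

>>> servo_tool:
  steps: "18 0 0 0 0 0 0; 18 0 0 0 0 0 0; 18 0 0 0 0 0 0; 18 0 0 0 0 0 0; 18 0 0 0 0 0 0; 18 0 0 0 0 0 0; 18 0 0 0 0 0 0; 18 0 0 0 0 0 0"

```text
time: 76.38
ee_pos: [485.9, -154.8, 28.3]
ee_rot: [0.336, -3.122, 0.004]
contact_force: [-0.2, 0.6, -2.3]
finger_gap: 24.9
```

>>> servo_tool:
  steps: "18 0 0 0 0 0 0; 18 0 0 0 0 0 0; 18 0 0 0 0 0 0; 18 0 0 0 0 0 0; 18 0 0 0 0 0 0; 18 0 0 0 0 0 0; 18 0 0 0 0 0 0; 18 0 0 0 0 0 0"

```text
time: 77.38
ee_pos: [485.9, -154.8, 28.3]
ee_rot: [0.336, -3.122, 0.004]
contact_force: [0.1, -0.2, -1.4]
finger_gap: 24.8
```

>>> servo_tool:
  steps: "18 0 0 0 0 0 0; 18 0 0 0 0 0 0; 18 0 0 0 0 0 0; 18 0 0 0 0 0 0; 18 0 0 0 0 0 0; 18 0 0 0 0 0 0; 18 0 0 0 0 0 0; 18 0 0 0 0 0 0"

```text
time: 78.38
ee_pos: [485.9, -154.8, 28.3]
ee_rot: [0.336, -3.122, 0.004]
contact_force: [-0.0, 0.3, -1.3]
finger_gap: 24.7
```

```bash
python3 - <<'E'
from torch import *
from fork import u,v
look('76',0,0,sc=(90,230,230,390),tc=(120,240,180,330))
for n,pre in (('top','t'),('side','s')):
    W=cloud(n,np.load(f'pics/{pre}76.npy')); z=np.nan_to_num(W[...,2]); k=(np.hypot(W[...,0]-618,W[...,1]-14)<25)
    for lo,hi,nm in ((164,176,'cap'),(128,137,'collar')):
        P=W[k&(z>lo)&(z<hi)]
        if len(P): print(n,nm,len(P),P.mean(0).round(1),'l',(P[:,:2]@v).mean().round(1),'q',(P[:,:2]@u).mean().round(1),'zmed',np.median(P[:,2]).round(1))
    q=W[...,:2]@u; l=W[...,:2]@v
    for a in (-300,-240,-200,-170):
        kk=(q>a)&(q<a+15)&(abs(l+608.2)<8)&(z>95)&(z<170)
        if kk.sum(): print(a,np.percentile(z[kk],[50]).round(1))
    for nm,zz in (('top weight',(90,104)),):
        m=(z>zz[0])&(z<zz[1])&(np.hypot(W[...,0]-618,W[...,1]-14)<75); print(nm,m.sum(),np.median(z[m]).round(1))
E
```

```text
t 78.38 pos [ 485.9 -154.8   28.3] yaw -167.7 tilt 0.1 roll [ 0.1 -0.   0. ] gap 24.7 F [-0.   0.3 -1.3] q [-0.41  0.01  2.11 -0.    1.02 -2.2 ]
top cap 67 [619.6  15.3 169.7] l -608.7 q -117.1 zmed 169.5
top collar 41 [616.1  12.3 131.1] l -604.6 q -119.3 zmed 131.4
-300 [125.5]
-240 [126.9]
-200 [125.8]
-170 [126.2]
top weight 334 95.6
side cap 31 [620.5  11.6 168.3] l -608.7 q -120.8 zmed 168.6
side collar 29 [617.7   9.9 132. ] l -605.7 q -122.0 zmed 131.3
-300 [125.9]
-240 [125.]
-200 [126.]
-170 [124.6]
top weight 155 95.3
```

```bash
cat plan.py | head -60; python3 - <<'E'
from plan import *
show()
plan([((440,-165,28.5),192.3,0,24,20),((440,-165,115),192.3,0,24,30),((470,-290,115),115,0,24),((560,-374,115),40.5,0,24)])
E
```

```text
from h import *
import sys
from scipy.spatial.transform import Rotation as Ro
def Rt(yaw,tilt):  # tool pointing down, tool x at yaw (deg), then tilted about tool y
    y=np.radians(yaw); ex=np.array([np.cos(y),np.sin(y),0]); ez=np.array([0,0,-1.]); ey=np.cross(ez,ex)
    return Ro.from_matrix(np.stack([ex,ey,ez],1))*Ro.from_rotvec([0,np.radians(tilt),0])
def cur():
    s=env.state(); R=Ro.from_rotvec(s['ee_rot']); M=R.as_matrix()
    ey=M[:,1]; yaw=np.degrees(np.arctan2(ey[0],-ey[1]))  # ey=(sin,-cos)
    ex0=np.array([np.cos(np.radians(yaw)),np.sin(np.radians(yaw)),0]); tilt=np.degrees(np.arctan2(M[:,2]@ex0,-M[2,2]))
    return np.array(s['ee_pos']),yaw,tilt,R,s
def show():
    p,y,t,R,s=cur(); print('t %.2f'%s['time'],'pos',p.round(1),'yaw %.1f tilt %.1f'%(y,t),'roll',(Ro.inv(Rt(y,t))*R).as_rotvec(degrees=True).round(1),'gap %.1f'%s['finger_gap'],'F',np.round(s['contact_force'],1),'q',np.round(s['joint_pos'],2))
def plan(wps,fine=None):
    """wps: list of (pos,yaw,tilt,gap[,maxmm]) ; yaw continuous"""
    p,y,t,R,s=cur(); q=R; rows=[]
    for w in wps:
        P,Y,T,G=np.array(w[
[... 1498 characters left out ...]
 24 0 -0.15 0 0 0 0.92; 24 -0.02 -0.15 0 0 0 0.92
24 -0.03 -0.15 0 0 0 0.92; 24 -0.05 -0.15 0 0 0 0.92; 24 -0.06 -0.14 0 0 0 0.92; 24 -0.08 -0.13 0 0 0 0.92; 24 -0.08 -0.13 0 0 0 0.92; 24 -0.1 -0.12 0 0 0 0.92; 24 -0.11 -0.11 0 0 0 0.92; 24 -0.12 -0.09 0 0 0 0.92
24 -0.13 -0.09 0 0 0 0.92; 24 -0.13 -0.07 0 0 0 0.92; 24 -0.14 -0.06 0 0 0 0.92; 24 -0.15 -0.04 0 0 0 0.92; 24 -0.15 0.06 0 0 0 0.96; 24 -0.14 0.07 0 0 0 0.95; 24 -0.13 0.09 0 0 0 0.96; 24 -0.12 0.1 0 0 0 0.95
24 -0.11 0.11 0 0 0 0.96; 24 -0.1 0.12 0 0 0 0.95; 24 -0.09 0.13 0 0 0 0.96; 24 -0.07 0.14 0 0 0 0.95; 24 -0.06 0.15 0 0 0 0.96; 24 -0.05 0.15 0 0 0 0.95; 24 -0.03 0.16 0 0 0 0.96; 24 -0.01 0.15 0 0 0 0.95
24 0 0.16 0 0 0 0.96
```

>>> servo_tool:
  steps: "10 0.26 0 0 0 0 0; 10 0.26 0 0 0 0 0; 10 0.26 0 0 0 0 0; 10 0 0 -0.48 0 0 0; 10 0 0 -0.48 0 0 0; 10 0 0 -0.48 0 0 0; 10 0 -0.15 0 0 0 0.92; 10 -0.02 -0.15 0 0 0 0.92"

```text
time: 79.47
ee_pos: [443.7, -182.6, 115.4]
ee_rot: [-0.029, 3.141, -0.005]
contact_force: [-0.4, 0.7, -2.5]
finger_gap: 24.5
```

>>> servo_tool:
  steps: "10 -0.03 -0.15 0 0 0 0.92; 10 -0.05 -0.15 0 0 0 0.92; 10 -0.06 -0.14 0 0 0 0.92; 10 -0.08 -0.13 0 0 0 0.92; 10 -0.08 -0.13 0 0 0 0.92; 10 -0.1 -0.12 0 0 0 0.92; 10 -0.11 -0.11 0 0 0 0.92; 10 -0.12 -0.09 0 0 0 0.92"

```text
time: 80.47
ee_pos: [460.7, -254.2, 114.8]
ee_rot: [-1.155, -2.922, 0.004]
contact_force: [-0.7, -0.9, -2.1]
finger_gap: 24.6
```

>>> servo_tool:
  steps: "10 -0.13 -0.09 0 0 0 0.92; 10 -0.13 -0.07 0 0 0 0.92; 10 -0.14 -0.06 0 0 0 0.92; 10 -0.15 -0.04 0 0 0 0.92; 10 -0.15 0.06 0 0 0 0.96; 10 -0.14 0.07 0 0 0 0.95; 10 -0.13 0.09 0 0 0 0.96; 10 -0.12 0.1 0 0 0 0.95"

```text
time: 81.47
ee_pos: [497.3, -315.6, 115.0]
ee_rot: [2.184, 2.257, -0.004]
contact_force: [-0.2, 0.4, -1.3]
finger_gap: 24.6
```

>>> servo_tool:
  steps: "10 -0.11 0.11 0 0 0 0.96; 10 -0.1 0.12 0 0 0 0.95; 10 -0.09 0.13 0 0 0 0.96; 10 -0.07 0.14 0 0 0 0.95; 10 -0.06 0.15 0 0 0 0.96; 10 -0.05 0.15 0 0 0 0.95; 10 -0.03 0.16 0 0 0 0.96; 10 -0.01 0.15 0 0 0 0.95"

```text
time: 82.48
ee_pos: [552.4, -367.3, 115.1]
ee_rot: [2.89, 1.227, -0.003]
contact_force: [0.7, -0.2, -1.7]
finger_gap: 24.9
```

>>> servo_tool:
  steps: "10 0 0.16 0 0 0 0.96; 10 0 0 0 0 0 0; 10 0 0 0 0 0 0"

```text
time: 82.85
ee_pos: [559.5, -373.4, 115.1]
ee_rot: [2.945, 1.088, -0.003]
contact_force: [-0.4, 0.6, -0.9]
finger_gap: 24.9
```

```bash
python3 - <<'E'
from plan import *
show()
for n in('side','top'): snap(n,n[0]+'83')
plan([((593,-373.5,115),40.5,0,10,20),((593,-373.5,15),40.5,0,10,30),((593,-373.5,0),40.5,0,10,5)])
E
ls pics/*83*
```

```text
t 82.85 pos [ 559.5 -373.4  115.1] yaw 40.5 tilt -0.1 roll [-0.  0.  0.] gap 24.9 F [-0.4  0.6 -0.9] q [-0.67  0.25  1.68 -0.    1.21  0.2 ]
10 0.21 0.18 0 0.01 0.01 0; 10 0.21 0.18 0 0 0.01 0; 10 0 0 0.42 0 0 0; 10 0 0 0.41 0 0 0; 10 0 0 0.42 0 0 0; 10 0 0 0.42 0 0 0; 10 0 0 0.08 0 0 0; 10 0 0 0.09 0 0 0
10 0 0 0.08 0 0 0
pics/s83.npy
pics/s83.png
pics/t83.npy
pics/t83.png
```

```bash
python3 -c "
import cv2
a=cv2.imread('pics/s83.png');b=cv2.imread('pics/t83.png');print(a.shape)
cv2.imwrite('pics/st83.png',cv2.resize(cv2.vconcat([a,b]),None,fx=.75,fy=.75))"
```

```text
(400, 640, 3)
```

View pics/st83.png

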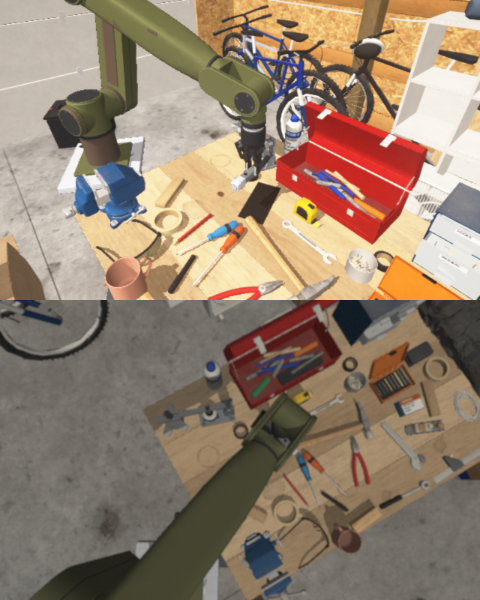

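The side picture (scaled) shows the torch held at about (240,183), with the empty mat next to it at about (262,197). The top picture shows the press with its hanger at about (208,412). The path down is clear, so I'll lower the torch.

>>> servo_tool:
  steps: "10 0.21 0.18 0 0 0 0; 10 0.21 0.18 0 0 0 0; 10 0 0 0.42 0 0 0; 10 0 0 0.41 0 0 0; 10 0 0 0.42 0 0 0; 10 0 0 0.42 0 0 0; 10 0 0 0 0 0 0; 10 0 0 0 0 0 0"

```text
time: 83.95
ee_pos: [594.7, -374.2, 16.0]
ee_rot: [2.944, 1.087, -0.001]
contact_force: [0.3, 0.4, -2.3]
finger_gap: 24.7
```

>>> servo_tool:
  steps: "10 0 0 0.08 0 0 0; 10 0 0 0.08 0 0 0; 10 0 0 0.06 0 0 0; 10 0 0 0 0 0 0; 10 0 0 0 0 0 0"

```text
time: 84.58
ee_pos: [593.4, -374.0, 1.9]
ee_rot: [2.945, 1.086, -0.003]
contact_force: [0.1, -0.2, -1.9]
finger_gap: 24.7
```

>>> servo_tool:
  steps: "10 0 0 0.03 0 0 0; 10 0 0 0.03 0 0 0; 10 0 0 0 0 0 0; 10 0 0 0 0 0 0"

```text
time: 85.08
ee_pos: [593.5, -374.1, -1.7]
ee_rot: [2.945, 1.086, -0.002]
contact_force: [-0.2, 0.3, -0.6]
finger_gap: 24.6
```

>>> servo_tool:
  steps: "30 0 0 0 0 0 0; 40 0 0 0 0 0 0; 50 0 0 0 0 0 0; 50 0 0 0 0 0 0; 50 0 0 -0.2 0 0 0; 50 0 0 -0.5 0 0 0; 50 0 0 -0.8 0 0 0; 50 0 0 -0.8 0 0 0"

```text
time: 86.08
ee_pos: [593.5, -373.5, 138.3]
ee_rot: [2.945, 1.086, -0.002]
contact_force: [-0.3, -1.1, -0.1]
finger_gap: 50.2
```

>>> servo_tool:
  steps: "50 0 0 -0.8 0 0 0; 50 0 0 -0.6 0 0 0; 50 0 0 0 0 0 0; 50 0 0 0 0 0 0"

```text
time: 86.58
ee_pos: [593.3, -373.2, 219.9]
ee_rot: [2.946, 1.086, -0.003]
contact_force: [0.4, -0.4, -0.9]
finger_gap: 49.8
```

```bash
python3 - <<'E'
from plan import *
show()
p,y,t,R,s=cur()
plan([((420,-330,p[2]),40.5,0,50,50)])
E
```

```text
t 86.58 pos [ 593.3 -373.2  219.9] yaw 40.5 tilt -0.1 roll [-0.1  0.   0. ] gap 49.8 F [ 0.4 -0.4 -0.9] q [-0.64  0.23  1.52 -0.    1.39  0.23]
50 -0.43 -0.61 0 0.01 0.01 0; 50 -0.43 -0.6 0 0 0 0; 50 -0.44 -0.61 0 0 0.01 0; 50 -0.43 -0.6 0 0 0 0
```

>>> servo_tool:
  steps: "50 -0.43 -0.61 0 0 0 0; 50 -0.43 -0.6 0 0 0 0; 50 -0.44 -0.61 0 0 0 0; 50 -0.43 -0.6 0 0 0 0; 50 0 0 0 0 0 0; 50 0 0 0 0 0 0"

```text
time: 87.32
ee_pos: [420.3, -330.1, 219.1]
ee_rot: [2.947, 1.086, -0.003]
contact_force: [0.1, -0.6, -0.6]
finger_gap: 50.3
```

```bash
cat torch.py look.py | head -60; python3 - <<'E'
from plan import *
show()
p,y,t,R,s=cur()
for n in('side','top'): snap(n,n[0]+'87')
import cv2
a=cv2.imread('pics/s87.png');b=cv2.imread('pics/t87.png')
cv2.imwrite('pics/st87.png',cv2.resize(cv2.vconcat([a,b]),None,fx=.75,fy=.75))
plan([((270,-560,p[2]+10),40.5,0,50,50)])
E
```

```text
from look import *
def torch(n,fn,box=(480,700,-480,-280)):
    W=cloud(n,np.load(f'pics/{fn}.npy')); z=cv2.medianBlur(np.nan_to_num(W[...,2],nan=-100).astype(np.float32),3)
    m=((z>24)&(z<40)&(W[...,0]>box[0])&(W[...,0]<box[1])&(W[...,1]>box[2])&(W[...,1]<box[3])).astype(np.uint8)
    k,l,s,c=cv2.connectedComponentsWithStats(m); i=1+np.argmax(s[1:,4]); sel=l==i; zt=np.median(W[sel][:,2]); vv,uu=np.nonzero(sel)
    Q=np.array([ray(n,a,b,zt)[:2] for a,b in zip(uu,vv)],np.float32); r=cv2.minAreaRect(Q); c0=Q.mean(0); w,V=np.linalg.eigh(np.cov((Q-c0).T)); ax=V[:,1]
    if ax[0]>0: ax=-ax
    # centre by lateral mid + end extents
    t=(Q-c0)@ax; nn=np.array([-ax[1],ax[0]]); 
    print(n,len(Q),'rect',np.round(r[0],1),np.round(r[1],1),'heading %.1f'%np.degrees(np.arctan2(ax[1],ax[0])),'zt %.1f'%zt,'cent',c0.round(1),'ends',(c0+t.min()*ax).round(1),(c0+t.max()*ax).round(1),'mid',(c0+(t.min()+t.max())/2*ax).round(1))
    return Q,sel
import sys
from seg import *; from plan import *
def look(tag,zlo,zhi,hz=(6,18),wbox=None,hang=None,sc=(130,230,240,350),tc=(150,230,200,310)):
    show(); snap('side','s'+tag); snap('top','t'+tag)
    for n,c in (('s',sc),('t',tc)):
        a=cv2.imread(f'pics/{n}{tag}.png')[c[0]:c[1],c[2]:c[3]]; cv2.imwrite(f'pics/{n}{tag}d.png',cv2.resize(a,None,fx=5,fy=5,interpolation=cv2.INTER_CUBIC))
t 87.33 pos [ 420.3 -330.1  219.1] yaw 40.5 tilt -0.1 roll [-0.  0.  0.] gap 50.3 F [ 0.1 -0.6 -0.6] q [-0.77 -0.14  1.9  -0.    1.37  0.1 ]
50 -0.73 0.21 -0.02 0.01 0 0; 50 -0.74 0.21 -0.03 0 0.01 0; 50 -0.73 0.22 -0.02 0 0 0; 50 -0.73 0.21 -0.03 0 0 0; 50 -0.74 0.21 -0.02 0 0.01 0; 50 -0.73 0.21 -0.03 0 0 0
```

View pics/st87.png

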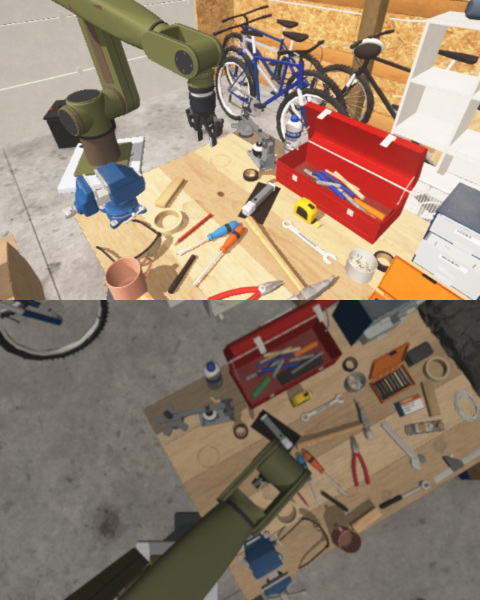

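The torch lies on the mat: (262,200) in the scaled side view, (280,430) in the top view. The press and hanger are still in place, and the tape is at (240,430). Next I'll measure everything.

```bash
python3 - <<'E'
from torch import *
for n,f in(('side','s87'),('top','t87')):
    Q,sel=torch(n,f)
    W=cloud(n,np.load(f'pics/{f}.npy'))[sel]; u=np.array([np.cos(np.radians(55)),np.sin(np.radians(55))]); t=W[:,:2]@u
    for lo,hi in((0,30),(30,70),(70,100)):
        a,b=np.percentile(t,[lo,hi]); print(lo,W[(t>=a)&(t<=b)][:,2].mean().round(1))
    W=cloud(n,np.load(f'pics/{f}.npy')); 
    m=(W[...,2]>100)&(W[...,2]<200)&(W[...,0]>560)&(W[...,0]<720)&(W[...,1]>-170)&(W[...,1]<150)
    Z=W[m]; ua=np.array([np.cos(np.radians(102.3)),np.sin(np.radians(102.3))]); q=(Z[:,:2]-[650,-118.5])@ua
    for a in range(-90,190,20):
        k=abs(q-a)<10
        if k.sum()>3: print('arm q',a,k.sum(),np.percentile(Z[k][:,2],[10,50,90]).round(0))
a=cv2.imread('pics/t87.png');cv2.imwrite('pics/tc87.png',cv2.resize(a[120:220,200:320],None,fx=5,fy=5,interpolation=2))
a=cv2.imread('pics/s87.png');cv2.imwrite('pics/sc87.png',cv2.resize(a[140:300,300:420],None,fx=3.7,fy=3.7,interpolation=2))
E
```

```text
side 510 rect [ 583.3 -387.3] [169.9  32. ] heading -139.2 zt 30.7 cent [ 579.5 -392.3] ends [ 648.4 -332.8] [ 519.9 -443.7] mid [ 584.2 -388.2]
0 31.3
30 30.1
70 30.0
arm q -50 13 [123. 126. 128.]
arm q -30 32 [119. 125. 127.]
arm q -10 47 [111. 126. 132.]
arm q 10 21 [118. 125. 131.]
arm q 30 31 [120. 125. 127.]
arm q 50 30 [121. 125. 127.]
arm q 70 28 [119. 125. 127.]
arm q 90 32 [119. 125. 127.]
arm q 110 30 [119. 125. 127.]
arm q 130 121 [122. 141. 169.]
arm q 150 23 [123. 128. 168.]
top 505 rect [ 581.8 -381.6] [163.9  30.1] heading -138.9 zt 30.8 cent [ 580.6 -383.9] ends [ 644.3 -328.4] [ 520.6 -436.2] mid [ 582.5 -382.3]
0 31.8
30 30.2
70 30.2
arm q -50 36 [120. 126. 127.]
arm q -30 58 [122. 125. 128.]
arm q -10 58 [123. 127. 132.]
arm q 10 57 [122. 126. 132.]
arm q 30 59 [122. 125. 128.]
arm q 50 59 [122. 125. 128.]
arm q 70 58 [122. 125. 128.]
arm q 90 65 [122. 125. 128.]
arm q 110 80 [121. 125. 128.]
arm q 130 120 [124. 134. 170.]
arm q 150 70 [123. 131. 170.]
```

View pics/tc87.png

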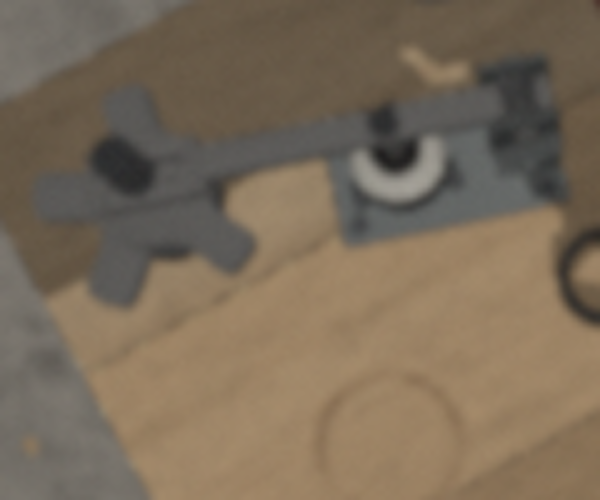

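View pics/sc87.png

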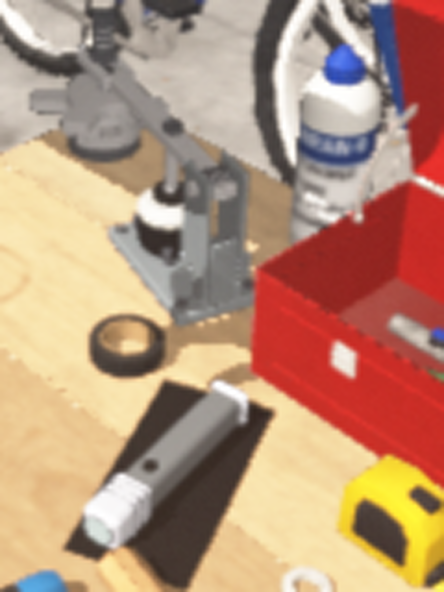

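The top crop shows four lugs in separate directions around the hanger cap at (122,165), with the arm over the lens. The side crop shows the torch flat on the mat at (165,465). I'm handing the job in.

```bash
python3 - <<'E'
from plan import *
show(); print(env.close_job())
E
```

```text
t 87.42 pos [ 421.  -330.4  219.7] yaw 40.5 tilt -0.1 roll [-0.  0.  0.] gap 50.0 F [ 0.  -0.8  0.1] q [-0.76 -0.13  1.9  -0.    1.37  0.1 ]
the job is handed in; nothing more can be done
None
```

I handed the job in at 87.4 s of 210 s with every step done; no verdict is reported. All four weights are on the hanger and the hanger hangs in the fork. I held the torch in front of the bond for over 6 s, lens about 40 mm off and about 1 mm off-centre, then laid it back on its mat.

**Last checks**
- **Press:** both cameras read the arm at 125–127 mm along its length, so it is level and down. The hanger cap is at about 170 mm, and the four lugs point in clearly separate directions, about 72° apart.
- **Torch:** it lies flat, with its top at 30–31 mm along its whole length, and its middle is within about 5 mm of the mat's centre. The two views differ by about 6 mm in y; the side camera had already been reading 4–5 mm off.
- **Robot and other tools:** the gripper is well clear and touching nothing. The other tools look unmoved in the pictures, but I did not measure their positions again at the end.

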